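# Sort sample cartridges and hang the incubator gate

## Robot

A 6-joint arm with a two-finger parallel gripper is mounted at the origin on the work surface. World frame = base frame: x ahead of the robot, y to its left, z up, the work surface at z = 0. Lengths are in m, angles in rad, forces in N, time in s.
With the tool pointing down it reaches from about 0.3 to 0.875 m from the base axis. Payload 6.4 kg.
Tool frame: the origin (TCP) lies midway between the tips of the shut fingers; the grasp point (between the pads) lies 19 mm behind it (ctrl.pinch_z is the distance from the TCP to the grasp point, in m); z points along the fingers, y is the line along which they close (so a half turn about z gives the same grasp; the last joint's range is limited). The gripper opens to 85 mm and grips with 20 to 120 N. Pads are 22 mm wide; open, the fingers measure 114 mm over their backs; the gripper's body (76 mm by 85 mm) begins 54 mm behind the grasp point. The pads swing forward as they close: fully open they stand 13 mm farther back than shut.
Start: joints at [1.084, 0.181, 1.607, -0, 1.354, -0.206], TCP at [0.159, 0.552, 0.231] pointing down, gripper open.
Joint ranges: [-2.99, 2.99], [-0.89, 2.07], [0.3, 2.58], [-1.14, 4.28], [0, 2.63], [-3.12, 3.12]. Speed limits (rad/s): [2.57, 2.57, 3.01, 3.14, 3.14, 3.14].

## Interface

Orientations are given as a unit quaternion [w, x, y, z].
In Python, from bench import ctrl gives the robot as it stands.
- The arm moves only by the tool apply_moves, never from a script. Its argument "moves" is a list of rows, each an object with "jaw": the opening, from 0 (shut) to 1 (fully open); "offset": the shift along the tool's x, y, z in mm, a list of three; "rot": the turn, a rotation vector about the tool's x, y, z in degrees, a list of three. In form: [{"jaw": jaw, "offset": [dx, dy, dz], "rot": [ax, ay, az]}, ...]. A call has exactly 5 rows; each row shifts and turns the commanded pose from where the row before left it, along the tool's axes as they then stand; what a row does not reach is not made up. A row lasts 1/8 s, in which the tool goes at most 62.5 mm and 10.7 degrees, less where a joint would pass 70% of its speed; a pose out of reach is approached as far as the arm can. A call is refused whole if a number of a shift passes 62.5 or a number of a turn 10.7, either way. A call with a gripper value outside its range is refused whole. The fingers move at their own pace and stop on an object; the grip force is fixed at half the most. Time passes only in rows, so rows that do not move let the fingers close, or fill a call up. It gives the time, the measured TCP pose, the force, the opening and the grip force at its end, in the units of the state.
- ctrl.get_obs(): the state, without advancing time (a new reading comes with each control period).
- ctrl.camera(name): name is "scene" or "top"; returns (picture, depth): 384x512x3 uint8, red, green, blue; 384x512 float32, m along the optical axis (not along the pixel's ray), 0 where there is no reading.
- ctrl.camera_params(name): a dict with "K" (3x3 intrinsics, pixels), "dist" ([k1, k2, p1, p2, k3] as OpenCV has them; the pictures are not rectified), "cam_to_world" (4x4, takes a point from camera to world coordinates). Camera axes: x right, y down, z forward; pixel columns grow to the right and rows downward; lengths in m; the calibration is good to about 2 mm. A picture is of the moment at which its call begins. camera_params takes no time and is no camera call.
- ctrl.hand_in(): hands the job in; it is judged then, once.
Trained networks look in the newest picture that a camera, given by its name, has taken for a name from the list of things; names that differ only in an ending like _2 or _b are one class to them, and where a whole thing is asked for, a point or a joint stands for the part that bears it (a point fixed in the world has none). Each returns a list of dicts, best first, with "score" (0 to 1); they miss things now and then, are a little off and sometimes report something else, mostly with a low value. They report only what shows in the picture. A call takes as long as a camera call.
- ctrl.outline_of(camera, target): "region" (384x512 bool, what is visible of it) and "position" ([column, row] in pixels, amid what is visible of it).
The state is a dict: "time_s": time; "q": joint angles; "dq": joint speeds; "joint_efforts": joint torques, N m; "eef_pos": TCP position; "eef_rot": TCP orientation; "wrist_force": force on the tool from outside, world axes, zero at the start; "torque": the same for the moment, N m; "opening": opening from 0.0 (shut) to 1.0 (fully open); "grasp_force": force on a finger pad.
Only numpy, scipy, OpenCV 4.12 (cv2) and the standard library are available. Lean on these libraries where they do the work, as an engineer would, in place of code of your own. Each camera call takes 0.05 s, during which the arm holds its last target. There are 200 camera calls.

## Task

Sort every sample cartridge on the bench: green tags stand in the green nests of the incubator bay, red tags in the red nests of the reject tray, one to a nest and fully down. Only when all are sorted, fetch the amber lift-off gate from its stand, hang it gently with both knuckles fully down on both pins while it is swung well open, then swing it shut across the front of the bay, let go, and leave everything else on the bench where it is.

Things in the scene. Friction and masses are not known exactly. Their poses are not given: they have to be found in the camera images.
- cart_green1: sample cartridge with a GREEN tag (pass): white plastic box 40 x 24 x 50 mm (its x, y, z), 90 g, with a heavy steel foot, standing loose on the bench; green tag on its top face and a green patch on both 40 mm wide sides. Origin: centre of its underside, z up. May be absent (None)
- cart_green2: sample cartridge with a GREEN tag (pass): white plastic box 40 x 24 x 50 mm (its x, y, z), 90 g, with a heavy steel foot, standing loose on the bench; green tag on its top face and a green patch on both 40 mm wide sides. Origin: centre of its underside, z up. May be absent (None)
- cart_green3: sample cartridge with a GREEN tag (pass): white plastic box 40 x 24 x 50 mm (its x, y, z), 90 g, with a heavy steel foot, standing loose on the bench; green tag on its top face and a green patch on both 40 mm wide sides. Origin: centre of its underside, z up. May be absent (None)
- cart_red1: sample cartridge with a RED tag (reject): white plastic box 40 x 24 x 50 mm (its x, y, z), 90 g, with a heavy steel foot, standing loose on the bench; red tag on its top face and a red patch on both 40 mm wide sides. Origin: centre of its underside, z up. May be absent (None)
- cart_red2: sample cartridge with a RED tag (reject): white plastic box 40 x 24 x 50 mm (its x, y, z), 90 g, with a heavy steel foot, standing loose on the bench; red tag on its top face and a red patch on both 40 mm wide sides. Origin: centre of its underside, z up. May be absent (None)
- cart_red3: sample cartridge with a RED tag (reject): white plastic box 40 x 24 x 50 mm (its x, y, z), 90 g, with a heavy steel foot, standing loose on the bench; red tag on its top face and a red patch on both 40 mm wide sides. Origin: centre of its underside, z up. May be absent (None)
- bay: incubator bay, fixed: white tray 150 (x) x 202 (y) mm, 10 mm floor, side and back walls 60 mm high, 75 mm high grey control box behind it; open at the top and front (-x). Three green nests in a row along y at its middle. At its right front corner (-x, -y) a 98 mm post carries two lugs one above the other with upright brass pins. Origin: centre of its underside; x to its back, y left, z up
- bay_nest0 (a point): green (pass) nest 1 of 3 in the bay: centre of its floor, axes as the bay's, 10 mm above the bench. Well 46 mm along the bay's y by 30 mm along its x, walls 16 mm high: a cartridge fits standing, its 40 mm side along the bay's y (either way round). Nests are 55 mm apart
- bay_nest1 (a point): green (pass) nest 2 of 3 in the bay: centre of its floor, axes as the bay's, 10 mm above the bench. Well 46 mm along the bay's y by 30 mm along its x, walls 16 mm high: a cartridge fits standing, its 40 mm side along the bay's y (either way round). Nests are 55 mm apart
- bay_nest2 (a point): green (pass) nest 3 of 3 in the bay: centre of its floor, axes as the bay's, 10 mm above the bench. Well 46 mm along the bay's y by 30 mm along its x, walls 16 mm high: a cartridge fits standing, its 40 mm side along the bay's y (either way round). Nests are 55 mm apart
- tray_nest0 (a point): red (reject) nest 1 of 3 in the fixed red reject tray (60 x 190 mm, nests in a row along its y): centre of its floor; axes as the tray's, z up, 6 mm above the bench. Same well as in the bay: 46 mm along the tray's y, 30 mm along its x, walls 16 mm high, 55 mm apart
- tray_nest1 (a point): red (reject) nest 2 of 3 in the fixed red reject tray (60 x 190 mm, nests in a row along its y): centre of its floor; axes as the tray's, z up, 6 mm above the bench. Same well as in the bay: 46 mm along the tray's y, 30 mm along its x, walls 16 mm high, 55 mm apart
- tray_nest2 (a point): red (reject) nest 3 of 3 in the fixed red reject tray (60 x 190 mm, nests in a row along its y): centre of its floor; axes as the tray's, z up, 6 mm above the bench. Same well as in the bay: 46 mm along the tray's y, 30 mm along its x, walls 16 mm high, 55 mm apart
- pin_low (a point): foot of the lower hinge pin (top of its lug), 20 mm above the bench, on the hinge axis. Both pins: 8 mm thick, 14 mm tall, tapered at the top; axes as the bay's
- pin_high (a point): foot of the upper hinge pin (top of its 8 mm thick lug), 95 mm above the bench, straight above the lower one. So bring the gate in from the bay's front with its lower knuckle between the lugs (knuckle's underside 36 to 72 mm above the bench), then lower it straight down onto both pins at once
- jamb (a point): where the gate's free corner gate_toe is when hung and shut: in front of the bay's left wall, 232 mm from pin_low along the bay's +y. Shut, the gate's x runs along the bay's +y, its panel 3 mm clear of the front edges of the walls, which stop it just past shut; it opens by swinging its free edge to the bay's front (-x), counter-clockwise from above
- gate: lift-off gate, loose, 250 g: amber panel 10 mm thick, x = 13 to 232, z = 5 to 87 mm; two steel knuckles at x = 0, 12 mm tall, 20 mm wide, 11 mm bore. Origin: on their axis, underside of the lower one; x to the free edge, z up. Blue grip tab on top above its centre of mass: x = 90 to 140, 14 mm thick (y), z = 87 to 123 mm. Hung, it sags up to 0.04 rad, swings freely and stays where left
- knuckle_high (a point): centre of the underside of the gate's upper knuckle, 75 mm above the lower one
- gate_toe (a point): free lower corner of the gate, at gate x = 232 mm, z = 0
- stand: grey slotted stand, fixed; at the start the gate stands upright in it. Base 190 (x) x 70 mm, two rails up to 34 mm height with a 14 mm slot between them along its x, slot floor 8 mm above the bench: lift the gate at least 40 mm straight up to clear it. Origin: centre of its underside
- reagent_bottle: bystander, leave alone: clear bottle with a blue cap, 66 mm wide, 130 mm tall. Origin: centre of its underside
- small_jar: bystander, leave alone: small jar with a green cap, 44 mm wide, 50 mm tall. Origin: centre of its underside
- tip_box: bystander, leave alone: green tip box 85 x 120 x 55 mm. Origin: centre of its underside
- spray_jar: bystander, leave alone: jar with a white cap, 70 mm wide, 100 mm tall. Origin: centre of its underside

How it is judged:
On the way, in this order (a step that is already met when the one before it is completed fails the run):
1. every cartridge present stands in a nest of its own colour (((horizontal distance between cart_green1 and bay_nest0 below 0.008 m and z of cart_green1 in the frame of bay_nest0 below 0.004 m and angle between cart_green1's own z axis and vertical below 0.12 rad) or (horizontal distance between cart_green1 and bay_nest1 below 0.008 m and z of cart_green1 in the frame of bay_nest1 below 0.004 m and angle between cart_green1's own z axis and vertical below 0.12 rad) or (horizontal distance between cart_green1 and bay_nest2 below 0.008 m and z of cart_green1 in the frame of bay_nest2 below 0.004 m and angle between cart_green1's own z axis and vertical below 0.12 rad)) and ((horizontal distance between cart_green2 and bay_nest0 below 0.008 m and z of cart_green2 in the frame of bay_nest0 below 0.004 m and angle between cart_green2's own z axis and vertical below 0.12 rad) or (horizontal distance between cart_green2 and bay_nest1 below 0.008 m and z of cart_green2 in the frame of bay_nest1 below 0.004 m and angle between cart_green2's own z axis and vertical below 0.12 rad) or (horizontal distance between cart_green2 and bay_nest2 below 0.008 m and z of cart_green2 in the frame of bay_nest2 below 0.004 m and angle between cart_green2's own z axis and vertical below 0.12 rad)) and ((horizontal distance between cart_green3 and bay_nest0 below 0.008 m and z of cart_green3 in the frame of bay_nest0 below 0.004 m and angle between cart_green3's own z axis and vertical below 0.12 rad) or (horizontal distance between cart_green3 and bay_nest1 below 0.008 m and z of cart_green3 in the frame of bay_nest1 below 0.004 m and angle between cart_green3's own z axis and vertical below 0.12 rad) or (horizontal distance between cart_green3 and bay_nest2 below 0.008 m and z of cart_green3 in the frame of bay_nest2 below 0.004 m and angle between cart_green3's own z axis and vertical below 0.12 rad)) and ((horizontal distance between cart_red1 and tray_nest0 below 0.008 m and z of cart_red1 in the frame of tray_nest0 below 0.004 m and angle between cart_red1's own z axis and vertical below 0.12 rad) or (horizontal distance between cart_red1 and tray_nest1 below 0.008 m and z of cart_red1 in the frame of tray_nest1 below 0.004 m and angle between cart_red1's own z axis and vertical below 0.12 rad) or (horizontal distance between cart_red1 and tray_nest2 below 0.008 m and z of cart_red1 in the frame of tray_nest2 below 0.004 m and angle between cart_red1's own z axis and vertical below 0.12 rad)) and ((horizontal distance between cart_red2 and tray_nest0 below 0.008 m and z of cart_red2 in the frame of tray_nest0 below 0.004 m and angle between cart_red2's own z axis and vertical below 0.12 rad) or (horizontal distance between cart_red2 and tray_nest1 below 0.008 m and z of cart_red2 in the frame of tray_nest1 below 0.004 m and angle between cart_red2's own z axis and vertical below 0.12 rad) or (horizontal distance between cart_red2 and tray_nest2 below 0.008 m and z of cart_red2 in the frame of tray_nest2 below 0.004 m and angle between cart_red2's own z axis and vertical below 0.12 rad)) and ((horizontal distance between cart_red3 and tray_nest0 below 0.008 m and z of cart_red3 in the frame of tray_nest0 below 0.004 m and angle between cart_red3's own z axis and vertical below 0.12 rad) or (horizontal distance between cart_red3 and tray_nest1 below 0.008 m and z of cart_red3 in the frame of tray_nest1 below 0.004 m and angle between cart_red3's own z axis and vertical below 0.12 rad) or (horizontal distance between cart_red3 and tray_nest2 below 0.008 m and z of cart_red3 in the frame of tray_nest2 below 0.004 m and angle between cart_red3's own z axis and vertical below 0.12 rad)) and horizontal distance between gate and pin_low above 0.03 m), for 0.2 s.
2. the gate hangs fully down on both pins, open: its free edge at least 60 mm from shut (horizontal distance between gate and pin_low below 0.004 m and horizontal distance between knuckle_high and pin_high below 0.004 m and z of gate in the frame of pin_low below 0.004 m and z of knuckle_high in the frame of pin_high below 0.004 m and horizontal distance between gate_toe and jamb above 0.06 m), for 0.2 s.
At the end, for the whole second after the job is handed in: Each cartridge upright in a nest of its colour (8 mm of centre, under 4 mm above its floor, tilt under 0.12 rad); gate hung, both knuckles within 4 mm of their pins and under 4 mm above the lugs, free edge within 15 mm of shut; all at rest (((horizontal distance between cart_green1 and bay_nest0 below 0.008 m and z of cart_green1 in the frame of bay_nest0 below 0.004 m and angle between cart_green1's own z axis and vertical below 0.12 rad) or (horizontal distance between cart_green1 and bay_nest1 below 0.008 m and z of cart_green1 in the frame of bay_nest1 below 0.004 m and angle between cart_green1's own z axis and vertical below 0.12 rad) or (horizontal distance between cart_green1 and bay_nest2 below 0.008 m and z of cart_green1 in the frame of bay_nest2 below 0.004 m and angle between cart_green1's own z axis and vertical below 0.12 rad)) and ((horizontal distance between cart_green2 and bay_nest0 below 0.008 m and z of cart_green2 in the frame of bay_nest0 below 0.004 m and angle between cart_green2's own z axis and vertical below 0.12 rad) or (horizontal distance between cart_green2 and bay_nest1 below 0.008 m and z of cart_green2 in the frame of bay_nest1 below 0.004 m and angle between cart_green2's own z axis and vertical below 0.12 rad) or (horizontal distance between cart_green2 and bay_nest2 below 0.008 m and z of cart_green2 in the frame of bay_nest2 below 0.004 m and angle between cart_green2's own z axis and vertical below 0.12 rad)) and ((horizontal distance between cart_green3 and bay_nest0 below 0.008 m and z of cart_green3 in the frame of bay_nest0 below 0.004 m and angle between cart_green3's own z axis and vertical below 0.12 rad) or (horizontal distance between cart_green3 and bay_nest1 below 0.008 m and z of cart_green3 in the frame of bay_nest1 below 0.004 m and angle between cart_green3's own z axis and vertical below 0.12 rad) or (horizontal distance between cart_green3 and bay_nest2 below 0.008 m and z of cart_green3 in the frame of bay_nest2 below 0.004 m and angle between cart_green3's own z axis and vertical below 0.12 rad)) and ((horizontal distance between cart_red1 and tray_nest0 below 0.008 m and z of cart_red1 in the frame of tray_nest0 below 0.004 m and angle between cart_red1's own z axis and vertical below 0.12 rad) or (horizontal distance between cart_red1 and tray_nest1 below 0.008 m and z of cart_red1 in the frame of tray_nest1 below 0.004 m and angle between cart_red1's own z axis and vertical below 0.12 rad) or (horizontal distance between cart_red1 and tray_nest2 below 0.008 m and z of cart_red1 in the frame of tray_nest2 below 0.004 m and angle between cart_red1's own z axis and vertical below 0.12 rad)) and ((horizontal distance between cart_red2 and tray_nest0 below 0.008 m and z of cart_red2 in the frame of tray_nest0 below 0.004 m and angle between cart_red2's own z axis and vertical below 0.12 rad) or (horizontal distance between cart_red2 and tray_nest1 below 0.008 m and z of cart_red2 in the frame of tray_nest1 below 0.004 m and angle between cart_red2's own z axis and vertical below 0.12 rad) or (horizontal distance between cart_red2 and tray_nest2 below 0.008 m and z of cart_red2 in the frame of tray_nest2 below 0.004 m and angle between cart_red2's own z axis and vertical below 0.12 rad)) and ((horizontal distance between cart_red3 and tray_nest0 below 0.008 m and z of cart_red3 in the frame of tray_nest0 below 0.004 m and angle between cart_red3's own z axis and vertical below 0.12 rad) or (horizontal distance between cart_red3 and tray_nest1 below 0.008 m and z of cart_red3 in the frame of tray_nest1 below 0.004 m and angle between cart_red3's own z axis and vertical below 0.12 rad) or (horizontal distance between cart_red3 and tray_nest2 below 0.008 m and z of cart_red3 in the frame of tray_nest2 below 0.004 m and angle between cart_red3's own z axis and vertical below 0.12 rad)) and horizontal distance between gate and pin_low below 0.004 m and horizontal distance between knuckle_high and pin_high below 0.004 m and z of gate in the frame of pin_low below 0.004 m and z of knuckle_high in the frame of pin_high below 0.004 m and horizontal distance between gate_toe and jamb below 0.015 m and linear speed of each of cart_green1, cart_green2, cart_green3, cart_red1, cart_red2, cart_red3, gate below 0.02 m/s); the robot touches nothing.
It fails at once if a bystander is pushed more than 40 mm (distance of any of reagent_bottle, small_jar, tip_box, spray_jar from where it was at the start of the episode above 0.04 m).
It fails at once if the gate is slammed or forced against the bay (over 60 N) (contact force between gate and bay above 60 N).
Of cart_green1, cart_green2, cart_green3, cart_red1, cart_red2, cart_red3 only 4 to 6 are there at a start; the rules pass over those that are not, and their reading is None.
At some moment in a run one of cart_green1, cart_green2, cart_green3, cart_red1, cart_red2, cart_red3 may be knocked a few centimetres aside while the robot is not near it.
It also fails if it takes over 210 s, if anything falls off the work surface, if the arm or the gripper's body presses on something with over 40 N, if the wrist force passes 120 N, or if a joint passes its speed limit or range.

## Working session

There is one attempt and no reset: what is moved stays moved. The work goes in short steps, Python scripts to look and compute and a tool call to move; the robot and the scene stay as the last step left them, time stands still between calls to the robot, and variables do not carry over. Pictures are saved under pics/ and viewed, at most 14 in all, crops included, and the job is handed in when it is done.

Besides the shell and the picture viewer there is one more tool, called by a JSON object that holds its "method" and its "body", one argument or row to a line. apply_moves: Moves the arm, as the interface text tells. Its arguments: {"type":"object","properties":{"moves":{"type":"array"}},"required":["moves"]}

```bash
ls; mkdir -p pics; python3 - <<'E'
from bench import ctrl
import cv2, numpy as np
for n in ("top","scene"):
    p,d=ctrl.camera(n); cv2.imwrite(f"pics/{n}0.png",p[:,:,::-1])
    c=ctrl.camera_params(n); print(n,np.round(c["K"],1).tolist(),c["dist"],np.round(c["cam_to_world"],3).tolist())
o=ctrl.get_obs(); print({k:np.round(v,3).tolist() for k,v in o.items()}, ctrl.pinch_z)
E
```

```text
pics
top [[358.7, 0.0, 254.1], [0.0, 358.7, 187.1], [0.0, 0.0, 1.0]] [-0.09761753  0.          0.          0.          0.        ] [[0.023, -0.982, 0.189, 0.317], [-1.0, -0.025, -0.01, 0.065], [0.014, -0.189, -0.982, 1.291], [0.0, 0.0, 0.0, 1.0]]
scene [[477.8, 0.0, 260.5], [0.0, 477.8, 191.8], [0.0, 0.0, 1.0]] [-0.11791425  0.          0.          0.          0.        ] [[-0.705, 0.389, -0.594, 1.418], [0.709, 0.364, -0.603, 0.928], [-0.018, -0.846, -0.532, 0.865], [0.0, 0.0, 0.0, 1.0]]
{'time_s': 0.1, 'q': [1.084, 0.181, 1.608, 0.0, 1.354, -0.206], 'dq': [-0.001, -0.002, -0.004, -0.0, -0.0, 0.0], 'joint_efforts': [-0.0, -44.588, -35.224, -0.0, 0.004, -0.0], 'eef_pos': [0.159, 0.552, 0.23], 'eef_rot': [-0.0, 0.14, 0.99, -0.001], 'wrist_force': [1.374, -0.413, -0.182], 'torque': [-0.053, -0.091, -0.024], 'grasp_force': 0.0, 'opening': 1.003} 0.0187
```

View pics/top0.png

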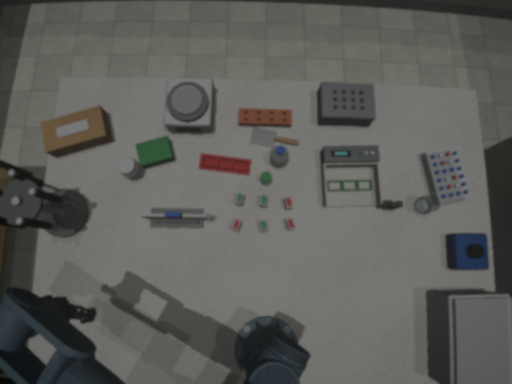

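View pics/scene0.png

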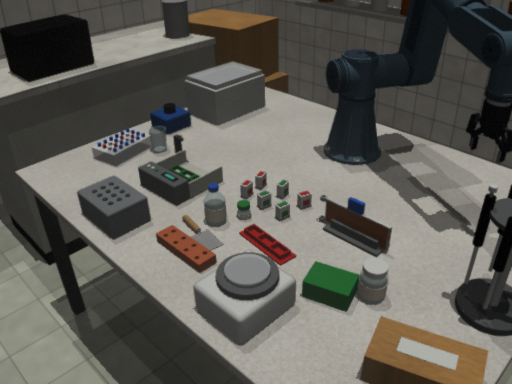

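```bash
cat > h.py <<'E'
import numpy as np, cv2
from bench import ctrl
def cam(n):
    c=ctrl.camera_params(n); return np.array(c["K"]),np.array(c["dist"]),np.array(c["cam_to_world"])
def cloud(n,d):
    K,D,T=cam(n); v,u=np.mgrid[:d.shape[0],:d.shape[1]]
    r=cv2.undistortPoints(np.stack([u,v],-1).reshape(-1,1,2).astype(float),K,D).reshape(*d.shape,2)
    P=np.dstack([r*d[...,None],d])@T[:3,:3].T+T[:3,3]; P[d<=0]=np.nan; return P
def plane(n,uv,z):
    K,D,T=cam(n); r=cv2.undistortPoints(np.array(uv,float).reshape(-1,1,2),K,D).reshape(-1,2)
    w=np.c_[r,np.ones(len(r))]@T[:3,:3].T; return T[:3,3]+w*((z-T[2,3])/w[:,2])[:,None]
def proj(n,P):
    K,D,T=cam(n); W=np.linalg.inv(T); return cv2.projectPoints(np.array(P,float).reshape(-1,1,3),cv2.Rodrigues(W[:3,:3])[0],W[:3,3],K,D)[0].reshape(-1,2)
def rect(n,img,z,x0,x1,y0,y1,s):
    "rectified view of plane z: rows fall with x (up=+x), columns with y (left=+y); s px per m"
    xs=np.arange(x1,x0,-1/s); ys=np.arange(y1,y0,-1/s); Y,X=np.meshgrid(ys,xs)
    m=proj(n,np.dstack([X,Y,np.full_like(X,z)]).reshape(-1,3)).reshape(*X.shape,2).astype(np.float32)
    return cv2.remap(img,m,None,cv2.INTER_CUBIC)
E
python3 - <<'E'
from h import *
I={}
for n in ("top","scene"):
    p,d=ctrl.camera(n); I[n]=p; P=cloud(n,d)
    np.savez(f"{n}0.npz",p=p,P=P)
    for t in ("cart_green1","cart_red1","bay","gate","stand","small_jar","reagent_bottle","tip_box","spray_jar"):
        for r in ctrl.outline_of(n,t):
            m=r["region"]&np.isfinite(P[...,2]); q=P[m]; 
            if len(q)<5: continue
            zt=np.percentile(q[:,2],97); top=q[q[:,2]>zt-.006]
            (c,s,a)=cv2.minAreaRect((top[:,:2]*1000).astype(np.float32))
            print(n,t,round(r["score"],2),np.round(r["position"]),m.sum(),"ztop",round(zt,3),"med",np.round(np.median(top,0),3),"rect",np.round(c,1),np.round(s,1),round(a))
a=np.hstack([rect(n,I[n],.05,.25,.5,-.05,.2,1500) for n in I])
cv2.imwrite("pics/rect.png",a[:,:,::-1]); print(a.shape)
E
```

```text
top cart_green1 0.67 [263. 228.] 79 ztop 0.055 med [0.421 0.018 0.052] rect [422.4  17.5] [37.8 22.8] 11
top cart_green1 0.19 [152. 152.] 952 ztop 0.06 med [0.68  0.419 0.056] rect [680.3 418.7] [ 85.6 119. ] 18
top cart_red1 0.58 [292. 219.] 84 ztop 0.055 med [ 0.432 -0.074  0.052] rect [430.6 -76.7] [37.5 21.5] 16
top cart_red1 0.45 [234. 224.] 61 ztop 0.056 med [0.424 0.112 0.053] rect [421.3 111.1] [19.4 31.7] 78
top bay 0.59 [349. 174.] 3837 ztop 0.08 med [ 0.68  -0.3    0.077] rect [ 641.6 -349.1] [338.  161.2] 55
top gate 0.9 [172. 215.] 346 ztop 0.129 med [0.445 0.322 0.127] rect [446.4 320.1] [10.6 46.4] 2
top gate 0.17 [350. 176.] 3803 ztop 0.08 med [ 0.68  -0.299  0.077] rect [ 640.5 -350. ] [332.5 160.4] 55
top stand 0.88 [178. 220.] 663 ztop 0.038 med [0.435 0.323 0.035] rect [446.1 330.5] [ 32.4 159.4] 2
top small_jar 0.62 [222. 161.] 831 ztop 0.025 med [0.647 0.163 0.023] rect [647.8 162.7] [164.2  38.8] 84
top small_jar 0.57 [266. 178.] 127 ztop 0.055 med [0.593 0.012 0.051] rect [594.  11.] [35.8 33.9] 46
top reagent_bottle 0.74 [278. 160.] 357 ztop 0.133 med [ 0.67 
[... 1726 characters left out ...]
326 0.127] rect [444.7 322.7] [50.1 19.4] 80
scene stand 0.96 [356. 237.] 868 ztop 0.037 med [0.459 0.341 0.035] rect [456.5 333.5] [158.1  19.3] 90
scene small_jar 0.82 [244. 209.] 257 ztop 0.054 med [0.598 0.015 0.052] rect [595.7  12.2] [41.8 35.9] 65
scene small_jar 0.23 [178. 178.] 2690 ztop 0.081 med [ 0.681 -0.292  0.079] rect [ 641.6 -345.7] [336.  157.5] 56
scene tip_box 0.65 [333. 288.] 1960 ztop 0.059 med [0.683 0.422 0.056] rect [681.  419.9] [ 89. 121.] 16
scene spray_jar 0.7 [355. 220.] 1617 ztop 0.124 med [0.448 0.325 0.126] rect [445.3 323.9] [47.5 18.5] 80
scene spray_jar 0.57 [373. 280.] 1221 ztop 0.104 med [0.616 0.502 0.101] rect [614.1 500.5] [61.6 60.4] 42
(375, 750, 3)
```

View pics/rect.png

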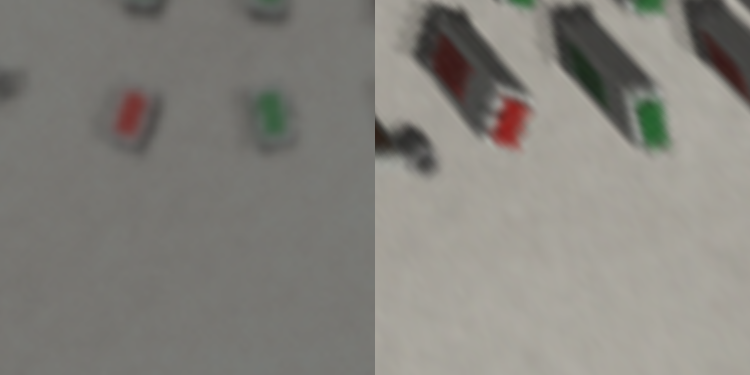

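```bash
cat >> h.py <<'E'
def tags(n,p,z=.05,reg=(.36,.58,-.12,.16)):
    s=2000; x0,x1,y0,y1=reg; r=rect(n,p,z,*reg,s).astype(float)
    out=[]
    for c in "gr":
        w=(r[...,1]-np.maximum(r[...,0],r[...,2])) if c=="g" else (r[...,0]-np.maximum(r[...,1],r[...,2]))
        w=np.clip(w,0,None); m=(w>(30 if n=="top" else 55)).astype(np.uint8)
        k,l,st,ce=cv2.connectedComponentsWithStats(m)
        for i in range(1,k):
            if st[i,4]<250: continue
            b=cv2.dilate((l==i).astype(np.uint8),np.ones((9,9))); W=w*b*(w>12)
            M=cv2.moments(W); u=M["m10"]/M["m00"]; v=M["m01"]/M["m00"]
            # world x=-v,y=-u
            a=.5*np.arctan2(2*M["mu11"],M["mu02"]-M["mu20"])
            a=((a+np.pi/2)%np.pi)-np.pi/2
            out.append((c,x1-v/s,y1-u/s,np.degrees(a),st[i,4]/4e0,st[i,2]/2,st[i,3]/2))
    return out
E
python3 - <<'E'
from h import *
I={n:np.load(f"{n}0.npz")["p"] for n in ("top","scene")}
for n in I:
    for t in tags(n,I[n]): print(n,t[0],np.round(t[1:3],4),np.round(t[3:],0))
A=[]
for n in I:
    A.append(np.hstack([rect(n,I[n],.026,.48,.73,-.43,-.15,1400),rect(n,I[n],.022,.53,.73,.02,.27,1400)[:280].copy() if 0 else cv2.resize(rect(n,I[n],.022,.55,.75,.03,.27,1400),(336,350))]))
a=np.vstack(A)[:,:800]; cv2.imwrite("pics/bay.png",np.clip(a*1.6,0,255).astype(np.uint8)[:,:,::-1]); print(a.shape)
E
```

```text
top r [ 0.5068 -0.0678] [ 10. 378.  18.  28.]
top r [ 0.4322 -0.0755] [ 18. 375.  20.  28.]
top r [0.4242 0.113 ] [-18. 386.  20.  28.]
scene r [ 0.5004 -0.0719] [ 15. 400.  18.  28.]
scene r [ 0.426  -0.0791] [ 21. 390.  20.  28.]
scene r [0.4181 0.1101] [-16. 410.  20.  30.]
(700, 729, 3)
```

View pics/bay.png

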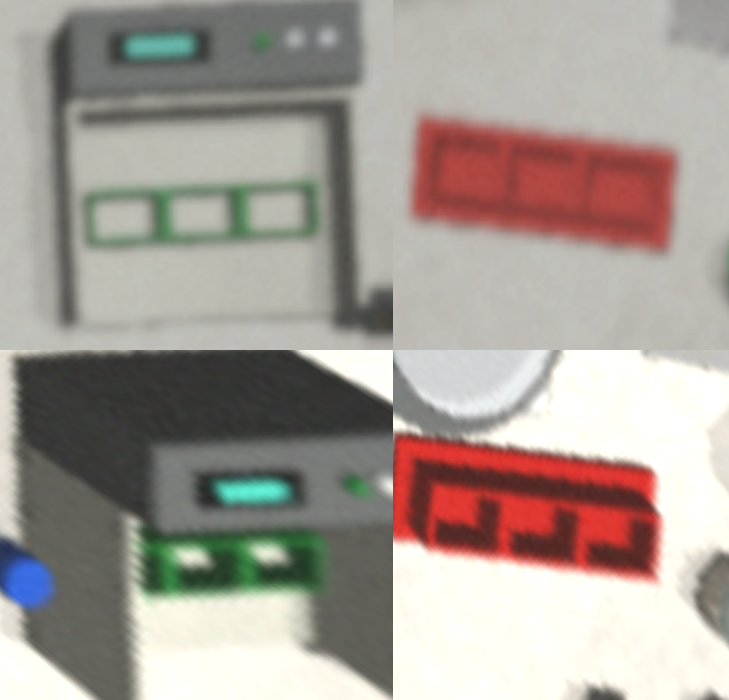

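```bash
sed -i 's/(30 if n=="top" else 55)/(18 if n=="top" else 40)/' h.py; python3 - <<'E'
from h import *
I={n:np.load(f"{n}0.npz") for n in ("top","scene")}
for n in I:
    P=I[n]["P"]; p=I[n]["p"]
    for x,y in ((.45,-.02),(.47,.2),(.38,.1),(.5,-.15),(.45,-.3)):
        m=(abs(P[...,0]-x)<.015)&(abs(P[...,1]-y)<.015); print(n,x,y,m.sum(),np.round(np.median(P[m][:,2])*1000,1),end="; ")
    print()
    for t in tags(n,p,.053): print(n,t[0],np.round(t[1:3],4),np.round(t[3:],0))
    for z in (.008,.024):
        r=rect(n,p,z,.55,.75,.03,.27,2000).astype(int); m=((r[...,0]-r[...,1])>40).astype(np.uint8)
        k,l,st,_=cv2.connectedComponentsWithStats(m); i=1+st[1:,4].argmax()
        c,s,a=cv2.minAreaRect(np.argwhere(l==i)[:,::-1].astype(np.float32)); print(n,"tray",z,.75-c[1]/2000,.27-c[0]/2000,np.array(s)/2,a)
    r=rect(n,p,.028,.5,.65,-.4,-.19,2000).astype(int); m=((r[...,1]-r[...,0])>12).astype(np.uint8)
    k,l,st,_=cv2.connectedComponentsWithStats(m); i=1+st[1:,4].argmax()
    c,s,a=cv2.minAreaRect(np.argwhere(l==i)[:,::-1].astype(np.float32)); print(n,"bay",.65-c[1]/2000,-.19-c[0]/2000,np.array(s)/2,a)
E
```

```text
top 0.45 -0.02 71 -0.3; top 0.47 0.2 66 0.4; top 0.38 0.1 65 0.7; top 0.5 -0.15 65 -0.4; top 0.45 -0.3 65 0.4; 
top g [0.578  0.0127] [-90.  70.  24.   4.]
top g [0.5172 0.1042] [-11. 288.  15.  26.]
top g [0.5124 0.0198] [-11. 288.  16.  25.]
top g [0.4243 0.0189] [ 13. 280.  16.  25.]
top r [ 0.5063 -0.0673] [  9. 549.  22.  32.]
top r [ 0.4319 -0.075 ] [ 18. 535.  24.  32.]
top r [0.4239 0.1129] [-18. 556.  24.  32.]
top tray 0.008 0.6488763580322265 0.16391877746582034 [184.89564514  55.39345932] 6.170175552368164
top tray 0.024 0.6447003173828125 0.16265499114990237 [182.49215698  54.6708107 ] 6.230324745178223
top bay 0.5767120819091797 -0.27123441314697266 [39.21031952 34.05512238] 85.79464721679688
scene 0.45 -0.02 8 3.7; scene 0.47 0.2 63 3.0; scene 0.38 0.1 10 2.0; scene 0.5 -0.15 42 2.5; scene 0.45 -0.3 27 3.4; 
scene g [0.515  0.1044] [-10. 227.  14.  26.]
scene g [0.5104 0.0196] [ -7. 187.  11.  23.]
scene g [0.4218 0.0188] [ 10. 206.  13.  23.]
scene r [ 0.5037 -0.0683] [ 16. 506.  21.  32.]
scene r [ 0.4296 -0.0755] [ 21. 498.  24.  32.]
scene r [0.4216 0.1131] [-15. 522.  24.  33.]
scene tray 0.008 0.6470562286376953 0.16276130676269535 [198.40826416  65.53969574] 6.277298450469971
scene tray 0.024 0.6614418182373047 0.1767201156616211 [194.08056641  64.30760193] 6.26619815826416
scene bay 0.5798039855957031 -0.3131386184692383 [ 48.99237823 136.91946411] 87.2854232788086
```

```bash
cat >> h.py <<'E'
import json
def pose():
    o=ctrl.get_obs(); w,x,y,z=o["eef_rot"]
    from scipy.spatial.transform import Rotation as R
    m=R.from_quat([x,y,z,w]).as_matrix(); return np.array(o["eef_pos"]),np.degrees(np.arctan2(m[1,1],m[0,1])),m,o
def plan(wps,start=None,vmax=50,wmax=10):
    """wps: (x,y,z,psi,jaw[,hold]) or ('hold',n); prints rows by 5, rounded. psi=None keep"""
    p,psi,m,o=pose() if start is None else start
    p=p.copy(); rows=[]; j=round(o["opening"],2)
    print("from",np.round(p,4),round(psi,1),"tilt",np.round(m[:2,2],3))
    for w in wps:
        t=np.array(w[:3],float); ps=psi if w[3] is None else psi+((w[3]-psi+180)%360-180); j=w[4]
        vm=w[6] if len(w)>6 else vmax
        n=max(1,int(np.ceil(max(np.linalg.norm(t-p)*1000/vm,abs(ps-psi)/wmax)-.02)))
        for i in range(n):
            d=(t-p)*1000/(n-i); c,s=np.cos(np.radians(psi)),np.sin(np.radians(psi))
            q=np.round([-s*d[0]+c*d[1],c*d[0]+s*d[1],-d[2]]); a=np.round(-(ps-psi)/(n-i))
            p=p+np.array([-s*q[0]+c*q[1],c*q[0]+s*q[1],-q[2]])/1000; psi-=a
            rows.append([j,*map(int,q),int(a)])
        rows+=[[j,0,0,0,0]]*(w[5] if len(w)>5 else 0)
    while len(rows)%5: rows.append([j,0,0,0,0])
    for i in range(0,len(rows),5): print(" | ".join(f"{r[0]} {r[1:4]} {r[4]}" for r in rows[i:i+5]))
    print("end",np.round(p,4),round(psi,1)); return p,psi,m,o
E
python3 - <<'E'
from h import *
I={n:np.load(f"{n}0.npz")["p"] for n in ("top",)}
r=rect("top",I["top"],.026,.54,.62,-.4,-.19,2000).astype(float)
w=np.clip(r[...,1]-np.maximum(r[...,0],r[...,2])-6,0,None); m=(w>3).astype(np.uint8); m=cv2.morphologyEx(m,cv2.MORPH_CLOSE,np.ones((9,9)))
k,l,st,_=cv2.connectedComponentsWithStats(m); i=1+st[1:,4].argmax()
c,s,a=cv2.minAreaRect(np.argwhere(l==i)[:,::-1].astype(np.float32)); print("bay",.62-c[1]/2000,-.19-c[0]/2000,np.array(s)/2,a)
plan([(.423,.113,.12,73,.65,1),(.423,.113,.022,73,.65,1),(.423,.113,.022,73,0,4)])
E
```

```text
bay 0.5785383605957031 -0.29499803161621097 [ 41.91926956 166.57595825] 87.0643310546875
from [0.1594 0.5525 0.2313] 73.9 tilt [ 0. -0.]
0.65 [-34, -32, 10] 0 | 0.65 [-34, -32, 10] 0 | 0.65 [-34, -32, 10] 0 | 0.65 [-34, -32, 10] 0 | 0.65 [-34, -32, 10] 0
0.65 [-34, -32, 10] 0 | 0.65 [-34, -31, 10] 0 | 0.65 [-34, -32, 10] 0 | 0.65 [-34, -31, 10] 0 | 0.65 [-35, -32, 11] 0
0.65 [-34, -31, 10] 1 | 0.65 [0, 0, 0] 0 | 0.65 [0, 0, 49] 0 | 0.65 [0, 0, 49] 0 | 0.65 [0, 0, 0] 0
0 [0, 0, 0] 0 | 0 [0, 0, 0] 0 | 0 [0, 0, 0] 0 | 0 [0, 0, 0] 0 | 0 [0, 0, 0] 0
end [0.423  0.1132 0.0223] 72.9
```

{"method": "apply_moves", "body": {
  "moves": [
    {"jaw":0.65,"offset":[-34,-32,10],"rot":[0,0,0]},
    {"jaw":0.65,"offset":[-34,-32,10],"rot":[0,0,0]},
    {"jaw":0.65,"offset":[-34,-32,10],"rot":[0,0,0]},
    {"jaw":0.65,"offset":[-34,-32,10],"rot":[0,0,0]},
    {"jaw":0.65,"offset":[-34,-32,10],"rot":[0,0,0]}
  ]
}}

```text
time_s: 1.72
eef_pos: [0.279, 0.3504, 0.1812]
eef_rot: [0.0, 0.14, 0.99, 0.0]
wrist_force: [1.1, -0.1, 0.4]
opening: 0.647
grasp_force: 0.0
```

{"method": "apply_moves", "body": {
  "moves": [
    {"jaw":0.65,"offset":[-34,-32,10],"rot":[0,0,0]},
    {"jaw":0.65,"offset":[-34,-31,10],"rot":[0,0,0]},
    {"jaw":0.65,"offset":[-34,-32,10],"rot":[0,0,0]},
    {"jaw":0.65,"offset":[-34,-31,10],"rot":[0,0,0]},
    {"jaw":0.65,"offset":[-35,-32,11],"rot":[0,0,0]}
  ]
}}

```text
time_s: 2.35
eef_pos: [0.3998, 0.1511, 0.1304]
eef_rot: [0.001, 0.14, 0.99, 0.0]
wrist_force: [-0.0, -0.1, -0.5]
opening: 0.649
grasp_force: 0.0
```

{"method": "apply_moves", "body": {
  "moves": [
    {"jaw":0.65,"offset":[-34,-31,10],"rot":[0,0,1]},
    {"jaw":0.65,"offset":[0,0,0],"rot":[0,0,0]},
    {"jaw":0.65,"offset":[0,0,0],"rot":[0,0,0]},
    {"jaw":0.65,"offset":[0,0,0],"rot":[0,0,0]},
    {"jaw":0.65,"offset":[0,0,0],"rot":[0,0,0]}
  ]
}}

```text
time_s: 2.98
eef_pos: [0.4226, 0.1142, 0.1205]
eef_rot: [0.0, 0.148, 0.989, 0.0]
wrist_force: [-0.0, -0.3, -0.6]
opening: 0.649
grasp_force: 0.0
```

{"method": "apply_moves", "body": {
  "moves": [
    {"jaw":0.65,"offset":[0,-1,49],"rot":[0,0,0]},
    {"jaw":0.65,"offset":[0,0,49],"rot":[0,0,0]},
    {"jaw":0.65,"offset":[0,0,0],"rot":[0,0,0]},
    {"jaw":0,"offset":[0,0,0],"rot":[0,0,0]},
    {"jaw":0,"offset":[0,0,0],"rot":[0,0,0]}
  ]
}}

```text
time_s: 3.6
eef_pos: [0.4248, 0.1125, 0.0247]
eef_rot: [0.002, 0.148, 0.989, 0.0]
wrist_force: [-0.2, 0.3, 1.5]
opening: 0.269
grasp_force: 58.6
```

{"method": "apply_moves", "body": {
  "moves": [
    {"jaw":0,"offset":[0,0,0],"rot":[0,0,0]},
    {"jaw":0,"offset":[0,0,0],"rot":[0,0,0]},
    {"jaw":0,"offset":[0,0,0],"rot":[0,0,0]},
    {"jaw":0,"offset":[0,0,-25],"rot":[0,0,0]},
    {"jaw":0,"offset":[0,0,-50],"rot":[0,0,0]}
  ]
}}

```text
time_s: 4.22
eef_pos: [0.4213, 0.1122, 0.0977]
eef_rot: [-0.001, 0.149, 0.989, -0.0]
wrist_force: [0.9, -0.4, -0.3]
opening: 0.267
grasp_force: 59.1
```

```bash
python3 - <<'E'
from h import *
p,psi,m,o=pose(); print(p,psi,o["opening"],o["grasp_force"])
for n,dz in (("top",.001),("scene",.0035)):
    im,d=ctrl.camera(n); P=cloud(n,d)
    z=p[2]-.022+.05+dz
    for t in tags(n,im,z,(.36,.48,.05,.18)): print(n,t[0],np.round(t[1:3],4),np.round(t[3:],0))
    cv2.imwrite(f"pics/g_{n}.png",rect(n,im,z,.36,.48,.05,.18,3000)[:,:,::-1])
a=np.hstack([cv2.imread("pics/g_top.png"),cv2.imread("pics/g_scene.png")]); cv2.imwrite("pics/g.png",a)
c,s=np.cos(np.radians(-6.2)),np.sin(np.radians(-6.2))
for x,y,yaw in ((.6483,.1636,-6.2),(.578,-.2945,2.95)):
    c,s=np.cos(np.radians(yaw)),np.sin(np.radians(yaw)); print([(round(x-s*k,4),round(y+c*k,4)) for k in (.055,0,-.055)])
plan([(*p[:2],.15,None,0),(.6542,.2183,.15,-6.2,0)])
E
```

```text
[0.42129053 0.11222774 0.09772486] 72.90120974543917 0.2674037963115915 59.06501591205597
[(np.float64(0.6542), np.float64(0.2183)), (np.float64(0.6483), np.float64(0.1636)), (np.float64(0.6424), np.float64(0.1089))]
[(np.float64(0.5752), np.float64(-0.2396)), (np.float64(0.578), np.float64(-0.2945)), (np.float64(0.5808), np.float64(-0.3494))]
from [0.4272 0.1123 0.1032] 72.9 tilt [ 0.012 -0.   ]
0 [6, -2, -47] 0 | 0 [-24, 21, 0] 10 | 0 [-20, 25, 0] 10 | 0 [-15, 28, 0] 10 | 0 [-10, 30, 0] 10
0 [-5, 32, 0] 10 | 0 [1, 32, 0] 10 | 0 [7, 32, 0] 10 | 0 [11, 30, 0] 9 | 0 [0, 0, 0] 0
end [0.6544 0.2179 0.1502] -6.1
```

View pics/g.png

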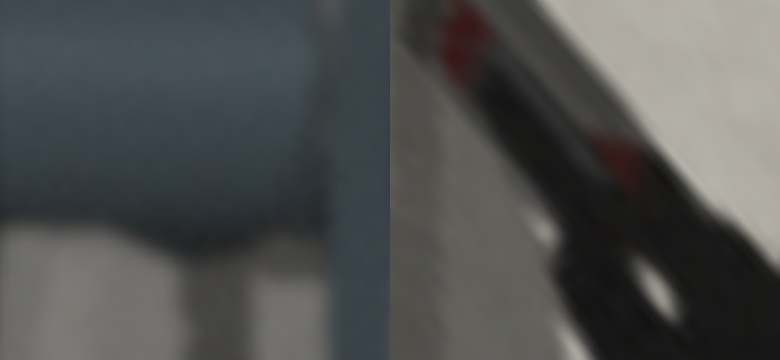

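```bash
python3 - <<'E'
from h import *
_,_,m,o=pose()
plan([(.423,.113,.14,None,0),(.6542,.2183,.14,-6.2,0,3)],(np.array([.4223,.1130,.0975]),72.9,m,o),vmax=40)
E
```

```text
from [0.4223 0.113  0.0975] 72.9 tilt [ 0.012 -0.   ]
0 [0, 0, -21] 0 | 0 [-1, 0, -22] 0 | 0 [-24, 21, 0] 10 | 0 [-20, 25, 0] 10 | 0 [-15, 28, 0] 10
0 [-10, 30, 0] 10 | 0 [-4, 31, 0] 10 | 0 [1, 32, 0] 10 | 0 [6, 31, 0] 10 | 0 [12, 29, 1] 9
0 [0, 0, 0] 0 | 0 [0, 0, 0] 0 | 0 [0, 0, 0] 0 | 0 [0, 0, 0] 0 | 0 [0, 0, 0] 0
end [0.6537 0.2183 0.1395] -6.1
```

{"method": "apply_moves", "body": {
  "moves": [
    {"jaw":0,"offset":[0,0,-21],"rot":[0,0,0]},
    {"jaw":0,"offset":[-1,0,-22],"rot":[0,0,0]},
    {"jaw":0,"offset":[-24,21,0],"rot":[0,0,10]},
    {"jaw":0,"offset":[-20,25,0],"rot":[0,0,10]},
    {"jaw":0,"offset":[-15,28,0],"rot":[0,0,10]}
  ]
}}

```text
time_s: 4.95
eef_pos: [0.5118, 0.1518, 0.1409]
eef_rot: [0.001, 0.402, 0.916, 0.0]
wrist_force: [0.0, -0.2, -0.7]
opening: 0.265
grasp_force: 59.1
```

{"method": "apply_moves", "body": {
  "moves": [
    {"jaw":0,"offset":[-10,30,0],"rot":[0,0,10]},
    {"jaw":0,"offset":[-4,31,0],"rot":[0,0,10]},
    {"jaw":0,"offset":[1,32,0],"rot":[0,0,10]},
    {"jaw":0,"offset":[6,31,0],"rot":[0,0,10]},
    {"jaw":0,"offset":[12,29,1],"rot":[0,0,9]}
  ]
}}

```text
time_s: 5.58
eef_pos: [0.655, 0.218, 0.1396]
eef_rot: [0.0, 0.745, 0.667, 0.0]
wrist_force: [0.1, -0.4, -0.4]
opening: 0.271
grasp_force: 59.1
```

{"method": "apply_moves", "body": {
  "moves": [
    {"jaw":0,"offset":[0,0,0],"rot":[0,0,0]},
    {"jaw":0,"offset":[0,0,0],"rot":[0,0,0]},
    {"jaw":0,"offset":[0,0,0],"rot":[0,0,0]},
    {"jaw":0,"offset":[0,0,0],"rot":[0,0,0]},
    {"jaw":0,"offset":[0,0,0],"rot":[0,0,0]}
  ]
}}

```text
time_s: 6.2
eef_pos: [0.6539, 0.2175, 0.1396]
eef_rot: [0.0, 0.744, 0.669, 0.0]
wrist_force: [0.4, 0.1, 0.2]
opening: 0.271
grasp_force: 59.2
```

```bash
python3 - <<'E'
from h import *
plan([(.6542,.2183,.06,-6.2,0,0),(.6542,.2183,.029,-6.2,0,2,16)],vmax=40)
im,d=ctrl.camera("scene"); cv2.imwrite("pics/s1.png",cv2.resize(im[130:330,180:420],None,fx=3,fy=3)[:,:,::-1])
E
```

```text
from [0.6539 0.2175 0.1396] -6.1 tilt [0. 0.]
0 [0, 0, 40] 0 | 0 [1, 0, 40] 0 | 0 [0, 0, 15] 0 | 0 [0, 0, 16] 0 | 0 [0, 0, 0] 0
0 [0, 0, 0] 0 | 0 [0, 0, 0] 0 | 0 [0, 0, 0] 0 | 0 [0, 0, 0] 0 | 0 [0, 0, 0] 0
end [0.654  0.2185 0.0286] -6.1
```

View pics/s1.png

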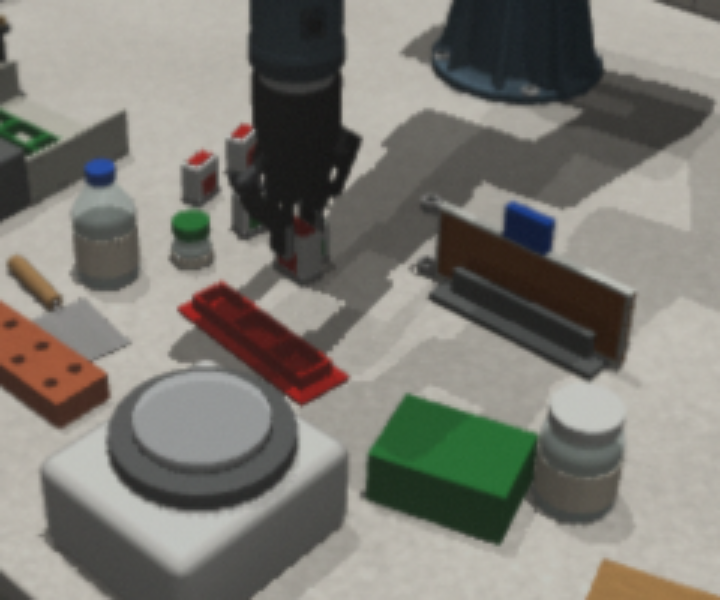

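{"method": "apply_moves", "body": {
  "moves": [
    {"jaw":0,"offset":[0,0,40],"rot":[0,0,0]},
    {"jaw":0,"offset":[1,0,40],"rot":[0,0,0]},
    {"jaw":0,"offset":[0,0,12],"rot":[0,0,0]},
    {"jaw":0,"offset":[0,0,0],"rot":[0,0,0]},
    {"jaw":0,"offset":[0,0,10],"rot":[0,0,0]}
  ]
}}

```text
time_s: 6.88
eef_pos: [0.6566, 0.219, 0.0402]
eef_rot: [0.001, 0.744, 0.669, 0.002]
wrist_force: [-0.2, -0.1, -0.8]
opening: 0.274
grasp_force: 59.4
```

{"method": "apply_moves", "body": {
  "moves": [
    {"jaw":0,"offset":[0,0,5],"rot":[0,0,0]},
    {"jaw":0,"offset":[0,0,3],"rot":[0,0,0]},
    {"jaw":0,"offset":[0,0,0],"rot":[0,0,0]},
    {"jaw":0,"offset":[0,0,0],"rot":[0,0,0]},
    {"jaw":0,"offset":[0,0,0],"rot":[0,0,0]}
  ]
}}

```text
time_s: 7.5
eef_pos: [0.6546, 0.2187, 0.0308]
eef_rot: [0.0, 0.744, 0.669, 0.0]
wrist_force: [-2.0, -0.3, 4.4]
opening: 0.268
grasp_force: 60.0
```

{"method": "apply_moves", "body": {
  "moves": [
    {"jaw":0.55,"offset":[0,0,0],"rot":[0,0,0]},
    {"jaw":0.55,"offset":[0,0,0],"rot":[0,0,0]},
    {"jaw":0.55,"offset":[0,0,-10],"rot":[0,0,0]},
    {"jaw":0.6,"offset":[0,0,-40],"rot":[0,0,0]},
    {"jaw":0.6,"offset":[0,0,-40],"rot":[0,0,0]}
  ]
}}

```text
time_s: 8.12
eef_pos: [0.654, 0.2186, 0.1205]
eef_rot: [-0.0, 0.744, 0.669, -0.0]
wrist_force: [0.3, -0.4, 1.3]
opening: 0.597
grasp_force: 0.0
```

```bash
cat >> h.py <<'E'
def look(reg=(.36,.72,-.4,.26),z=.05):
    for n,dz in (("top",.001),("scene",.0035)):
        im,d=ctrl.camera(n)
        for t in tags(n,im,z+dz,reg):
            if t[4]>120 and t[5]<45 : print(n,t[0],np.round(t[1:3],4),np.round(t[3:],0))
E
python3 - <<'E'
from h import *
look()
_,_,m,o=pose()
plan([(.431,-.0752,.12,-71,.65,2),(.431,-.0752,.022,-71,.65,2)],(np.array([.654,.2185,.1196]),-6.1,m,o),vmax=45)
E
```

```text
top g [0.5944 0.0126] [   6. 1104.   36.   38.]
top g [ 0.574  -0.3145] [  1. 344.  14.  35.]
top g [ 0.5715 -0.2611] [  4. 352.  16.  36.]
top g [0.5128 0.0198] [-10. 336.  16.  26.]
top g [0.4243 0.0189] [ 13. 327.  16.  26.]
top r [ 0.5065 -0.0675] [  9. 581.  22.  33.]
top r [ 0.4321 -0.0752] [ 18. 567.  24.  32.]
scene g [ 0.6055 -0.2842] [ 11. 200.  12.  30.]
scene g [ 0.6021 -0.2309] [ 10. 224.  14.  32.]
scene g [0.5967 0.0158] [ -16. 1017.   36.   36.]
scene r [0.6504 0.217 ] [ 83. 297.  26.  15.]
scene r [ 0.5042 -0.0677] [ 16. 541.  22.  32.]
scene r [ 0.4305 -0.0748] [ 23. 516.  24.  34.]
from [0.654  0.2185 0.1196] -6.1 tilt [0.011 0.002]
0.65 [-35, -21, 0] 7 | 0.65 [-37, -17, 0] 7 | 0.65 [-39, -12, 0] 7 | 0.65 [-40, -7, 0] 7 | 0.65 [-41, -2, 0] 7
0.65 [-41, 3, 0] 7 | 0.65 [-40, 8, 0] 8 | 0.65 [-39, 13, 0] 7 | 0.65 [-38, 18, 0] 8 | 0.65 [0, 0, 0] 0
0.65 [0, 0, 0] 0 | 0.65 [0, 0, 33] 0 | 0.65 [0, 0, 32] 0 | 0.65 [0, 0, 33] 0 | 0.65 [0, 0, 0] 0
0.65 [0, 0, 0] 0 | 0.65 [0, 0, 0] 0 | 0.65 [0, 0, 0] 0 | 0.65 [0, 0, 0] 0 | 0.65 [0, 0, 0] 0
end [ 0.4307 -0.0753  0.0216] -71.1
```

{"method": "apply_moves", "body": {
  "moves": [
    {"jaw":0.65,"offset":[-35,-21,0],"rot":[0,0,7]},
    {"jaw":0.65,"offset":[-37,-17,0],"rot":[0,0,7]},
    {"jaw":0.65,"offset":[-39,-12,0],"rot":[0,0,7]},
    {"jaw":0.65,"offset":[-40,-7,0],"rot":[0,0,7]},
    {"jaw":0.65,"offset":[-41,-2,0],"rot":[0,0,7]}
  ]
}}

```text
time_s: 8.85
eef_pos: [0.53, 0.0552, 0.1194]
eef_rot: [0.0, 0.911, 0.412, 0.0]
wrist_force: [0.3, -1.8, 0.7]
opening: 0.649
grasp_force: 0.0
```

{"method": "apply_moves", "body": {
  "moves": [
    {"jaw":0.65,"offset":[-41,3,0],"rot":[0,0,7]},
    {"jaw":0.65,"offset":[-40,8,0],"rot":[0,0,8]},
    {"jaw":0.65,"offset":[-39,13,0],"rot":[0,0,7]},
    {"jaw":0.65,"offset":[-38,18,0],"rot":[0,0,8]},
    {"jaw":0.65,"offset":[0,0,0],"rot":[0,0,0]}
  ]
}}

```text
time_s: 9.48
eef_pos: [0.4297, -0.0768, 0.1194]
eef_rot: [0.0, 0.987, 0.162, -0.0]
wrist_force: [0.4, 0.8, 0.0]
opening: 0.647
grasp_force: 0.0
```

{"method": "apply_moves", "body": {
  "moves": [
    {"jaw":0.65,"offset":[0,0,33],"rot":[0,0,0]},
    {"jaw":0.65,"offset":[0,0,32],"rot":[0,0,0]},
    {"jaw":0.65,"offset":[0,0,32],"rot":[0,0,0]},
    {"jaw":0.65,"offset":[0,0,0],"rot":[0,0,0]},
    {"jaw":0.65,"offset":[0,0,0],"rot":[0,0,0]}
  ]
}}

```text
time_s: 10.1
eef_pos: [0.4318, -0.0752, 0.0232]
eef_rot: [0.0, 0.986, 0.165, 0.0]
wrist_force: [0.3, 0.2, 0.3]
opening: 0.649
grasp_force: 0.0
```

{"method": "apply_moves", "body": {
  "moves": [
    {"jaw":0,"offset":[0,0,0],"rot":[0,0,0]},
    {"jaw":0,"offset":[0,0,0],"rot":[0,0,0]},
    {"jaw":0,"offset":[0,0,0],"rot":[0,0,0]},
    {"jaw":0,"offset":[0,0,0],"rot":[0,0,0]},
    {"jaw":0,"offset":[0,0,0],"rot":[0,0,0]}
  ]
}}

```text
time_s: 10.72
eef_pos: [0.432, -0.0755, 0.0235]
eef_rot: [0.001, 0.986, 0.164, 0.001]
wrist_force: [0.3, 1.2, 6.9]
opening: 0.275
grasp_force: 59.0
```

```bash
python3 - <<'E'
from h import *
p,psi,m,o=pose(); print(o["opening"],o["grasp_force"])
plan([(.431,-.0752,.14,None,0),(.6483,.1636,.14,-6.2,0,2),(.6483,.1636,.045,-6.2,0,1)],vmax=42)
E
```

```text
0.2746468821589753 59.00807440280914
from [ 0.432  -0.0755  0.0235] -71.1 tilt [ 0.002 -0.001]
0 [0, 0, -39] 0 | 0 [0, 0, -39] 0 | 0 [-1, -1, -39] 0 | 0 [35, -19, 0] -8 | 0 [38, -14, 0] -8
0 [39, -9, 0] -8 | 0 [40, -3, 0] -8 | 0 [41, 2, 0] -8 | 0 [40, 8, 0] -8 | 0 [38, 13, 0] -8
0 [36, 19, 0] -9 | 0 [0, 0, 0] 0 | 0 [0, 0, 0] 0 | 0 [0, 0, 32] 0 | 0 [0, 0, 32] 0
0 [0, 0, 31] 0 | 0 [0, 0, 0] 0 | 0 [0, 0, 0] 0 | 0 [0, 0, 0] 0 | 0 [0, 0, 0] 0
end [0.6488 0.1636 0.0455] -6.1
```

{"method": "apply_moves", "body": {
  "moves": [
    {"jaw":0,"offset":[0,0,-39],"rot":[0,0,0]},
    {"jaw":0,"offset":[0,0,-39],"rot":[0,0,0]},
    {"jaw":0,"offset":[-1,-1,-39],"rot":[0,0,0]},
    {"jaw":0,"offset":[35,-19,0],"rot":[0,0,-8]},
    {"jaw":0,"offset":[38,-14,0],"rot":[0,0,-8]}
  ]
}}

```text
time_s: 11.35
eef_pos: [0.4853, -0.0154, 0.1406]
eef_rot: [0.001, 0.953, 0.301, 0.001]
wrist_force: [-0.9, -0.7, -1.5]
opening: 0.265
grasp_force: 59.2
```

{"method": "apply_moves", "body": {
  "moves": [
    {"jaw":0,"offset":[39,-9,0],"rot":[0,0,-8]},
    {"jaw":0,"offset":[40,-3,0],"rot":[0,0,-8]},
    {"jaw":0,"offset":[41,2,0],"rot":[0,0,-8]},
    {"jaw":0,"offset":[40,8,0],"rot":[0,0,-8]},
    {"jaw":0,"offset":[38,13,0],"rot":[0,0,-8]}
  ]
}}

```text
time_s: 11.98
eef_pos: [0.6206, 0.1351, 0.1393]
eef_rot: [0.0, 0.792, 0.61, -0.0]
wrist_force: [-0.5, -0.8, -0.6]
opening: 0.272
grasp_force: 59.3
```

{"method": "apply_moves", "body": {
  "moves": [
    {"jaw":0,"offset":[36,19,0],"rot":[0,0,-9]},
    {"jaw":0,"offset":[0,0,0],"rot":[0,0,0]},
    {"jaw":0,"offset":[0,0,32],"rot":[0,0,0]},
    {"jaw":0,"offset":[0,0,32],"rot":[0,0,0]},
    {"jaw":0,"offset":[0,0,20],"rot":[0,0,0]}
  ]
}}

```text
time_s: 12.6
eef_pos: [0.6461, 0.1631, 0.0534]
eef_rot: [-0.001, 0.744, 0.668, -0.001]
wrist_force: [-0.9, -0.7, -1.2]
opening: 0.265
grasp_force: 59.4
```

{"method": "apply_moves", "body": {
  "moves": [
    {"jaw":0,"offset":[0,0,0],"rot":[0,0,0]},
    {"jaw":0,"offset":[0,0,10],"rot":[0,0,0]},
    {"jaw":0,"offset":[0,0,10],"rot":[0,0,0]},
    {"jaw":0,"offset":[0,0,7],"rot":[0,0,0]},
    {"jaw":0,"offset":[0,0,0],"rot":[0,0,0]}
  ]
}}

```text
time_s: 13.22
eef_pos: [0.648, 0.164, 0.0295]
eef_rot: [0.0, 0.744, 0.669, 0.0]
wrist_force: [-3.4, -0.4, 7.7]
opening: 0.268
grasp_force: 60.5
```

{"method": "apply_moves", "body": {
  "moves": [
    {"jaw":0.55,"offset":[0,0,0],"rot":[0,0,0]},
    {"jaw":0.55,"offset":[0,0,0],"rot":[0,0,0]},
    {"jaw":0.55,"offset":[0,0,-10],"rot":[0,0,0]},
    {"jaw":0.6,"offset":[0,0,-40],"rot":[0,0,0]},
    {"jaw":0.6,"offset":[0,0,-40],"rot":[0,0,0]}
  ]
}}

```text
time_s: 13.85
eef_pos: [0.6475, 0.1638, 0.1195]
eef_rot: [-0.0, 0.744, 0.669, -0.0]
wrist_force: [1.3, 0.1, -0.3]
opening: 0.601
grasp_force: 0.0
```

```bash
python3 - <<'E'
from h import *
look()
_,_,m,o=pose()
s=plan([(.5053,-.0676,.12,-79,.65,1),(.5053,-.0676,.024,-79,.65,2)],(np.array([.6488,.1636,.1185]),-6.1,m,o),vmax=42)
plan([(.5053,-.0676,.14,None,0),(.6424,.1089,.14,-6.2,0,2),(.6424,.1089,.029,-6.2,0,1)],s,vmax=42)
E
```

```text
top g [0.5943 0.0126] [   2. 1105.   37.   38.]
top g [ 0.5741 -0.3144] [  1. 351.  14.  36.]
top g [ 0.5715 -0.2609] [  4. 348.  14.  36.]
top g [0.5128 0.0197] [-11. 342.  16.  27.]
top g [0.4253 0.0189] [ 19. 316.  18.  26.]
top r [0.6281 0.0887] [1.000e+00 2.239e+03 4.200e+01 6.200e+01]
top r [ 0.5066 -0.0675] [  9. 580.  22.  32.]
scene g [ 0.6053 -0.284 ] [ 13. 184.  13.  30.]
scene g [ 0.6026 -0.2307] [ 10. 213.  13.  32.]
scene g [0.5964 0.0158] [ -14. 1032.   36.   38.]
scene g [0.5059 0.0218] [ 14. 153.  13.  18.]
scene r [0.6494 0.2154] [ 81. 530.  32.  20.]
scene r [0.6428 0.1582] [ 83. 272.  26.  14.]
from [0.6488 0.1636 0.1185] -6.1 tilt [0.01  0.001]
0.65 [-31, -15, 0] 9 | 0.65 [-33, -10, 0] 9 | 0.65 [-34, -5, 0] 9 | 0.65 [-34, 1, 0] 9 | 0.65 [-33, 6, 0] 9
0.65 [-32, 11, -1] 9 | 0.65 [-30, 16, 0] 9 | 0.65 [-26, 21, -1] 10 | 0.65 [0, 0, 0] 0 | 0.65 [0, 0, 32] 0
0.65 [0, 0, 32] 0 | 0.65 [0, 0, 32] 0 | 0.65 [0, 0, 0] 0 | 0.65 [0, 0, 0] 0 | 0.65 [0, 0, 0] 0
end [ 0.5057 -0.0678  0.0245] -79.1
from [ 0.5057 -0.0678  0.0245] -79.1 tilt [0.01  0.001]
0 [0, 0, -39] 0 | 0 [0, 0, -38] 0 | 0 [0, 0, -39] 0 | 0 [21, -18, 0] -9 | 0 [24, -15, 0] -9
0 [26, -11, 0] -9 | 0 [27, -7, 0] -9 | 0 [28, -3, 0] -9 | 0 [28, 2, 0] -9 | 0 [27, 6, 0] -9
0 [26, 10, 1] -10 | 0 [0, 0, 0] 0 | 0 [0, 0, 0] 0 | 0 [0, 0, 37] 0 | 0 [0, 0, 37] 0
0 [0, 0, 37] 0 | 0 [0, 0, 0] 0 | 0 [0, 0, 0] 0 | 0 [0, 0, 0] 0 | 0 [0, 0, 0] 0
end [0.6428 0.1091 0.0285] -6.1
```

{"method": "apply_moves", "body": {
  "moves": [
    {"jaw":0.65,"offset":[-31,-15,0],"rot":[0,0,9]},
    {"jaw":0.65,"offset":[-33,-10,0],"rot":[0,0,9]},
    {"jaw":0.65,"offset":[-34,-5,0],"rot":[0,0,9]},
    {"jaw":0.65,"offset":[-34,1,0],"rot":[0,0,9]},
    {"jaw":0.65,"offset":[-33,6,0],"rot":[0,0,9]}
  ]
}}

```text
time_s: 14.58
eef_pos: [0.5567, 0.018, 0.1183]
eef_rot: [0.0, 0.944, 0.331, 0.0]
wrist_force: [0.3, -0.3, 0.2]
opening: 0.652
grasp_force: 0.0
```

{"method": "apply_moves", "body": {
  "moves": [
    {"jaw":0.65,"offset":[-32,11,0],"rot":[0,0,9]},
    {"jaw":0.65,"offset":[-30,16,0],"rot":[0,0,9]},
    {"jaw":0.65,"offset":[-26,21,0],"rot":[0,0,10]},
    {"jaw":0.65,"offset":[0,0,0],"rot":[0,0,0]},
    {"jaw":0.65,"offset":[0,0,32],"rot":[0,0,0]}
  ]
}}

```text
time_s: 15.2
eef_pos: [0.5073, -0.0683, 0.0885]
eef_rot: [0.001, 0.995, 0.096, 0.003]
wrist_force: [-0.1, 0.2, 0.2]
opening: 0.65
grasp_force: 0.0
```

{"method": "apply_moves", "body": {
  "moves": [
    {"jaw":0.65,"offset":[0,0,32],"rot":[0,0,0]},
    {"jaw":0.65,"offset":[0,0,31],"rot":[0,0,0]},
    {"jaw":0.65,"offset":[0,0,0],"rot":[0,0,0]},
    {"jaw":0.65,"offset":[0,0,0],"rot":[0,0,0]},
    {"jaw":0,"offset":[0,0,0],"rot":[0,0,0]}
  ]
}}

```text
time_s: 15.82
eef_pos: [0.5059, -0.0677, 0.0248]
eef_rot: [0.001, 0.995, 0.095, 0.001]
wrist_force: [-0.1, -0.1, 1.0]
opening: 0.454
grasp_force: 0.0
```

{"method": "apply_moves", "body": {
  "moves": [
    {"jaw":0,"offset":[0,0,0],"rot":[0,0,0]},
    {"jaw":0,"offset":[0,0,0],"rot":[0,0,0]},
    {"jaw":0,"offset":[0,0,0],"rot":[0,0,0]},
    {"jaw":0,"offset":[0,0,-30],"rot":[0,0,0]},
    {"jaw":0,"offset":[0,0,-40],"rot":[0,0,0]}
  ]
}}

```text
time_s: 16.45
eef_pos: [0.5035, -0.0672, 0.0933]
eef_rot: [-0.001, 0.995, 0.095, -0.001]
wrist_force: [0.4, -0.5, -0.7]
opening: 0.269
grasp_force: 59.1
```

{"method": "apply_moves", "body": {
  "moves": [
    {"jaw":0,"offset":[0,0,-40],"rot":[0,0,0]},
    {"jaw":0,"offset":[21,-18,0],"rot":[0,0,-9]},
    {"jaw":0,"offset":[24,-15,0],"rot":[0,0,-9]},
    {"jaw":0,"offset":[26,-11,0],"rot":[0,0,-9]},
    {"jaw":0,"offset":[27,-7,0],"rot":[0,0,-9]}
  ]
}}

```text
time_s: 17.08
eef_pos: [0.5742, 0.0214, 0.1335]
eef_rot: [0.0, 0.916, 0.4, 0.0]
wrist_force: [-0.3, 0.4, -1.5]
opening: 0.272
grasp_force: 59.2
```

{"method": "apply_moves", "body": {
  "moves": [
    {"jaw":0,"offset":[28,-3,0],"rot":[0,0,-9]},
    {"jaw":0,"offset":[28,2,0],"rot":[0,0,-9]},
    {"jaw":0,"offset":[27,6,0],"rot":[0,0,-9]},
    {"jaw":0,"offset":[26,10,0],"rot":[0,0,-10]},
    {"jaw":0,"offset":[0,0,0],"rot":[0,0,0]}
  ]
}}

```text
time_s: 17.7
eef_pos: [0.6422, 0.1108, 0.1333]
eef_rot: [0.0, 0.743, 0.669, 0.0]
wrist_force: [1.5, 0.5, -0.4]
opening: 0.271
grasp_force: 59.2
```

{"method": "apply_moves", "body": {
  "moves": [
    {"jaw":0,"offset":[0,0,0],"rot":[0,0,0]},
    {"jaw":0,"offset":[0,0,32],"rot":[0,0,0]},
    {"jaw":0,"offset":[0,0,32],"rot":[0,0,0]},
    {"jaw":0,"offset":[0,0,15],"rot":[0,0,0]},
    {"jaw":0,"offset":[0,0,0],"rot":[0,0,0]}
  ]
}}

```text
time_s: 18.32
eef_pos: [0.6407, 0.1088, 0.0533]
eef_rot: [-0.001, 0.744, 0.668, -0.001]
wrist_force: [-0.0, 0.4, -0.9]
opening: 0.268
grasp_force: 59.2
```

{"method": "apply_moves", "body": {
  "moves": [
    {"jaw":0,"offset":[1,0,10],"rot":[0,0,0]},
    {"jaw":0,"offset":[0,0,10],"rot":[0,0,0]},
    {"jaw":0,"offset":[0,0,5],"rot":[0,0,0]},
    {"jaw":0,"offset":[0,0,0],"rot":[0,0,0]},
    {"jaw":0,"offset":[0,0,0],"rot":[0,0,0]}
  ]
}}

```text
time_s: 18.95
eef_pos: [0.6418, 0.1104, 0.0307]
eef_rot: [-0.0, 0.744, 0.669, -0.0]
wrist_force: [-5.6, -0.2, 10.2]
opening: 0.265
grasp_force: 60.7
```

```bash
python3 - <<'E'
from h import *
p,psi,m,o=pose(); print(p,o["wrist_force"])
E
```

```text
[0.64175513 0.11044676 0.03070421] [-5.64845149 -0.22560962 10.2498018 ]
```

{"method": "apply_moves", "body": {
  "moves": [
    {"jaw":0.55,"offset":[0,0,0],"rot":[0,0,0]},
    {"jaw":0.55,"offset":[0,0,0],"rot":[0,0,0]},
    {"jaw":0.55,"offset":[0,0,-10],"rot":[0,0,0]},
    {"jaw":0.6,"offset":[0,0,-40],"rot":[0,0,0]},
    {"jaw":0.6,"offset":[0,0,-40],"rot":[0,0,0]}
  ]
}}

```text
time_s: 19.58
eef_pos: [0.6416, 0.1104, 0.1204]
eef_rot: [-0.0, 0.744, 0.669, -0.0]
wrist_force: [0.5, -0.6, -0.1]
opening: 0.6
grasp_force: 0.0
```

{"method": "apply_moves", "body": {
  "moves": [
    {"jaw":0.65,"offset":[25,0,-30],"rot":[0,0,10]},
    {"jaw":0.65,"offset":[50,0,-30],"rot":[0,0,10]},
    {"jaw":0.65,"offset":[50,0,0],"rot":[0,0,0]},
    {"jaw":0.65,"offset":[25,0,0],"rot":[0,0,0]},
    {"jaw":0.65,"offset":[0,0,0],"rot":[0,0,0]}
  ]
}}

```text
time_s: 20.2
eef_pos: [0.6914, 0.2526, 0.1795]
eef_rot: [0.0, 0.848, 0.53, 0.0]
wrist_force: [-0.0, -0.5, -0.4]
opening: 0.651
grasp_force: 0.0
```

```bash
python3 - <<'E'
from h import *
look()
p,psi,m,o=pose(); print(p,psi)
a=np.hstack([cv2.resize(ctrl.camera(n)[0][r:r+150,c:c+200],None,fx=2,fy=2) for n,r,c in (("top",110,190),("scene",140,190))])
cv2.imwrite("pics/l2.png",a[:,:,::-1])
E
```

```text
top g [0.5944 0.0126] [   4. 1108.   37.   38.]
top g [ 0.5738 -0.3144] [  1. 354.  14.  36.]
top g [ 0.5713 -0.261 ] [  4. 364.  16.  36.]
top g [0.52   0.1033] [ -3. 252.  14.  25.]
top g [0.5128 0.0198] [-10. 343.  16.  27.]
top g [0.4243 0.0189] [ 13. 332.  17.  26.]
top r [0.6595 0.2111] [ -7. 200.  12.  20.]
scene g [ 0.6054 -0.2841] [ 12. 192.  12.  30.]
scene g [ 0.6021 -0.2308] [ 10. 218.  13.  32.]
scene g [0.5968 0.0159] [-43. 998.  36.  36.]
scene r [0.649  0.2134] [ 81. 424.  30.  18.]
scene r [0.6416 0.1574] [ 82. 545.  32.  20.]
scene r [0.6353 0.1024] [ 79. 537.  32.  20.]
[0.69104618 0.25031293 0.17924884] -26.069994259922233
```

View pics/l2.png

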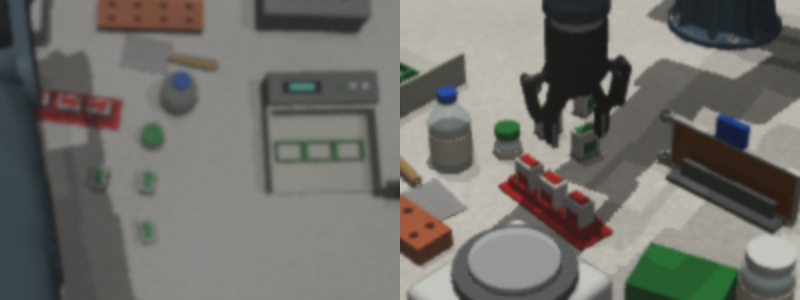

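```bash
python3 - <<'E'
from h import *
_,_,m,o=pose()
s=plan([(.5162,.1043,.12,79.5,.65,2),(.5162,.1043,.024,79.5,.65,2),(.5162,.1043,.024,None,0,4)],vmax=42)
plan([(.5162,.1043,.15,None,0),(.5808,-.3494,.15,2.95,0,2),(.5808,-.3494,.06,2.95,0,1)],s,vmax=48)
E
```

```text
from [0.6911 0.2496 0.1793] -26.1 tilt [-0. -0.]
0.65 [-19, -8, 5] -10 | 0.65 [-17, -12, 5] -10 | 0.65 [-15, -14, 5] -10 | 0.65 [-12, -17, 6] -9 | 0.65 [-9, -18, 5] -10
0.65 [-6, -20, 6] -9 | 0.65 [-3, -21, 5] -10 | 0.65 [1, -21, 6] -9 | 0.65 [4, -20, 5] -10 | 0.65 [7, -19, 6] -9
0.65 [11, -18, 5] -10 | 0.65 [0, 0, 0] 0 | 0.65 [0, 0, 0] 0 | 0.65 [0, 0, 32] 0 | 0.65 [0, 0, 32] 0
0.65 [0, 0, 32] 0 | 0.65 [0, 0, 0] 0 | 0.65 [0, 0, 0] 0 | 0 [0, 0, 0] 0 | 0 [0, 0, 0] 0
0 [0, 0, 0] 0 | 0 [0, 0, 0] 0 | 0 [0, 0, 0] 0 | 0 [0, 0, 0] 0 | 0 [0, 0, 0] 0
end [0.5158 0.1043 0.0243] 79.9
from [0.5158 0.1043 0.0243] 79.9 tilt [-0. -0.]
0 [0, 0, -42] 0 | 0 [0, 0, -42] 0 | 0 [0, 0, -42] 0 | 0 [-14, -44, 0] 8 | 0 [-20, -41, 0] 8
0 [-26, -38, 0] 8 | 0 [-31, -34, 0] 8 | 0 [-35, -29, 0] 7 | 0 [-39, -25, 0] 8 | 0 [-42, -19, 0] 7
0 [-43, -14, 0] 8 | 0 [-45, -7, 0] 7 | 0 [-46, -2, 0] 8 | 0 [0, 0, 0] 0 | 0 [0, 0, 0] 0
0 [0, 0, 45] 0 | 0 [0, 0, 45] 0 | 0 [0, 0, 0] 0 | 0 [0, 0, 0] 0 | 0 [0, 0, 0] 0
end [ 0.5812 -0.3496  0.0603] 2.9
```

{"method": "apply_moves", "body": {
  "moves": [
    {"jaw":0.65,"offset":[-19,-8,5],"rot":[0,0,-10]},
    {"jaw":0.65,"offset":[-17,-12,5],"rot":[0,0,-10]},
    {"jaw":0.65,"offset":[-15,-14,5],"rot":[0,0,-10]},
    {"jaw":0.65,"offset":[-12,-17,6],"rot":[0,0,-9]},
    {"jaw":0.65,"offset":[-9,-18,5],"rot":[0,0,-10]}
  ]
}}

```text
time_s: 21.02
eef_pos: [0.6116, 0.1831, 0.1534]
eef_rot: [0.0, 0.551, 0.835, -0.0]
wrist_force: [0.3, -1.0, -0.3]
opening: 0.65
grasp_force: 0.0
```

{"method": "apply_moves", "body": {
  "moves": [
    {"jaw":0.65,"offset":[-6,-20,6],"rot":[0,0,-9]},
    {"jaw":0.65,"offset":[-3,-21,5],"rot":[0,0,-10]},
    {"jaw":0.65,"offset":[1,-21,6],"rot":[0,0,-9]},
    {"jaw":0.65,"offset":[4,-20,5],"rot":[0,0,-10]},
    {"jaw":0.65,"offset":[7,-19,6],"rot":[0,0,-9]}
  ]
}}

```text
time_s: 21.65
eef_pos: [0.5319, 0.1169, 0.1256]
eef_rot: [0.0, 0.172, 0.985, -0.0]
wrist_force: [-0.4, 0.2, -0.4]
opening: 0.654
grasp_force: 0.0
```

{"method": "apply_moves", "body": {
  "moves": [
    {"jaw":0.65,"offset":[11,-18,5],"rot":[0,0,-10]},
    {"jaw":0.65,"offset":[0,0,0],"rot":[0,0,0]},
    {"jaw":0.65,"offset":[0,0,32],"rot":[0,0,0]},
    {"jaw":0.65,"offset":[0,0,32],"rot":[0,0,0]},
    {"jaw":0.65,"offset":[0,0,31],"rot":[0,0,0]}
  ]
}}

```text
time_s: 22.28
eef_pos: [0.5173, 0.1051, 0.0251]
eef_rot: [0.001, 0.09, 0.996, 0.0]
wrist_force: [-0.2, 0.5, -0.0]
opening: 0.648
grasp_force: 0.0
```

{"method": "apply_moves", "body": {
  "moves": [
    {"jaw":0.65,"offset":[0,0,0],"rot":[0,0,0]},
    {"jaw":0.65,"offset":[0,0,0],"rot":[0,0,0]},
    {"jaw":0,"offset":[0,0,0],"rot":[0,0,0]},
    {"jaw":0,"offset":[0,0,0],"rot":[0,0,0]},
    {"jaw":0,"offset":[0,0,0],"rot":[0,0,0]}
  ]
}}

```text
time_s: 22.9
eef_pos: [0.5176, 0.1052, 0.0268]
eef_rot: [0.002, 0.088, 0.996, 0.0]
wrist_force: [-0.7, 0.1, 6.5]
opening: 0.268
grasp_force: 59.9
```

{"method": "apply_moves", "body": {
  "moves": [
    {"jaw":0,"offset":[0,0,0],"rot":[0,0,0]},
    {"jaw":0,"offset":[0,0,-30],"rot":[0,0,0]},
    {"jaw":0,"offset":[0,0,-48],"rot":[0,0,0]},
    {"jaw":0,"offset":[0,0,-48],"rot":[0,0,0]},
    {"jaw":0,"offset":[-14,-44,0],"rot":[0,0,8]}
  ]
}}

```text
time_s: 23.52
eef_pos: [0.5251, 0.0608, 0.1563]
eef_rot: [0.005, 0.157, 0.988, 0.001]
wrist_force: [1.3, -1.5, -1.2]
opening: 0.269
grasp_force: 59.0
```

{"method": "apply_moves", "body": {
  "moves": [
    {"jaw":0,"offset":[-20,-41,0],"rot":[0,0,8]},
    {"jaw":0,"offset":[-26,-38,0],"rot":[0,0,8]},
    {"jaw":0,"offset":[-31,-34,0],"rot":[0,0,8]},
    {"jaw":0,"offset":[-35,-29,0],"rot":[0,0,7]},
    {"jaw":0,"offset":[-39,-25,0],"rot":[0,0,8]}
  ]
}}

```text
time_s: 24.15
eef_pos: [0.5549, -0.1691, 0.1515]
eef_rot: [0.0, 0.48, 0.877, 0.0]
wrist_force: [1.2, -0.1, -2.2]
opening: 0.27
grasp_force: 59.0
```

{"method": "apply_moves", "body": {
  "moves": [
    {"jaw":0,"offset":[-42,-19,0],"rot":[0,0,7]},
    {"jaw":0,"offset":[-43,-14,0],"rot":[0,0,8]},
    {"jaw":0,"offset":[-45,-7,0],"rot":[0,0,7]},
    {"jaw":0,"offset":[-46,-2,0],"rot":[0,0,8]},
    {"jaw":0,"offset":[0,0,0],"rot":[0,0,0]}
  ]
}}

```text
time_s: 24.78
eef_pos: [0.5814, -0.3521, 0.1512]
eef_rot: [0.0, 0.691, 0.723, -0.0]
wrist_force: [-0.1, 0.4, -0.3]
opening: 0.264
grasp_force: 59.0
```

{"method": "apply_moves", "body": {
  "moves": [
    {"jaw":0,"offset":[0,0,0],"rot":[0,0,0]},
    {"jaw":0,"offset":[0,0,0],"rot":[0,0,0]},
    {"jaw":0,"offset":[0,0,32],"rot":[0,0,0]},
    {"jaw":0,"offset":[0,0,32],"rot":[0,0,0]},
    {"jaw":0,"offset":[0,0,0],"rot":[0,0,0]}
  ]
}}

```text
time_s: 25.4
eef_pos: [0.5802, -0.3458, 0.0843]
eef_rot: [-0.003, 0.688, 0.725, -0.0]
wrist_force: [0.3, -0.2, -0.8]
opening: 0.265
grasp_force: 59.0
```

```bash
python3 - <<'E'
from h import *
plan([(.5808,-.3494,.06,2.95,0,1),(.5808,-.3494,.033,2.95,0,1,10)],vmax=42)
n="scene"; im,d=ctrl.camera(n); cv2.imwrite("pics/b1.png",cv2.resize(im[110:230,120:320],None,fx=3,fy=3)[:,:,::-1])
E
```

```text
from [ 0.5802 -0.3458  0.0843] 3.0 tilt [-0.005  0.004]
0 [-4, 0, 24] 0 | 0 [0, 0, 0] 0 | 0 [0, 0, 9] 0 | 0 [0, 0, 9] 0 | 0 [0, 0, 9] 0
0 [0, 0, 0] 0 | 0 [0, 0, 0] 0 | 0 [0, 0, 0] 0 | 0 [0, 0, 0] 0 | 0 [0, 0, 0] 0
end [ 0.5804 -0.3498  0.0333] 3.0
```

View pics/b1.png

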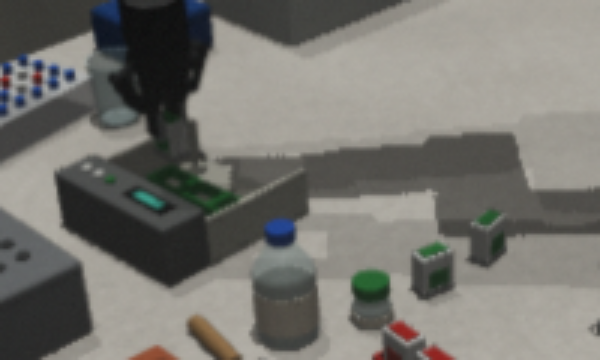

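{"method": "apply_moves", "body": {
  "moves": [
    {"jaw":0,"offset":[0,0,24],"rot":[0,0,0]},
    {"jaw":0,"offset":[0,0,0],"rot":[0,0,0]},
    {"jaw":0,"offset":[0,0,0],"rot":[0,0,0]},
    {"jaw":0,"offset":[0,0,0],"rot":[0,0,0]},
    {"jaw":0,"offset":[0,0,0],"rot":[0,0,0]}
  ]
}}

```text
time_s: 26.08
eef_pos: [0.5823, -0.349, 0.0643]
eef_rot: [0.001, 0.689, 0.725, 0.0]
wrist_force: [-0.3, 0.7, -0.4]
opening: 0.269
grasp_force: 59.0
```

{"method": "apply_moves", "body": {
  "moves": [
    {"jaw":0,"offset":[0,-1,10],"rot":[0,0,0]},
    {"jaw":0,"offset":[0,0,10],"rot":[0,0,0]},
    {"jaw":0,"offset":[0,0,7],"rot":[0,0,0]},
    {"jaw":0,"offset":[0,0,2],"rot":[0,0,0]},
    {"jaw":0,"offset":[0,0,0],"rot":[0,0,0]}
  ]
}}

```text
time_s: 26.7
eef_pos: [0.5804, -0.3482, 0.0368]
eef_rot: [-0.001, 0.689, 0.725, -0.0]
wrist_force: [-11.0, 7.9, 21.5]
opening: 0.27
grasp_force: 62.1
```

{"method": "apply_moves", "body": {
  "moves": [
    {"jaw":0.5,"offset":[0,0,0],"rot":[0,0,0]},
    {"jaw":0.5,"offset":[0,0,0],"rot":[0,0,0]},
    {"jaw":0.5,"offset":[0,0,-10],"rot":[0,0,0]},
    {"jaw":0.5,"offset":[0,0,-40],"rot":[0,0,0]},
    {"jaw":0.5,"offset":[0,0,-50],"rot":[0,0,0]}
  ]
}}

```text
time_s: 27.32
eef_pos: [0.5802, -0.3481, 0.1342]
eef_rot: [-0.001, 0.689, 0.725, -0.0]
wrist_force: [1.0, 0.2, -0.2]
opening: 0.499
grasp_force: 0.0
```

```bash
python3 - <<'E'
from h import *
look()
_,_,m,o=pose()
# green2 (.5118,.0197,-10) psi 80
s=plan([(.5115,.0197,.13,80,.65,2),(.5115,.0197,.024,80,.65,2)],vmax=48)
s=(s[0],s[1],m,o)
plan([(.5115,.0197,.15,None,0),(.577,-.2945,.15,2.95,0,2),(.577,-.2945,.06,2.95,0,1)],s,vmax=48)
E
```

```text
top g [0.5944 0.0126] [   2. 1112.   36.   38.]
top g [ 0.5703 -0.2613] [  6. 328.  16.  36.]
top g [0.5128 0.0198] [-10. 348.  17.  27.]
scene g [0.5967 0.0157] [-41. 919.  34.  35.]
scene g [0.5109 0.0202] [ -9. 225.  14.  25.]
scene r [0.6495 0.2157] [ 82. 528.  32.  20.]
scene r [0.6418 0.1571] [ 83. 544.  34.  20.]
scene r [0.6352 0.1032] [ 81. 539.  34.  20.]
from [ 0.5845 -0.3515  0.1422] 2.9 tilt [ 0.009 -0.008]
0.65 [47, -7, 2] -10 | 0.65 [47, 2, 1] -10 | 0.65 [46, 10, 2] -10 | 0.65 [44, 17, 1] -9 | 0.65 [41, 24, 2] -10
0.65 [36, 31, 1] -9 | 0.65 [30, 36, 2] -10 | 0.65 [24, 41, 1] -9 | 0.65 [0, 0, 0] 0 | 0.65 [0, 0, 0] 0
0.65 [0, 0, 35] 0 | 0.65 [0, 0, 36] 0 | 0.65 [0, 0, 35] 0 | 0.65 [0, 0, 0] 0 | 0.65 [0, 0, 0] 0
end [0.5114 0.0195 0.0242] 79.9
from [0.5114 0.0195 0.0242] 79.9 tilt [ 0.009 -0.008]
0 [0, 0, -42] 0 | 0 [0, 0, -42] 0 | 0 [0, 0, -42] 0 | 0 [-15, -37, 0] 10 | 0 [-21, -34, 0] 10
0 [-27, -30, 0] 9 | 0 [-31, -25, 0] 10 | 0 [-35, -20, 0] 9 | 0 [-38, -14, 0] 10 | 0 [-39, -7, 0] 9
0 [-40, 0, 0] 10 | 0 [0, 0, 0] 0 | 0 [0, 0, 0] 0 | 0 [0, 0, 45] 0 | 0 [0, 0, 45] 0
0 [0, 0, 0] 0 | 0 [0, 0, 0] 0 | 0 [0, 0, 0] 0 | 0 [0, 0, 0] 0 | 0 [0, 0, 0] 0
end [ 0.5774 -0.2941  0.0602] 2.9
```

{"method": "apply_moves", "body": {
  "moves": [
    {"jaw":0.65,"offset":[46,-7,2],"rot":[0,0,-10]},
    {"jaw":0.65,"offset":[47,2,1],"rot":[0,0,-10]},
    {"jaw":0.65,"offset":[46,10,2],"rot":[0,0,-10]},
    {"jaw":0.65,"offset":[44,17,1],"rot":[0,0,-9]},
    {"jaw":0.65,"offset":[41,24,2],"rot":[0,0,-10]}
  ]
}}

```text
time_s: 28.05
eef_pos: [0.5348, -0.1165, 0.1263]
eef_rot: [0.0, 0.324, 0.946, 0.0]
wrist_force: [0.7, -0.3, 0.0]
opening: 0.647
grasp_force: 0.0
```

{"method": "apply_moves", "body": {
  "moves": [
    {"jaw":0.65,"offset":[36,31,0],"rot":[0,0,-9]},
    {"jaw":0.65,"offset":[30,36,0],"rot":[0,0,-10]},
    {"jaw":0.65,"offset":[24,41,0],"rot":[0,0,-9]},
    {"jaw":0.65,"offset":[0,0,0],"rot":[0,0,0]},
    {"jaw":0.65,"offset":[0,0,0],"rot":[0,0,0]}
  ]
}}

```text
time_s: 28.68
eef_pos: [0.5083, 0.0211, 0.1265]
eef_rot: [0.0, 0.088, 0.996, -0.0]
wrist_force: [0.2, -0.0, 0.6]
opening: 0.654
grasp_force: 0.0
```

{"method": "apply_moves", "body": {
  "moves": [
    {"jaw":0.65,"offset":[0,0,0],"rot":[0,0,0]},
    {"jaw":0.65,"offset":[0,0,0],"rot":[0,0,0]},
    {"jaw":0.65,"offset":[0,0,0],"rot":[0,0,0]},
    {"jaw":0.65,"offset":[0,0,0],"rot":[0,0,0]},
    {"jaw":0.65,"offset":[0,0,0],"rot":[0,0,0]}
  ]
}}

```text
time_s: 29.3
eef_pos: [0.508, 0.0213, 0.1263]
eef_rot: [-0.0, 0.088, 0.996, -0.0]
wrist_force: [0.5, -0.2, 0.2]
opening: 0.652
grasp_force: 0.0
```

```bash
python3 - <<'E'
from h import *
s=plan([(.5115,.0197,.024,80,.65,1)],vmax=40)
look()
A=[]
for n,r,c in (("top",110,220),("scene",110,150)):
    im,_=ctrl.camera(n); A.append(cv2.resize(im[r:r+140,c:c+180],None,fx=2.2,fy=2.2))
cv2.imwrite("pics/l3.png",np.hstack(A)[:,:,::-1])
E
```

```text
from [0.508  0.0213 0.1263] 79.9 tilt [-0. -0.]
0.65 [-1, 0, 34] 0 | 0.65 [-1, 0, 34] 0 | 0.65 [-2, -1, 34] 0 | 0.65 [0, 0, 0] 0 | 0.65 [0, 0, 0] 0
end [0.5117 0.0196 0.0243] 79.9
top g [ 0.5855 -0.3517] [-88. 304.  26.  14.]
top g [ 0.573  -0.3152] [  4. 302.  14.  34.]
top g [ 0.5714 -0.2611] [  3. 326.  14.  36.]
scene g [ 0.6025 -0.2307] [ 10. 149.  11.  30.]
scene g [0.5964 0.0154] [-51. 983.  36.  36.]
scene g [ 0.5691 -0.3637] [-88. 224.  26.  12.]
scene r [0.6494 0.2157] [ 82. 540.  33.  20.]
scene r [0.6417 0.1571] [ 83. 558.  34.  20.]
scene r [0.6352 0.1032] [ 81. 550.  34.  20.]
```

View pics/l3.png

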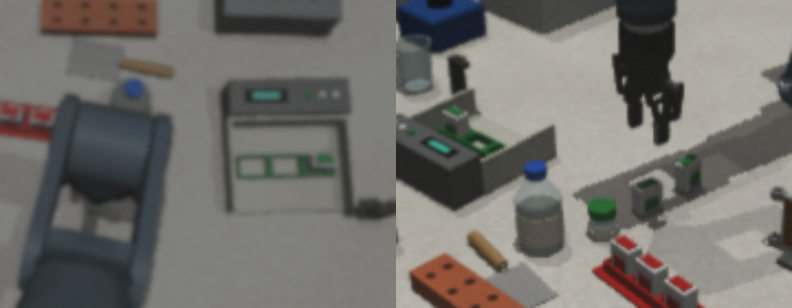

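{"method": "apply_moves", "body": {
  "moves": [
    {"jaw":0.65,"offset":[-2,0,34],"rot":[0,0,0]},
    {"jaw":0.65,"offset":[-1,0,34],"rot":[0,0,0]},
    {"jaw":0.65,"offset":[-1,-1,34],"rot":[0,0,0]},
    {"jaw":0.65,"offset":[0,0,0],"rot":[0,0,0]},
    {"jaw":0.65,"offset":[0,0,0],"rot":[0,0,0]}
  ]
}}

```text
time_s: 30.12
eef_pos: [0.5125, 0.0196, 0.0253]
eef_rot: [0.001, 0.088, 0.996, -0.0]
wrist_force: [0.3, 0.0, 0.3]
opening: 0.652
grasp_force: 0.0
```

{"method": "apply_moves", "body": {
  "moves": [
    {"jaw":0,"offset":[0,0,0],"rot":[0,0,0]},
    {"jaw":0,"offset":[0,0,0],"rot":[0,0,0]},
    {"jaw":0,"offset":[0,0,0],"rot":[0,0,0]},
    {"jaw":0,"offset":[0,0,0],"rot":[0,0,0]},
    {"jaw":0,"offset":[0,0,0],"rot":[0,0,0]}
  ]
}}

```text
time_s: 30.75
eef_pos: [0.5129, 0.0196, 0.0258]
eef_rot: [0.001, 0.088, 0.996, -0.0]
wrist_force: [-0.8, -0.4, 6.8]
opening: 0.27
grasp_force: 58.8
```

{"method": "apply_moves", "body": {
  "moves": [
    {"jaw":0,"offset":[0,0,-30],"rot":[0,0,0]},
    {"jaw":0,"offset":[0,0,-48],"rot":[0,0,0]},
    {"jaw":0,"offset":[0,0,-48],"rot":[0,0,0]},
    {"jaw":0,"offset":[-15,-37,0],"rot":[0,0,10]},
    {"jaw":0,"offset":[-21,-34,0],"rot":[0,0,10]}
  ]
}}

```text
time_s: 31.38
eef_pos: [0.5288, -0.0591, 0.1518]
eef_rot: [0.001, 0.262, 0.965, -0.0]
wrist_force: [-0.0, -0.4, -1.5]
opening: 0.274
grasp_force: 59.4
```

{"method": "apply_moves", "body": {
  "moves": [
    {"jaw":0,"offset":[-27,-30,0],"rot":[0,0,9]},
    {"jaw":0,"offset":[-31,-25,0],"rot":[0,0,10]},
    {"jaw":0,"offset":[-35,-20,0],"rot":[0,0,9]},
    {"jaw":0,"offset":[-38,-14,0],"rot":[0,0,10]},
    {"jaw":0,"offset":[-39,-7,0],"rot":[0,0,9]}
  ]
}}

```text
time_s: 32.0
eef_pos: [0.5688, -0.2562, 0.1505]
eef_rot: [0.0, 0.625, 0.78, 0.0]
wrist_force: [-0.3, -0.1, -1.0]
opening: 0.269
grasp_force: 59.4
```

{"method": "apply_moves", "body": {
  "moves": [
    {"jaw":0,"offset":[-40,0,0],"rot":[0,0,10]},
    {"jaw":0,"offset":[0,0,0],"rot":[0,0,0]},
    {"jaw":0,"offset":[0,0,0],"rot":[0,0,0]},
    {"jaw":0,"offset":[0,0,30],"rot":[0,0,0]},
    {"jaw":0,"offset":[0,0,30],"rot":[0,0,0]}
  ]
}}

```text
time_s: 32.62
eef_pos: [0.5779, -0.2924, 0.0903]
eef_rot: [0.0, 0.688, 0.726, 0.0]
wrist_force: [-0.2, 0.7, -1.7]
opening: 0.267
grasp_force: 59.4
```

{"method": "apply_moves", "body": {
  "moves": [
    {"jaw":0,"offset":[0,0,20],"rot":[0,0,0]},
    {"jaw":0,"offset":[0,0,0],"rot":[0,0,0]},
    {"jaw":0,"offset":[0,0,0],"rot":[0,0,0]},
    {"jaw":0,"offset":[0,0,0],"rot":[0,0,0]},
    {"jaw":0,"offset":[0,0,0],"rot":[0,0,0]}
  ]
}}

```text
time_s: 33.25
eef_pos: [0.5782, -0.2943, 0.0714]
eef_rot: [0.001, 0.689, 0.725, 0.0]
wrist_force: [-0.6, 0.2, -0.9]
opening: 0.269
grasp_force: 59.4
```

```bash
python3 - <<'E'
from h import *
plan([(.5778,-.2945,.036,2.95,0,1,9)])
E
```

```text
from [ 0.5782 -0.2943  0.0714] 2.9 tilt [ 0.001 -0.001]
0 [0, 0, 9] 0 | 0 [0, 0, 9] 0 | 0 [0, 0, 9] 0 | 0 [0, 0, 8] 0 | 0 [0, 0, 0] 0
end [ 0.5782 -0.2943  0.0364] 2.9
```

{"method": "apply_moves", "body": {
  "moves": [
    {"jaw":0,"offset":[0,-1,10],"rot":[0,0,0]},
    {"jaw":0,"offset":[0,0,9],"rot":[0,0,0]},
    {"jaw":0,"offset":[0,0,8],"rot":[0,0,0]},
    {"jaw":0,"offset":[0,0,8],"rot":[0,0,0]},
    {"jaw":0,"offset":[0,0,0],"rot":[0,0,0]}
  ]
}}

```text
time_s: 33.88
eef_pos: [0.577, -0.2939, 0.0356]
eef_rot: [0.0, 0.689, 0.725, 0.0]
wrist_force: [-1.1, 1.7, 3.7]
opening: 0.268
grasp_force: 60.4
```

{"method": "apply_moves", "body": {
  "moves": [
    {"jaw":0.5,"offset":[0,0,0],"rot":[0,0,0]},
    {"jaw":0.5,"offset":[0,0,0],"rot":[0,0,0]},
    {"jaw":0.5,"offset":[0,0,-10],"rot":[0,0,0]},
    {"jaw":0.5,"offset":[0,0,-35],"rot":[0,0,0]},
    {"jaw":0.5,"offset":[0,0,-45],"rot":[0,0,0]}
  ]
}}

```text
time_s: 34.5
eef_pos: [0.576, -0.2935, 0.1256]
eef_rot: [-0.001, 0.689, 0.725, -0.0]
wrist_force: [0.4, -0.2, 0.3]
opening: 0.501
grasp_force: 0.0
```

{"method": "apply_moves", "body": {
  "moves": [
    {"jaw":0.5,"offset":[0,0,-10],"rot":[0,0,0]},
    {"jaw":0.5,"offset":[0,0,0],"rot":[0,0,0]},
    {"jaw":0.5,"offset":[0,0,0],"rot":[0,0,0]},
    {"jaw":0.5,"offset":[0,0,0],"rot":[0,0,0]},
    {"jaw":0.5,"offset":[0,0,0],"rot":[0,0,0]}
  ]
}}

```text
time_s: 35.12
eef_pos: [0.5763, -0.2936, 0.1342]
eef_rot: [-0.001, 0.689, 0.725, -0.0]
wrist_force: [0.2, -0.0, 0.5]
opening: 0.5
grasp_force: 0.0
```

```bash
python3 - <<'E'
from h import *
look()
_,_,m,o=pose()
# green3 (.4232,.0189, 12) psi 102
s=plan([(.4232,.0189,.13,102,.65,2),(.4232,.0189,.024,102,.65,2)],vmax=48)
s=(s[0],s[1],m,o)
plan([(.4232,.0189,.15,None,0),(.5746,-.2396,.15,2.95,0,2),(.5746,-.2396,.07,2.95,0,1)],s,vmax=48)
E
```

```text
top g [0.5943 0.0126] [   3. 1110.   37.   38.]
top g [0.4244 0.0188] [ 13. 275.  16.  25.]
scene g [0.5967 0.0158] [-40. 917.  34.  36.]
scene r [0.6494 0.2157] [ 82. 528.  33.  20.]
scene r [0.6418 0.1571] [ 83. 544.  34.  20.]
scene r [0.6352 0.1032] [ 81. 538.  34.  20.]
from [ 0.5765 -0.2938  0.1347] 2.9 tilt [-0.001  0.001]
0.65 [32, -14, 0] -10 | 0.65 [34, -8, 1] -10 | 0.65 [35, -2, 0] -10 | 0.65 [35, 4, 1] -10 | 0.65 [33, 10, 0] -10
0.65 [31, 16, 1] -10 | 0.65 [28, 21, 0] -10 | 0.65 [24, 25, 1] -10 | 0.65 [19, 29, 0] -10 | 0.65 [13, 32, 1] -9
0.65 [0, 0, 0] 0 | 0.65 [0, 0, 0] 0 | 0.65 [0, 0, 35] 0 | 0.65 [0, 0, 35] 0 | 0.65 [0, 0, 36] 0
0.65 [0, 0, 0] 0 | 0.65 [0, 0, 0] 0 | 0.65 [0, 0, 0] 0 | 0.65 [0, 0, 0] 0 | 0.65 [0, 0, 0] 0
end [0.4233 0.0191 0.0237] 101.9
from [0.4233 0.0191 0.0237] 101.9 tilt [-0.001  0.001]
0 [0, 0, -42] 0 | 0 [0, 0, -42] 0 | 0 [0, 0, -42] 0 | 0 [-9, -28, 0] 10 | 0 [-14, -26, 0] 10
0 [-19, -24, 0] 10 | 0 [-22, -20, 0] 10 | 0 [-26, -16, 0] 10 | 0 [-28, -11, 0] 10 | 0 [-29, -6, 0] 10
0 [-30, -1, 0] 10 | 0 [-30, 5, 0] 9 | 0 [-28, 9, 0] 10 | 0 [0, 0, 0] 0 | 0 [0, 0, 0] 0
0 [0, 0, 40] 0 | 0 [0, 0, 40] 0 | 0 [0, 0, 0] 0 | 0 [0, 0, 0] 0 | 0 [0, 0, 0] 0
end [ 0.5743 -0.2394  0.0697] 2.9
```

{"method": "apply_moves", "body": {
  "moves": [
    {"jaw":0.65,"offset":[32,-14,0],"rot":[0,0,-10]},
    {"jaw":0.65,"offset":[34,-8,1],"rot":[0,0,-10]},
    {"jaw":0.65,"offset":[35,-2,0],"rot":[0,0,-10]},
    {"jaw":0.65,"offset":[35,4,1],"rot":[0,0,-10]},
    {"jaw":0.65,"offset":[33,10,0],"rot":[0,0,-10]}
  ]
}}

```text
time_s: 35.85
eef_pos: [0.4988, -0.1364, 0.1332]
eef_rot: [0.0, 0.315, 0.949, 0.0]
wrist_force: [0.8, 0.4, 0.0]
opening: 0.651
grasp_force: 0.0
```

{"method": "apply_moves", "body": {
  "moves": [
    {"jaw":0.65,"offset":[31,16,1],"rot":[0,0,-10]},
    {"jaw":0.65,"offset":[28,21,0],"rot":[0,0,-10]},
    {"jaw":0.65,"offset":[24,25,1],"rot":[0,0,-10]},
    {"jaw":0.65,"offset":[19,29,0],"rot":[0,0,-10]},
    {"jaw":0.65,"offset":[13,32,1],"rot":[0,0,-9]}
  ]
}}

```text
time_s: 36.48
eef_pos: [0.4231, 0.0198, 0.1305]
eef_rot: [0.0, -0.106, 0.994, -0.0]
wrist_force: [0.4, 0.5, -0.4]
opening: 0.65
grasp_force: 0.0
```

{"method": "apply_moves", "body": {
  "moves": [
    {"jaw":0.65,"offset":[0,0,0],"rot":[0,0,0]},
    {"jaw":0.65,"offset":[0,0,0],"rot":[0,0,0]},
    {"jaw":0.65,"offset":[0,0,35],"rot":[0,0,0]},
    {"jaw":0.65,"offset":[0,0,35],"rot":[0,0,0]},
    {"jaw":0.65,"offset":[0,0,36],"rot":[0,0,0]}
  ]
}}

```text
time_s: 37.1
eef_pos: [0.4247, 0.0177, 0.0236]
eef_rot: [0.001, -0.102, 0.995, -0.0]
wrist_force: [0.7, 0.4, 0.1]
opening: 0.651
grasp_force: 0.0
```

{"method": "apply_moves", "body": {
  "moves": [
    {"jaw":0.65,"offset":[0,0,0],"rot":[0,0,0]},
    {"jaw":0.65,"offset":[0,0,0],"rot":[0,0,0]},
    {"jaw":0,"offset":[0,0,0],"rot":[0,0,0]},
    {"jaw":0,"offset":[0,0,0],"rot":[0,0,0]},
    {"jaw":0,"offset":[0,0,0],"rot":[0,0,0]}
  ]
}}

```text
time_s: 37.72
eef_pos: [0.4248, 0.0186, 0.0256]
eef_rot: [0.001, -0.104, 0.995, -0.001]
wrist_force: [-0.6, 0.3, 6.7]
opening: 0.272
grasp_force: 58.7
```

{"method": "apply_moves", "body": {
  "moves": [
    {"jaw":0,"offset":[0,0,0],"rot":[0,0,0]},
    {"jaw":0,"offset":[0,0,-30],"rot":[0,0,0]},
    {"jaw":0,"offset":[0,0,-48],"rot":[0,0,0]},
    {"jaw":0,"offset":[0,0,-48],"rot":[0,0,0]},
    {"jaw":0,"offset":[-9,-28,0],"rot":[0,0,10]}
  ]
}}

```text
time_s: 38.35
eef_pos: [0.4406, -0.0065, 0.1549]
eef_rot: [0.004, -0.016, 1.0, -0.001]
wrist_force: [0.4, -0.1, -1.6]
opening: 0.269
grasp_force: 59.7
```

{"method": "apply_moves", "body": {
  "moves": [
    {"jaw":0,"offset":[-14,-26,0],"rot":[0,0,10]},
    {"jaw":0,"offset":[-19,-24,0],"rot":[0,0,10]},
    {"jaw":0,"offset":[-22,-20,0],"rot":[0,0,10]},
    {"jaw":0,"offset":[-26,-16,0],"rot":[0,0,10]},
    {"jaw":0,"offset":[-28,-11,0],"rot":[0,0,10]}
  ]
}}

```text
time_s: 38.98
eef_pos: [0.5141, -0.1375, 0.1505]
eef_rot: [0.0, 0.41, 0.912, -0.0]
wrist_force: [0.1, 0.7, -0.9]
opening: 0.268
grasp_force: 59.6
```

{"method": "apply_moves", "body": {
  "moves": [
    {"jaw":0,"offset":[-29,-6,0],"rot":[0,0,10]},
    {"jaw":0,"offset":[-30,-1,0],"rot":[0,0,10]},
    {"jaw":0,"offset":[-30,5,0],"rot":[0,0,9]},
    {"jaw":0,"offset":[-28,9,0],"rot":[0,0,10]},
    {"jaw":0,"offset":[0,0,0],"rot":[0,0,0]}
  ]
}}

```text
time_s: 39.6
eef_pos: [0.575, -0.2411, 0.1504]
eef_rot: [0.0, 0.69, 0.724, -0.0]
wrist_force: [-1.0, 0.1, -1.4]
opening: 0.265
grasp_force: 59.6
```

{"method": "apply_moves", "body": {
  "moves": [
    {"jaw":0,"offset":[0,0,40],"rot":[0,0,0]},
    {"jaw":0,"offset":[0,0,40],"rot":[0,0,0]},
    {"jaw":0,"offset":[0,0,0],"rot":[0,0,0]},
    {"jaw":0,"offset":[0,0,0],"rot":[0,0,0]},
    {"jaw":0,"offset":[0,0,0],"rot":[0,0,0]}
  ]
}}

```text
time_s: 40.22
eef_pos: [0.5759, -0.2402, 0.0728]
eef_rot: [0.002, 0.689, 0.725, 0.0]
wrist_force: [-0.5, 0.3, -1.8]
opening: 0.267
grasp_force: 59.6
```

{"method": "apply_moves", "body": {
  "moves": [
    {"jaw":0,"offset":[0,0,10],"rot":[0,0,0]},
    {"jaw":0,"offset":[0,0,9],"rot":[0,0,0]},
    {"jaw":0,"offset":[0,0,8],"rot":[0,0,0]},
    {"jaw":0,"offset":[0,0,8],"rot":[0,0,0]},
    {"jaw":0,"offset":[0,0,0],"rot":[0,0,0]}
  ]
}}

```text
time_s: 40.85
eef_pos: [0.5748, -0.2396, 0.0355]
eef_rot: [0.0, 0.689, 0.725, 0.0]
wrist_force: [0.5, 0.6, 1.6]
opening: 0.271
grasp_force: 60.5
```

{"method": "apply_moves", "body": {
  "moves": [
    {"jaw":0.5,"offset":[0,0,0],"rot":[0,0,0]},
    {"jaw":0.5,"offset":[0,0,0],"rot":[0,0,0]},
    {"jaw":0.5,"offset":[0,0,-10],"rot":[0,0,0]},
    {"jaw":0.5,"offset":[0,0,-35],"rot":[0,0,0]},
    {"jaw":0.5,"offset":[0,0,-50],"rot":[0,0,0]}
  ]
}}

```text
time_s: 41.48
eef_pos: [0.5735, -0.239, 0.1303]
eef_rot: [-0.002, 0.689, 0.725, -0.0]
wrist_force: [1.1, -0.1, 0.9]
opening: 0.5
grasp_force: 0.0
```

{"method": "apply_moves", "body": {
  "moves": [
    {"jaw":0.6,"offset":[30,-40,-25],"rot":[0,0,-10]},
    {"jaw":0.6,"offset":[50,-20,-30],"rot":[0,0,-10]},
    {"jaw":0.6,"offset":[55,0,0],"rot":[0,0,-10]},
    {"jaw":0.6,"offset":[55,10,0],"rot":[0,0,-10]},
    {"jaw":0.6,"offset":[50,10,0],"rot":[0,0,-10]}
  ]
}}

```text
time_s: 42.1
eef_pos: [0.4322, -0.0202, 0.1862]
eef_rot: [0.001, 0.315, 0.949, 0.0]
wrist_force: [0.7, 0.8, 0.3]
opening: 0.599
grasp_force: 0.0
```

{"method": "apply_moves", "body": {
  "moves": [
    {"jaw":0.6,"offset":[50,20,0],"rot":[0,0,-10]},
    {"jaw":0.6,"offset":[30,20,0],"rot":[0,0,-10]},
    {"jaw":0.6,"offset":[20,20,0],"rot":[0,0,-10]},
    {"jaw":0.6,"offset":[0,0,0],"rot":[0,0,0]},
    {"jaw":0.6,"offset":[0,0,0],"rot":[0,0,0]}
  ]
}}

```text
time_s: 42.72
eef_pos: [0.3748, 0.0804, 0.1859]
eef_rot: [0.001, 0.063, 0.998, -0.0]
wrist_force: [0.2, -0.1, -1.0]
opening: 0.603
grasp_force: 0.0
```

```bash
python3 - <<'E'
from h import *
p,psi,m,o=pose(); print(p,psi)
look((.5,.72,-.4,.26),.06)
A=[]
for n,r,c in (("top",110,120),("scene",110,110)):
    im,_=ctrl.camera(n); A.append(cv2.resize(im[r:r+160,c:c+300],(640,300) if 0 else None,fx=1.8 if n=="top" else 1.8,fy=1.8))
cv2.imwrite("pics/l4.png",np.vstack(A)[:,:,::-1])
# gate tab fit
for n in ("top","scene"):
    im,d=ctrl.camera(n); np.savez(f"{n}1.npz",p=im,P=cloud(n,d))
    r=rect(n,im,.126+(.0005 if n=="top" else .003),.38,.52,.2,.45,2000).astype(int); m_=((r[...,2]-r[...,0])>45).astype(np.uint8)
    k,l,st,ce=cv2.connectedComponentsWithStats(m_); i=1+st[1:,4].argmax()
    c,s,a=cv2.minAreaRect(np.argwhere(l==i)[:,::-1].astype(np.float32)); print(n,"tab",.52-c[1]/2000,.45-c[0]/2000,np.array(s)/2,a,"cent",.52-ce[i][1]/2000,.45-ce[i][0]/2000)
E
```

```text
[0.37478456 0.08043273 0.18588155] 82.77624508216238
top g [0.5922 0.013 ] [   5. 1033.   36.   36.]
top g [ 0.5833 -0.3483] [-88. 282.  26.  13.]
top g [ 0.5789 -0.2935] [-87. 268.  26.  12.]
top g [ 0.5775 -0.2398] [-86. 283.  27.  12.]
scene g [0.6069 0.027 ] [-46. 885.  34.  34.]
scene g [ 0.5796 -0.3474] [-87. 198.  24.  10.]
scene g [ 0.5768 -0.2922] [ 88. 186.  23.  10.]
scene g [ 0.5743 -0.2384] [ 88. 180.  22.  10.]
scene r [0.6589 0.2245] [ 82. 517.  32.  20.]
scene r [0.6513 0.1666] [ 83. 531.  34.  20.]
scene r [0.6449 0.1135] [ 81. 528.  33.  20.]
top tab 0.44450000762939457 0.319 [45.99999237 11.99999809] 0.0 cent 0.4445946010511228 0.3188736263736264
scene tab 0.4485 0.32425000000000004 [18.  51.5] 90.0 cent 0.4483953313253012 0.32434171686746993
```

View pics/l4.png

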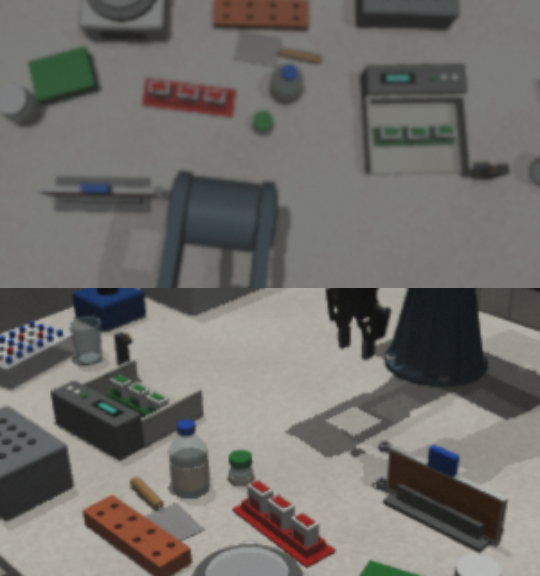

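```bash
python3 - <<'E'
from h import *
T=np.load("top1.npz"); S=np.load("scene1.npz")
def z(im,r0,r1,c0,c1,w,h): return cv2.resize(np.clip(im[r0:r1,c0:c1]*1.5,0,255).astype(np.uint8),(w,h),interpolation=cv2.INTER_NEAREST)
a=np.vstack([np.hstack([z(T["p"],188,218,365,415,400,240),z(S["p"],125,155,155,205,400,240)]),
 np.hstack([z(T["p"],200,230,135,215,400,150),z(S["p"],185,245,312,392,400,300)[:150]]),np.hstack([np.zeros((150,400,3),np.uint8),z(S["p"],185,245,312,392,400,300)[150:]])])
cv2.imwrite("pics/z.png",a[:,:,::-1]); print(a.shape)
P=T["P"]; q=P[188:218,365:415]; h=q[...,2]>.085; print("top high pts",np.round(q[h],3).tolist())
P=S["P"]; q=P[125:155,155:205]; h=(q[...,2]>.098)&(q[...,0]<.6); print("scene high",np.round(q[h],3).tolist()[:30])
E
```

```text
(540, 800, 3)
top high pts [[0.514, -0.447, 0.096], [0.514, -0.449, 0.099], [0.514, -0.453, 0.097], [0.514, -0.457, 0.097], [0.51, -0.419, 0.101], [0.51, -0.424, 0.098], [0.511, -0.429, 0.095], [0.511, -0.433, 0.094], [0.511, -0.437, 0.094], [0.511, -0.44, 0.096], [0.511, -0.443, 0.095], [0.511, -0.446, 0.097], [0.51, -0.448, 0.1], [0.51, -0.452, 0.101], [0.51, -0.455, 0.101], [0.506, -0.417, 0.098], [0.506, -0.42, 0.098], [0.505, -0.419, 0.109], [0.505, -0.424, 0.107], [0.507, -0.432, 0.096], [0.507, -0.435, 0.097], [0.507, -0.439, 0.096], [0.506, -0.439, 0.104], [0.507, -0.445, 0.098], [0.507, -0.447, 0.102], [0.507, -0.451, 0.102], [0.507, -0.455, 0.101], [0.504, -0.416, 0.09], [0.503, -0.418, 0.095], [0.502, -0.419, 0.102], [0.503, -0.422, 0.101], [0.504, -0.429, 0.095], [0.503, -0.43, 0.1], [0.504, -0.435, 0.096], [0.504, -0.439, 0.095], [0.503, -0.441, 0.1], [0.504, -0.445, 0.099], [0.504, -0.449, 0.098], [0.504, -0.453, 0.098], [0.504, -0.455, 0.1], [0.5, -0.418, 0.094], [0.5, -0.421, 0.097], [0.499, -0.422, 0.103], [0.5, -0.428, 0.096], [0.5, -0.432, 0.094], [0.501, -0.437, 0
[... 325 characters left out ...]
97], [0.497, -0.445, 0.099], [0.497, -0.449, 0.097], [0.497, -0.452, 0.097], [0.496, -0.454, 0.101], [0.493, -0.422, 0.093], [0.495, -0.438, 0.088], [0.494, -0.439, 0.095], [0.494, -0.442, 0.095], [0.494, -0.447, 0.094], [0.493, -0.449, 0.098], [0.494, -0.453, 0.096], [0.494, -0.457, 0.095]]
scene high [[0.503, -0.452, 0.102], [0.496, -0.45, 0.1], [0.493, -0.448, 0.099], [0.506, -0.448, 0.1], [0.503, -0.447, 0.099], [0.501, -0.444, 0.099], [0.497, -0.442, 0.098], [0.504, -0.425, 0.107], [0.503, -0.42, 0.108], [0.516, -0.442, 0.101], [0.506, -0.436, 0.099], [0.505, -0.431, 0.101], [0.502, -0.429, 0.101], [0.504, -0.42, 0.104], [0.503, -0.415, 0.105], [0.505, -0.42, 0.1], [0.502, -0.417, 0.1]]
```

View pics/z.png

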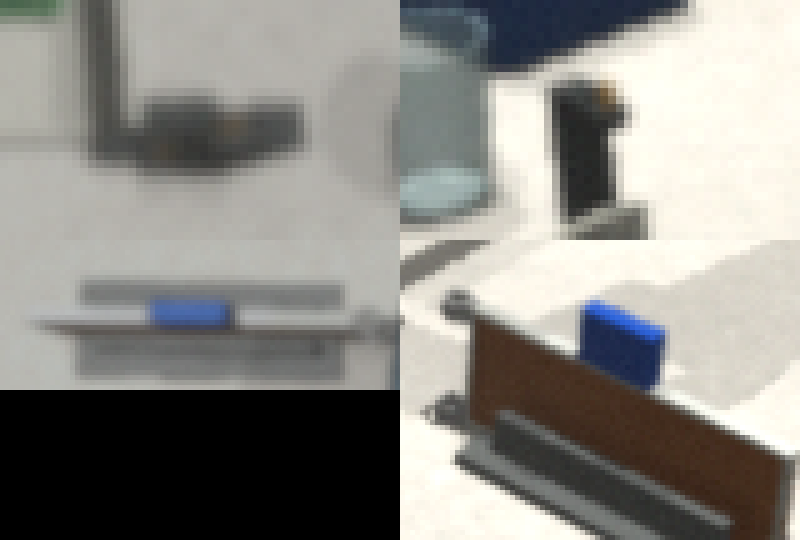

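```bash
python3 - <<'E'
from h import *
for n,(r0,r1,c0,c1),dz in (("top",(196,210,386,402),.0005),("scene",(130,144,174,188),.003)):
    im=np.load(n+"1.npz")["p"].astype(float)[r0:r1,c0:c1]
    w=np.clip(im[...,0]-im[...,2]-12,0,None); print(n,np.round(w).astype(int).tolist())
    v,u=np.mgrid[r0:r1,c0:c1]; uv=(np.sum(w*u)/w.sum(),np.sum(w*v)/w.sum()); print(uv,[np.round(plane(n,[uv],z+dz)[0],4) for z in (.095,.102,.109)])
E
```

```text
top [[0, 0, 0, 0, 0, 0, 0, 0, 0, 0, 0, 0, 0, 0, 0, 0], [0, 0, 0, 0, 0, 0, 0, 0, 0, 0, 0, 0, 0, 0, 0, 0], [0, 0, 0, 0, 0, 0, 0, 0, 0, 0, 0, 0, 0, 0, 0, 0], [0, 0, 0, 0, 0, 0, 0, 0, 0, 0, 0, 0, 0, 0, 0, 0], [0, 0, 0, 0, 0, 0, 0, 0, 0, 0, 0, 0, 0, 0, 0, 0], [0, 0, 0, 0, 0, 0, 0, 0, 0, 0, 0, 0, 0, 0, 0, 0], [0, 0, 0, 0, 0, 0, 0, 0, 0, 0, 0, 0, 0, 0, 0, 0], [0, 0, 0, 0, 0, 0, 0, 0, 0, 0, 0, 0, 0, 0, 0, 0], [0, 0, 0, 0, 0, 0, 0, 0, 0, 0, 0, 0, 0, 0, 0, 0], [0, 0, 0, 0, 0, 0, 0, 0, 0, 0, 0, 0, 0, 0, 0, 0], [0, 0, 0, 0, 0, 0, 0, 0, 0, 0, 0, 0, 0, 0, 0, 0], [0, 0, 0, 0, 0, 0, 0, 0, 0, 0, 0, 0, 0, 0, 0, 0], [0, 0, 0, 0, 0, 0, 0, 0, 0, 0, 0, 0, 0, 0, 0, 0], [0, 0, 0, 0, 0, 0, 0, 0, 0, 0, 0, 0, 0, 0, 0, 0]]
(np.float64(nan), np.float64(nan)) [array([nan, nan, nan]), array([nan, nan, nan]), array([nan, nan, nan])]
scene [[0, 0, 0, 0, 0, 0, 0, 0, 0, 0, 0, 0, 0, 0], [0, 0, 0, 0, 0, 0, 0, 0, 0, 0, 0, 1, 0, 0], [0, 0, 0, 0, 0, 0, 0, 0, 0, 1, 0, 0, 0, 0], [0, 0, 0, 0, 0, 0, 0, 0, 0, 0, 0, 0, 0, 0], [0, 0, 0, 0, 0, 0, 5, 5, 0, 0, 0, 0, 0, 0], [0, 0, 0, 0, 0, 0, 15, 11, 3, 0, 0, 0, 0, 0], [0, 0, 0, 0, 0, 0, 20, 17, 4, 0, 0, 0, 0, 0], [0, 0, 0, 0, 0, 0, 14, 14, 2, 0, 0, 0, 0, 0], [0, 0, 0, 0, 0, 0, 2, 3, 0, 0, 0, 0, 1, 0], [0, 0, 0, 0, 0, 0, 0, 0, 0, 0, 0, 0, 0, 0], [0, 0, 0, 0, 0, 0, 0, 0, 0, 0, 0, 0, 0, 0], [0, 0, 0, 0, 0, 0, 0, 0, 0, 0, 0, 0, 0, 0], [0, 0, 0, 0, 0, 0, 0, 0, 0, 0, 0, 0, 0, 0], [0, 0, 0, 0, 0, 0, 0, 0, 0, 0, 0, 0, 0, 0]]
(np.float64(180.6949152542373), np.float64(135.864406779661)) [array([ 0.4889, -0.4366,  0.098 ]), array([ 0.4974, -0.4241,  0.105 ]), array([ 0.5059, -0.4117,  0.112 ])]<stdin>:5: RuntimeWarning: invalid value encountered in scalar divide
```

```bash
python3 - <<'E'
from h import *
im=np.mean([ctrl.camera("top")[0].astype(float) for _ in range(6)],0)[196:212,384:404]
w=im[...,0]-im[...,2]; print(np.round(w).astype(int)); print(np.round(im.mean(2)).astype(int))
w=np.clip(w-np.median(w)-2.5,0,None)[:, :]; 
v,u=np.mgrid[196:212,384:404]; m=(u>389)&(u<398)&(v<209); w=w*m
uv=(np.sum(w*u)/w.sum(),np.sum(w*v)/w.sum()); print(uv,[np.round(plane("top",[uv],z+.0005)[0],4) for z in (.095,.1,.105)])
E
```

```text
[[ 6  6  6  6  6  6  5  5  5  6  6  6  5  6  5  5  6  6  6  6]
 [ 6  6  6  6  6  5  5  5  5  5  6  5  6  6  5  6  5  6  6  6]
 [ 5  6  6  5  5  5  5  5  5  5  5  6  6  6  5  5  6  6  5  6]
 [ 5  4  5  4  4  3  4  4  5  5  5  5  5  5  5  6  5  5  6  5]
 [ 4  3  3  3  2  2  3  3  4  5  5  5  4  4  4  4  4  4  5  5]
 [ 2  1  0  1  0  1  0  2  3  5  5  4  4  2  2  2  2  2  4  5]
 [ 1  0  0  0  0  0  0  2  4  7  8  5  3  1  1  0  1  1  2  4]
 [ 0  0  0  0  0  0  1  2  6 11 12  7  3  0  0  0  0  0  2  4]
 [ 1  1  1  1  1  0  1  2  6 10 10  5  2  0  0  0  0  0  2  4]
 [ 3  5  4  2  2  1  1  2  3  4  4  2  1  1  0  0  0  1  2  4]
 [ 6  8  6  4  2  1  1  1  2  2  1  0  1  1  0  1  2  2  4  4]
 [ 5  7  6  3  2  1  2  1  2  1  2  1  2  2  3  3  4  5  4  5]
 [ 4  4  4  2  2  1  2  2  2  2  3  3  3  3  4  5  5  5  5  5]
 [ 3  4  4  4  3  3  3  3  3  4  4  4  4  4  5  5  6  6  5  5]
 [ 5  4  5  5  5  4  5  5  4  5  5  6  5  5  6  6  6  6  5  5]
 [ 5  5  5  6  5  5  5  5  5  6  6  5  6  5  5  6  5  5  5  5]]
[[118 118 117 118 118 117 117 117 117 118 117 117 117 119 118 118 118 117
  117 117]
 [118 
[... 741 characters left out ...]
54  58
   74  97]
 [ 46  44  42  39  37  37  36  40  43  45  46  46  45  46  50  57  64  73
   87 102]
 [ 47  46  41  39  38  37  36  37  39  42  43  47  52  60  69  78  87  96
  105 111]
 [ 52  51  49  46  43  41  40  41  44  52  61  69  77  87  97 102 107 111
  115 117]
 [ 71  70  69  67  65  62  63  64  68  77  88  97 102 108 112 114 116 117
  118 119]
 [ 93  94  93  93  91  90  90  91  93 100 107 111 113 115 117 117 118 118
  119 119]
 [106 106 107 106 105 105 105 104 106 110 114 115 116 117 117 117 118 118
  119 119]]
(np.float64(393.5858585858586), np.float64(203.2929292929293)) [array([ 0.5026, -0.427 ,  0.0955]), array([ 0.5018, -0.4249,  0.1005]), array([ 0.501 , -0.4229,  0.1055])]
```

```bash
python3 - <<'E'
from h import *
for n,dz in (("top",.0003),("scene",.003)):
    D=np.load(n+"1.npz"); P=D["P"]; p=D["p"].astype(int)
    box=(abs(P[...,0]-.446)<.03)&(P[...,1]>.17)&(P[...,1]<.46)
    for nm,m in (("panel",box&(P[...,2]>.084+dz)&(P[...,2]<.095+dz)),("tab",box&(P[...,2]>.119+dz))):
        q=P[m]; c=q.mean(0); e=np.linalg.eigh(np.cov(q[:,:2].T))[1][:,1]; e*=np.sign(e[1])
        print(n,nm,len(q),np.round(c,4),"yaw",round(np.degrees(np.arctan2(e[1],e[0])),2),"y range",np.round([q[:,1].min(),q[:,1].max()],3))
    r=rect(n,D["p"],.126+dz,.38,.52,.2,.45,2000).astype(int); b=r[...,2]-r[...,0]
    m=((b>(30 if n=="top" else 90))).astype(np.uint8); k,l,st,ce=cv2.connectedComponentsWithStats(m); i=1+st[1:,4].argmax()
    q=np.argwhere(l==i); cc=q.mean(0); e=np.linalg.eigh(np.cov(q.T))[1][:,1]; print(n,"tabtop",.52-cc[0]/2000,.45-cc[1]/2000,np.degrees(np.arctan2(e[1],e[0]))%180,st[i],b.max())
s=plan([(.4455,.321,.2,2,.6,3),(.4455,.321,.15,2,.6,1,40)],vmax=45)
E
```

```text
top panel 161 [0.4458 0.319  0.0907] yaw 89.68 y range [0.196 0.437]
top tab 59 [0.4464 0.3198 0.1269] yaw 90.87 y range [0.297 0.344]
top tabtop 0.4446970667565745 0.31905697909642616 90.04332343136433 [ 212  135  101   33 2966] 66
scene panel 284 [0.4466 0.3237 0.0916] yaw 90.46 y range [0.196 0.44 ]
scene tab 73 [0.4464 0.3234 0.1267] yaw 87.76 y range [0.298 0.347]
scene tabtop 0.4477362671660425 0.324250936329588 90.43667407787346 [ 207  135   91   21 1602] 118
from [0.3741 0.0808 0.1852] 82.9 tilt [-0. -0.]
0.6 [-5, 27, -2] 9 | 0.6 [0, 28, -2] 9 | 0.6 [4, 28, -2] 9 | 0.6 [8, 26, -1] 9 | 0.6 [13, 25, -2] 9
0.6 [16, 23, -1] 9 | 0.6 [20, 20, -2] 9 | 0.6 [22, 16, -1] 9 | 0.6 [25, 13, -2] 9 | 0.6 [0, 0, 0] 0
0.6 [0, 0, 0] 0 | 0.6 [0, 0, 0] 0 | 0.6 [0, 0, 25] 0 | 0.6 [0, 0, 25] 0 | 0.6 [0, 0, 0] 0
end [0.4457 0.3212 0.1502] 1.9
```

{"method": "apply_moves", "body": {
  "moves": [
    {"jaw":0.6,"offset":[-5,27,-2],"rot":[0,0,9]},
    {"jaw":0.6,"offset":[0,28,-2],"rot":[0,0,9]},
    {"jaw":0.6,"offset":[4,28,-2],"rot":[0,0,9]},
    {"jaw":0.6,"offset":[8,26,-1],"rot":[0,0,9]},
    {"jaw":0.6,"offset":[13,25,-2],"rot":[0,0,9]}
  ]
}}

```text
time_s: 43.95
eef_pos: [0.4141, 0.2152, 0.1942]
eef_rot: [-0.0, 0.441, 0.897, -0.0]
wrist_force: [0.1, 0.6, -0.6]
opening: 0.599
grasp_force: 0.0
```

{"method": "apply_moves", "body": {
  "moves": [
    {"jaw":0.6,"offset":[16,23,-1],"rot":[0,0,9]},
    {"jaw":0.6,"offset":[20,20,-2],"rot":[0,0,9]},
    {"jaw":0.6,"offset":[22,16,-1],"rot":[0,0,9]},
    {"jaw":0.6,"offset":[25,13,-2],"rot":[0,0,10]},
    {"jaw":0.6,"offset":[0,0,0],"rot":[0,0,0]}
  ]
}}

```text
time_s: 44.58
eef_pos: [0.4459, 0.3226, 0.2002]
eef_rot: [-0.0, 0.701, 0.713, 0.0]
wrist_force: [-0.7, -1.3, 0.2]
opening: 0.6
grasp_force: 0.0
```

{"method": "apply_moves", "body": {
  "moves": [
    {"jaw":0.6,"offset":[0,0,25],"rot":[0,0,0]},
    {"jaw":0.6,"offset":[0,0,25],"rot":[0,0,0]},
    {"jaw":0.6,"offset":[0,0,0],"rot":[0,0,0]},
    {"jaw":0.6,"offset":[0,0,0],"rot":[0,0,0]},
    {"jaw":0.6,"offset":[0,0,0],"rot":[0,0,0]}
  ]
}}

```text
time_s: 45.2
eef_pos: [0.4465, 0.3214, 0.1517]
eef_rot: [0.0, 0.701, 0.713, 0.001]
wrist_force: [0.6, -0.3, 0.0]
opening: 0.604
grasp_force: 0.0
```

```bash
python3 - <<'E'
from h import *
s=plan([(.446,.321,.094,.4,.6,2,25)],vmax=45)
E
```

```text
from [0.4465 0.3214 0.1517] 0.9 tilt [0.002 0.001]
0.6 [0, 0, 19] 0 | 0.6 [0, 0, 19] 0 | 0.6 [0, -1, 20] 1 | 0.6 [0, 0, 0] 0 | 0.6 [0, 0, 0] 0
end [0.4455 0.3214 0.0937] -0.1
```

Descend to the tab, grip, then lift slowly.

{"method": "apply_moves", "body": {
  "moves": [
    {"jaw":0.6,"offset":[0,0,19],"rot":[0,0,0]},
    {"jaw":0.6,"offset":[0,0,19],"rot":[0,0,0]},
    {"jaw":0.6,"offset":[0,0,19],"rot":[0,0,0]},
    {"jaw":0.6,"offset":[0,0,0],"rot":[0,0,0]},
    {"jaw":0.6,"offset":[0,0,0],"rot":[0,0,0]}
  ]
}}

```text
time_s: 45.82
eef_pos: [0.4465, 0.3216, 0.0945]
eef_rot: [0.0, 0.701, 0.713, 0.001]
wrist_force: [0.2, 0.3, 0.7]
opening: 0.604
grasp_force: 0.0
```

{"method": "apply_moves", "body": {
  "moves": [
    {"jaw":0.3,"offset":[0,0,0],"rot":[0,0,0]},
    {"jaw":0.2,"offset":[0,0,0],"rot":[0,0,0]},
    {"jaw":0,"offset":[0,0,0],"rot":[0,0,0]},
    {"jaw":0,"offset":[0,0,0],"rot":[0,0,0]},
    {"jaw":0,"offset":[0,0,0],"rot":[0,0,0]}
  ]
}}

```text
time_s: 46.45
eef_pos: [0.4459, 0.3215, 0.0941]
eef_rot: [0.0, 0.701, 0.713, 0.0]
wrist_force: [-1.6, -0.2, 6.3]
opening: 0.155
grasp_force: 59.6
```

```bash
python3 - <<'E'
from h import *
p,psi,m,o=pose(); print(p,psi,o["opening"],o["grasp_force"],o["wrist_force"],m[:2,2])
E
```

```text
[0.4459422  0.32151901 0.09408954] 0.9169072732951694 0.15492380060882346 59.59984838962555 [-1.63414525 -0.21101544  6.281158  ] [0.00070304 0.00042161]
```

```bash
python3 - <<'E'
from h import *
s=plan([(.446,.3215,.19,None,0,1,25),(.4138-.07,-.3472-.0035,.19,48,0,3,40)],vmax=40,wmax=8)
E
```

```text
from [0.4459 0.3215 0.0941] 0.9 tilt [0.001 0.   ]
0 [0, 0, -24] 0 | 0 [0, 0, -24] 0 | 0 [0, 0, -24] 0 | 0 [0, 0, -24] 0 | 0 [0, 0, 0] 0
0 [-39, -7, 0] -3 | 0 [-39, -9, 0] -3 | 0 [-39, -11, 0] -3 | 0 [-38, -13, 0] -3 | 0 [-37, -15, 0] -3
0 [-36, -17, 0] -3 | 0 [-36, -18, 0] -3 | 0 [-34, -20, 0] -3 | 0 [-33, -22, 0] -3 | 0 [-32, -24, 0] -3
0 [-31, -25, 0] -2 | 0 [-30, -26, 0] -3 | 0 [-29, -28, 0] -2 | 0 [-28, -29, 0] -3 | 0 [-26, -31, 0] -2
0 [-25, -31, 0] -3 | 0 [-23, -33, 0] -2 | 0 [0, 0, 0] 0 | 0 [0, 0, 0] 0 | 0 [0, 0, 0] 0
end [ 0.3436 -0.3508  0.1901] 47.9
```

{"method": "apply_moves", "body": {
  "moves": [
    {"jaw":0,"offset":[0,0,-8],"rot":[0,0,0]},
    {"jaw":0,"offset":[0,0,-20],"rot":[0,0,0]},
    {"jaw":0,"offset":[0,0,-24],"rot":[0,0,0]},
    {"jaw":0,"offset":[0,0,-24],"rot":[0,0,0]},
    {"jaw":0,"offset":[0,0,-20],"rot":[0,0,0]}
  ]
}}

```text
time_s: 47.08
eef_pos: [0.4456, 0.3212, 0.1902]
eef_rot: [0.0, 0.701, 0.713, 0.0]
wrist_force: [0.5, -0.1, -2.4]
opening: 0.157
grasp_force: 58.5
```

{"method": "apply_moves", "body": {
  "moves": [
    {"jaw":0,"offset":[-20,-4,0],"rot":[0,0,-1]},
    {"jaw":0,"offset":[-39,-7,0],"rot":[0,0,-3]},
    {"jaw":0,"offset":[-39,-9,0],"rot":[0,0,-3]},
    {"jaw":0,"offset":[-39,-11,0],"rot":[0,0,-3]},
    {"jaw":0,"offset":[-38,-13,0],"rot":[0,0,-3]}
  ]
}}

```text
time_s: 47.7
eef_pos: [0.419, 0.1412, 0.1893]
eef_rot: [0.0, 0.615, 0.788, -0.0]
wrist_force: [0.3, 0.5, -2.9]
opening: 0.157
grasp_force: 58.6
```

{"method": "apply_moves", "body": {
  "moves": [
    {"jaw":0,"offset":[-37,-15,0],"rot":[0,0,-3]},
    {"jaw":0,"offset":[-36,-17,0],"rot":[0,0,-3]},
    {"jaw":0,"offset":[-36,-18,0],"rot":[0,0,-3]},
    {"jaw":0,"offset":[-34,-20,0],"rot":[0,0,-3]},
    {"jaw":0,"offset":[-33,-22,0],"rot":[0,0,-3]}
  ]
}}

```text
time_s: 48.32
eef_pos: [0.3924, -0.056, 0.1894]
eef_rot: [0.0, 0.507, 0.862, -0.0]
wrist_force: [0.9, -0.6, -1.3]
opening: 0.153
grasp_force: 58.6
```

{"method": "apply_moves", "body": {
  "moves": [
    {"jaw":0,"offset":[-32,-24,0],"rot":[0,0,-3]},
    {"jaw":0,"offset":[-31,-25,0],"rot":[0,0,-2]},
    {"jaw":0,"offset":[-30,-26,0],"rot":[0,0,-3]},
    {"jaw":0,"offset":[-29,-28,0],"rot":[0,0,-2]},
    {"jaw":0,"offset":[-28,-29,0],"rot":[0,0,-3]}
  ]
}}

```text
time_s: 48.95
eef_pos: [0.3672, -0.2545, 0.1893]
eef_rot: [0.0, 0.407, 0.913, 0.0]
wrist_force: [-0.2, 0.9, -1.4]
opening: 0.156
grasp_force: 58.6
```

{"method": "apply_moves", "body": {
  "moves": [
    {"jaw":0,"offset":[-26,-31,0],"rot":[0,0,-2]},
    {"jaw":0,"offset":[-20,-25,0],"rot":[0,0,-3]},
    {"jaw":0,"offset":[-12,-15,0],"rot":[0,0,-2]},
    {"jaw":0,"offset":[0,0,0],"rot":[0,0,0]},
    {"jaw":0,"offset":[0,0,0],"rot":[0,0,0]}
  ]
}}

```text
time_s: 49.58
eef_pos: [0.3562, -0.3435, 0.189]
eef_rot: [-0.0, 0.351, 0.936, 0.0]
wrist_force: [0.9, -0.3, -2.7]
opening: 0.152
grasp_force: 58.7
```

{"method": "apply_moves", "body": {
  "moves": [
    {"jaw":0,"offset":[0,0,0],"rot":[0,0,0]},
    {"jaw":0,"offset":[0,0,0],"rot":[0,0,0]},
    {"jaw":0,"offset":[0,0,0],"rot":[0,0,0]},
    {"jaw":0,"offset":[0,0,0],"rot":[0,0,0]},
    {"jaw":0,"offset":[0,0,0],"rot":[0,0,0]}
  ]
}}

```text
time_s: 50.2
eef_pos: [0.3564, -0.3443, 0.1893]
eef_rot: [0.0, 0.351, 0.936, -0.0]
wrist_force: [-0.3, 0.6, -2.2]
opening: 0.154
grasp_force: 58.7
```

```bash
python3 - <<'E'
from h import *
s=plan([(.4138-.07,-.3472-.0035,.146,48,0,1,20)])
A=[]
for n in ("top","scene"):
    im,d=ctrl.camera(n); np.savez(f"{n}2.npz",p=im,P=cloud(n,d))
    r,c=(185,330) if n=="top" else (90,130)
    A.append(cv2.resize(np.clip(im[r:r+90,c:c+80]*1.4,0,255).astype(np.uint8),(400,450),interpolation=cv2.INTER_NEAREST))
cv2.imwrite("pics/h1.png",np.hstack(A)[:,:,::-1])
E
```

```text
from [ 0.3564 -0.3443  0.1893] 48.9 tilt [-0. -0.]
0 [2, -4, 14] 0 | 0 [2, -5, 15] 0 | 0 [1, -4, 14] 1 | 0 [0, 0, 0] 0 | 0 [0, 0, 0] 0
end [ 0.3441 -0.3508  0.1463] 47.9
```

View pics/h1.png

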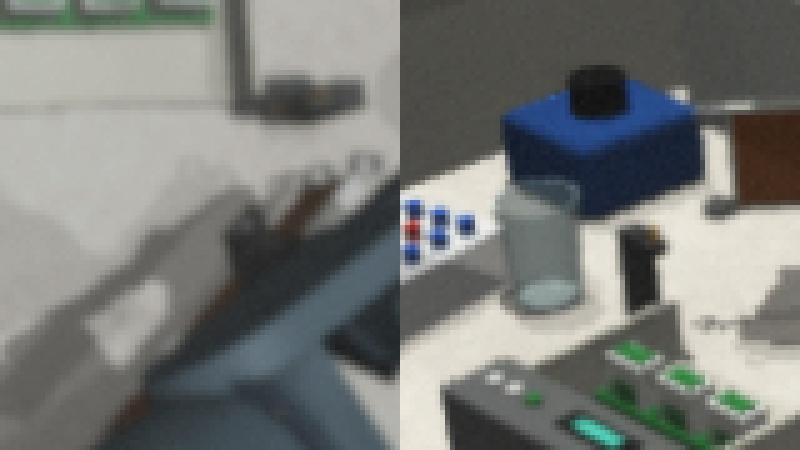

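```bash
python3 - <<'E'
from h import *
p,psi,m,o=pose(); g=np.array([np.cos(np.radians(psi+90)),np.sin(np.radians(psi+90))])
k=p[:2]-.1153*g; gz=p[2]-.091; print("pred knuckle",k,gz)
for n in ("top","scene"):
    for nm,z in (("hi top",gz+.087),("hi bot",gz+.075),("lo top",gz+.012),("lo bot",gz)): print(n,nm,np.round(proj(n,[[*k,z]])[0],1))
im=np.load("top2.npz")["p"].mean(2); print(np.round(im[210:224,394:412]).astype(int))
print("lo"); print(np.round(im[213:228,380:396]).astype(int))
print("obs top ring",plane("top",[[402.9,217.5]],gz+.087+.0005))
im=np.load("scene2.npz")["p"].mean(2); print(np.round(im[125:138,184:206]).astype(int)); print(np.round(im[104:122,184:206]).astype(int))
E
```

```text
pred knuckle [ 0.44330533 -0.42011805] 0.0982825281135156
top hi top [403.4 217.7]
top hi bot [401.8 218.1]
top lo top [394.1 220. ]
top lo bot [392.7 220.4]
scene hi top [190.9 111.8]
scene hi bot [191.2 114.8]
scene lo top [192.7 130.3]
scene lo bot [193.  133.2]
[[115 119 122 125 127 127 127 127 128 128 128 127 126 124 121 117 115 114]
 [122 124 124 127 127 127 128 128 128 129 127 127 127 127 125 121 118 118]
 [125 125 124 125 127 127 128 128 128 128 127 128 127 127 126 125 124 123]
 [125 126 126 126 126 126 126 126 126 127 128 127 127 126 127 126 126 126]
 [126 127 126 126 126 124 121 120 121 121 122 124 126 125 125 127 127 128]
 [126 127 126 126 125 121 110 106 109 111 110 113 119 124 126 127 127 126]
 [122 123 125 125 123 114  96  95 104 102  95  98 111 121 125 127 124 117]
 [112 111 117 121 120 106  89  93 107 106  91  88 104 118 124 121 113  98]
 [100  96 105 115 116 103  86  94 109 109  94  89 103 115 116 105  87  67]
 [100  88  92 103 107 100  97 103 109 108 101  99 106 109 100  80  58  44]
 [ 98  83  75  83  92 100 112 116 112 110 109 106 101  89  73  54  40  35]
 [ 79  66
[... 3463 characters left out ...]
5  50  43  30  30  28  30  30
   28  29  29  29]
 [ 31  29  28  29  26  36  73  88  85  69  58  58  43  33  27  28  27  28
   28  27  28  30]
 [ 30  27  26  27  27  41 103 133 134 113  95  74  47  31  28  29  28  28
   30  29  28  29]
 [ 26  24  27  25  28  37  89 135 152 144 134  98  54  32  26  28  29  29
   26  29  29  28]
 [ 26  26  27  28  26  33  73 130 153 155 150 111  60  36  30  30  28  30
   27  28  30  30]
 [ 28  29  27  27  29  32  72 130 153 155 153 119  67  40  33  32  30  29
   29  30  31  30]
 [ 25  26  30  27  28  32  70 129 154 156 153 122  74  40  32  33  32  31
   30  30  28  29]
 [ 29  26  26  29  26  30  64 125 152 154 151 124  74  42  34  31  32  32
   33  31  30  31]]
```

```bash
python3 - <<'E'
from h import *
s=plan([(.3638,-.3514,.146,None,0,1,20),(.4136-.020,-.3498,.146,None,0,3,12)])
E
```

```text
from [ 0.3564 -0.3443  0.1893] 48.9 tilt [-0. -0.]
0 [-3, 0, 14] 0 | 0 [-4, 0, 15] 0 | 0 [-3, 0, 14] 0 | 0 [0, 0, 0] 0 | 0 [-7, 7, 0] 0
0 [-7, 7, 0] 0 | 0 [-8, 6, 0] 0 | 0 [0, 0, 0] 0 | 0 [0, 0, 0] 0 | 0 [0, 0, 0] 0
end [ 0.3937 -0.3503  0.1463] 48.9
```

{"method": "apply_moves", "body": {
  "moves": [
    {"jaw":0,"offset":[-3,0,14],"rot":[0,0,0]},
    {"jaw":0,"offset":[-4,0,15],"rot":[0,0,0]},
    {"jaw":0,"offset":[-3,0,14],"rot":[0,0,0]},
    {"jaw":0,"offset":[0,0,0],"rot":[0,0,0]},
    {"jaw":0,"offset":[-7,7,0],"rot":[0,0,0]}
  ]
}}

```text
time_s: 50.92
eef_pos: [0.3739, -0.3503, 0.1462]
eef_rot: [-0.0, 0.351, 0.936, 0.0]
wrist_force: [-0.3, -0.4, -1.1]
opening: 0.153
grasp_force: 58.7
```

{"method": "apply_moves", "body": {
  "moves": [
    {"jaw":0,"offset":[-7,7,0],"rot":[0,0,0]},
    {"jaw":0,"offset":[-8,6,0],"rot":[0,0,0]},
    {"jaw":0,"offset":[0,0,0],"rot":[0,0,0]},
    {"jaw":0,"offset":[0,0,0],"rot":[0,0,0]},
    {"jaw":0,"offset":[0,0,0],"rot":[0,0,0]}
  ]
}}

```text
time_s: 51.55
eef_pos: [0.3934, -0.3502, 0.1463]
eef_rot: [-0.0, 0.351, 0.936, 0.0]
wrist_force: [0.1, -0.6, -2.0]
opening: 0.153
grasp_force: 58.7
```

```bash
cat >> h.py <<'E'
def knuck(pin=(.5005,-.4246)):
    p,psi,m,o=pose(); g=np.array([np.cos(np.radians(psi+90)),np.sin(np.radians(psi+90))]); k=p[:2]-.1153*g; gz=p[2]-.091
    e=np.array(pin)-k; c,s=np.cos(np.radians(psi)),np.sin(np.radians(psi))
    print("TCP",np.round(p,4),"psi",round(psi,2),"knuckle",np.round(k,4),"gz",round(gz,4),"to pin, tool x,y mm",np.round([1000*(-s*e[0]+c*e[1]),1000*(c*e[0]+s*e[1])],1),"F",np.round(o["wrist_force"],1)); return k,gz
E
python3 - <<'E'
from h import *
k,gz=knuck()
for nm,z in (("hi top",gz+.087),("hi bot",gz+.075)): print(nm,np.round(proj("top",[[*k,z]])[0],1),np.round(proj("scene",[[*k,z]])[0],1))
print("pin pred",proj("top",[[.5005,-.4246,.102]]),proj("scene",[[.5005,-.4246,.102]]))
A=[]
for n in ("top","scene"):
    im=np.mean([ctrl.camera(n)[0].astype(float) for _ in range(3)],0)
    r,c=(190,375) if n=="top" else (105,160)
    A.append(cv2.resize(np.clip(im[r:r+45,c:c+40]*1.4,0,255).astype(np.uint8),(400,450),interpolation=cv2.INTER_CUBIC))
cv2.imwrite("pics/h2.png",np.hstack(A)[:,:,::-1])
E
```

```text
TCP [ 0.3934 -0.3502  0.1463] psi 48.9 knuckle [ 0.4803 -0.426 ] gz 0.0553 to pin, tool x,y mm [-14.3  14.3] F [ 0.1 -0.6 -2. ]
hi top [399.1 207.9] [183.  125.1]
hi bot [397.7 208.4] [183.4 128.1]
pin pred [[393.68750342 203.60151767]] [[180.03098467 136.82920363]]
```

View pics/h2.png

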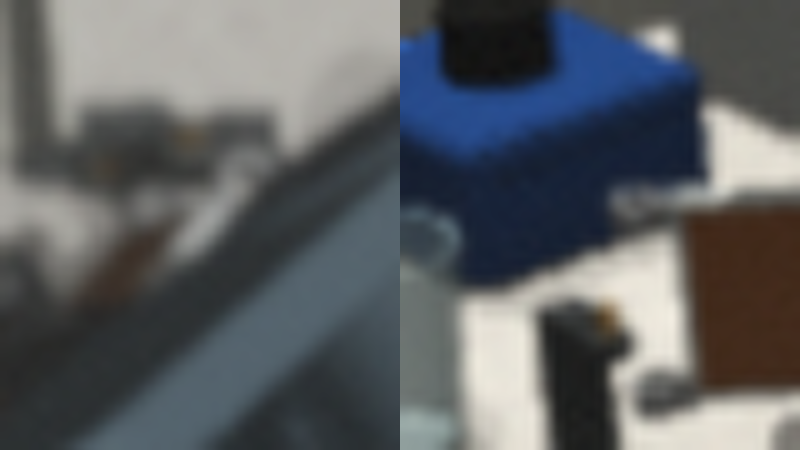

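{"method": "apply_moves", "body": {
  "moves": [
    {"jaw":0,"offset":[-5,5,0],"rot":[0,0,0]},
    {"jaw":0,"offset":[-5,5,0],"rot":[0,0,0]},
    {"jaw":0,"offset":[-4,4,0],"rot":[0,0,0]},
    {"jaw":0,"offset":[0,0,8],"rot":[0,0,0]},
    {"jaw":0,"offset":[0,0,8],"rot":[0,0,0]}
  ]
}}

```text
time_s: 52.48
eef_pos: [0.4133, -0.3487, 0.1295]
eef_rot: [-0.0, 0.351, 0.936, 0.0]
wrist_force: [0.0, -0.1, -2.0]
opening: 0.159
grasp_force: 58.9
```

{"method": "apply_moves", "body": {
  "moves": [
    {"jaw":0,"offset":[0,0,2],"rot":[0,0,0]},
    {"jaw":0,"offset":[0,0,0],"rot":[0,0,0]},
    {"jaw":0,"offset":[0,0,0],"rot":[0,0,0]},
    {"jaw":0,"offset":[0,0,0],"rot":[0,0,0]},
    {"jaw":0,"offset":[0,0,0],"rot":[0,0,0]}
  ]
}}

```text
time_s: 53.1
eef_pos: [0.4135, -0.3491, 0.1285]
eef_rot: [0.0, 0.351, 0.936, -0.0]
wrist_force: [0.8, 0.3, -2.5]
opening: 0.157
grasp_force: 58.8
```

```bash
python3 - <<'E'
from h import *
k,gz=knuck()
E
```

```text
TCP [ 0.4135 -0.3491  0.1285] psi 48.91 knuckle [ 0.5004 -0.4249] gz 0.0375 to pin, tool x,y mm [0.1 0.3] F [ 0.8  0.3 -2.5]
```

Contact is expected after about 3.5 mm; lowering in small steps.

{"method": "apply_moves", "body": {
  "moves": [
    {"jaw":0,"offset":[0,0,3],"rot":[0,0,0]},
    {"jaw":0,"offset":[0,0,2],"rot":[0,0,0]},
    {"jaw":0,"offset":[0,0,0],"rot":[0,0,0]},
    {"jaw":0,"offset":[0,0,0],"rot":[0,0,0]},
    {"jaw":0,"offset":[0,0,0],"rot":[0,0,0]}
  ]
}}

```text
time_s: 53.72
eef_pos: [0.4135, -0.349, 0.1234]
eef_rot: [0.0, 0.351, 0.936, -0.0]
wrist_force: [-0.9, -0.4, -1.6]
opening: 0.154
grasp_force: 58.8
```

{"method": "apply_moves", "body": {
  "moves": [
    {"jaw":0,"offset":[0,0,2],"rot":[0,0,0]},
    {"jaw":0,"offset":[0,0,2],"rot":[0,0,0]},
    {"jaw":0,"offset":[0,0,0],"rot":[0,0,0]},
    {"jaw":0,"offset":[0,0,0],"rot":[0,0,0]},
    {"jaw":0,"offset":[0,0,0],"rot":[0,0,0]}
  ]
}}

```text
time_s: 54.35
eef_pos: [0.4134, -0.3488, 0.1192]
eef_rot: [-0.0, 0.351, 0.936, 0.0]
wrist_force: [0.9, 0.3, -3.0]
opening: 0.152
grasp_force: 58.8
```

{"method": "apply_moves", "body": {
  "moves": [
    {"jaw":0,"offset":[0,0,2],"rot":[0,0,0]},
    {"jaw":0,"offset":[0,0,2],"rot":[0,0,0]},
    {"jaw":0,"offset":[0,0,1],"rot":[0,0,0]},
    {"jaw":0,"offset":[0,0,0],"rot":[0,0,0]},
    {"jaw":0,"offset":[0,0,0],"rot":[0,0,0]}
  ]
}}

```text
time_s: 54.98
eef_pos: [0.4134, -0.3489, 0.1142]
eef_rot: [-0.0, 0.351, 0.936, 0.0]
wrist_force: [-0.2, 0.5, -2.5]
opening: 0.152
grasp_force: 58.8
```

{"method": "apply_moves", "body": {
  "moves": [
    {"jaw":0,"offset":[0,0,1],"rot":[0,0,0]},
    {"jaw":0,"offset":[0,0,1],"rot":[0,0,0]},
    {"jaw":0,"offset":[0,0,0],"rot":[0,0,0]},
    {"jaw":0,"offset":[0,0,0],"rot":[0,0,0]},
    {"jaw":0,"offset":[0,0,0],"rot":[0,0,0]}
  ]
}}

```text
time_s: 55.6
eef_pos: [0.4134, -0.3489, 0.1123]
eef_rot: [0.0, 0.351, 0.936, 0.0]
wrist_force: [-0.0, 0.1, -2.6]
opening: 0.158
grasp_force: 58.7
```

{"method": "apply_moves", "body": {
  "moves": [
    {"jaw":0,"offset":[0,0,1],"rot":[0,0,0]},
    {"jaw":0,"offset":[0,0,0],"rot":[0,0,0]},
    {"jaw":0,"offset":[0,0,0.5],"rot":[0,0,0]},
    {"jaw":0,"offset":[0,0,0],"rot":[0,0,0]},
    {"jaw":0,"offset":[0,0,0],"rot":[0,0,0]}
  ]
}}

```text
time_s: 56.22
eef_pos: [0.4134, -0.3489, 0.1109]
eef_rot: [-0.0, 0.351, 0.936, -0.0]
wrist_force: [-1.1, 1.9, 1.3]
opening: 0.152
grasp_force: 59.3
```

```bash
python3 - <<'E'
from h import *
k,gz=knuck()
A=[]
for n in ("top","scene"):
    im=np.mean([ctrl.camera(n)[0].astype(float) for _ in range(2)],0)
    r,c=(180,330) if n=="top" else (100,150)
    A.append(cv2.resize(np.clip(im[r:r+80,c:c+80]*1.4,0,255).astype(np.uint8),(400,400),interpolation=cv2.INTER_CUBIC))
cv2.imwrite("pics/h3.png",np.hstack(A)[:,:,::-1])
E
```

```text
TCP [ 0.4134 -0.3489  0.1109] psi 48.91 knuckle [ 0.5003 -0.4247] gz 0.0199 to pin, tool x,y mm [-0.1  0.2] F [-1.1  1.9  1.3]
```

View pics/h3.png

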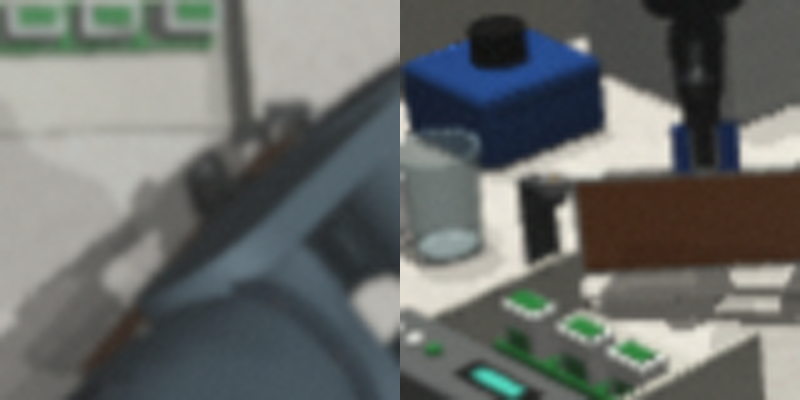

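{"method": "apply_moves", "body": {
  "moves": [
    {"jaw":0.25,"offset":[0,0,0],"rot":[0,0,0]},
    {"jaw":0.25,"offset":[0,0,0],"rot":[0,0,0]},
    {"jaw":0.25,"offset":[0,0,0],"rot":[0,0,0]},
    {"jaw":0.25,"offset":[0,0,0],"rot":[0,0,0]},
    {"jaw":0.25,"offset":[0,0,0],"rot":[0,0,0]}
  ]
}}

```text
time_s: 57.05
eef_pos: [0.4134, -0.349, 0.1108]
eef_rot: [0.0, 0.351, 0.936, -0.0]
wrist_force: [-0.2, 0.1, 0.3]
opening: 0.25
grasp_force: 0.0
```

{"method": "apply_moves", "body": {
  "moves": [
    {"jaw":0.25,"offset":[-0.1,2,0],"rot":[0,0,1]},
    {"jaw":0.25,"offset":[-0.2,4,0],"rot":[0,0,2]},
    {"jaw":0.25,"offset":[-0.1,6,0],"rot":[0,0,3]},
    {"jaw":0.25,"offset":[-0.2,6,0],"rot":[0,0,3]},
    {"jaw":0.25,"offset":[-0.2,6,0],"rot":[0,0,3]}
  ]
}}

```text
time_s: 57.68
eef_pos: [0.4314, -0.3326, 0.1108]
eef_rot: [0.0, 0.448, 0.894, -0.0]
wrist_force: [0.7, 0.4, 0.3]
opening: 0.248
grasp_force: 0.1
```

```bash
python3 - <<'E'
from h import *
k,gz=knuck((.5003,-.4247)); o=pose()[3]; print(o["opening"],o["grasp_force"])
E
```

```text
TCP [ 0.4314 -0.3326  0.1108] psi 36.77 knuckle [ 0.5004 -0.4249] gz 0.0198 to pin, tool x,y mm [0.2 0.1] F [0.7 0.4 0.3]
0.2478058139512097 0.08451214071705238
```

{"method": "apply_moves", "body": {
  "moves": [
    {"jaw":0.25,"offset":[-0.2,6,0],"rot":[0,0,3]},
    {"jaw":0.25,"offset":[-0.1,6,0],"rot":[0,0,3]},
    {"jaw":0.25,"offset":[-0.2,6,0],"rot":[0,0,3]},
    {"jaw":0.25,"offset":[-0.1,6,0],"rot":[0,0,3]},
    {"jaw":0.25,"offset":[-0.2,6,0],"rot":[0,0,3]}
  ]
}}

```text
time_s: 58.3
eef_pos: [0.4574, -0.3179, 0.1108]
eef_rot: [-0.0, 0.561, 0.828, -0.0]
wrist_force: [0.2, -0.7, 0.9]
opening: 0.248
grasp_force: 0.1
```

{"method": "apply_moves", "body": {
  "moves": [
    {"jaw":0.25,"offset":[-0.1,6,0],"rot":[0,0,3]},
    {"jaw":0.25,"offset":[-0.2,6,0],"rot":[0,0,3]},
    {"jaw":0.25,"offset":[-0.1,6,0],"rot":[0,0,3]},
    {"jaw":0.25,"offset":[-0.1,4,0],"rot":[0,0,2]},
    {"jaw":0.25,"offset":[0,2,0],"rot":[0,0,1]}
  ]
}}

```text
time_s: 58.92
eef_pos: [0.4805, -0.3113, 0.1107]
eef_rot: [-0.0, 0.644, 0.765, -0.0]
wrist_force: [0.4, -0.5, 0.3]
opening: 0.249
grasp_force: 0.1
```

```bash
cat >> h.py <<'E'
def gateyaw():
    for n,dz in (("scene",.001),("top",0)):
        im,d=ctrl.camera(n); P=cloud(n,d); r=im.astype(int)
        am=(r[...,0]-r[...,2]>8)&(r[...,0]>r[...,1]+5) if n=="scene" else np.ones(d.shape,bool)
        # panel top edge: height .100-.112
        m=(P[...,2]>.098)&(P[...,2]<.112)&(P[...,0]>.2)&(P[...,0]<.54)&(P[...,1]<-.15)&(P[...,1]>-.43)
        q=P[m&am]
        if len(q)>8:
            c=q.mean(0); e=np.linalg.eigh(np.cov(q[:,:2].T))[1][:,1]; e*=np.sign(e[1]); print(n,len(q),np.round(c,4),"yaw",round(np.degrees(np.arctan2(e[1],e[0])),2),np.round(q[:,1].max(),3))
E
python3 - <<'E'
from h import *
k,gz=knuck((.5003,-.4247)); o=pose()[3]; print(o["opening"],o["grasp_force"]); gateyaw()
im=ctrl.camera("scene")[0]; cv2.imwrite("pics/c1.png",cv2.resize(im[90:210,110:270],None,fx=3,fy=3)[:,:,::-1])
E
```

```text
TCP [ 0.4805 -0.3113  0.1107] psi 9.87 knuckle [ 0.5002 -0.4249] gz 0.0197 to pin, tool x,y mm [0.2 0.1] F [ 0.4 -0.5  0.3]
0.24937837573794164 0.06461677176048397
scene 43 [ 0.4856 -0.3305  0.1012] yaw 100.69 -0.205
top 70 [ 0.4635 -0.2331  0.1019] yaw 102.09 -0.193
```

View pics/c1.png

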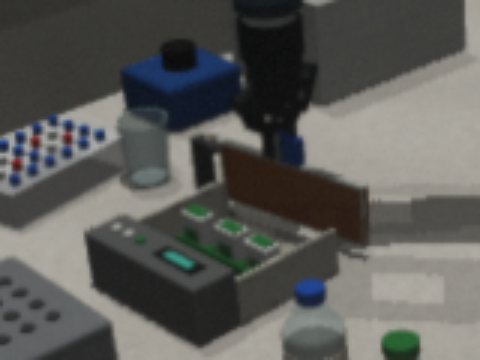

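{"method": "apply_moves", "body": {
  "moves": [
    {"jaw":0.25,"offset":[0,2,0],"rot":[0,0,1]},
    {"jaw":0.25,"offset":[-0.1,4,0],"rot":[0,0,2]},
    {"jaw":0.25,"offset":[-0.1,4,0],"rot":[0,0,2]},
    {"jaw":0.25,"offset":[0,2,0],"rot":[0,0,1]},
    {"jaw":0.25,"offset":[0,0,0],"rot":[0,0,0]}
  ]
}}

```text
time_s: 59.7
eef_pos: [0.4922, -0.3101, 0.1108]
eef_rot: [-0.0, 0.682, 0.731, -0.0]
wrist_force: [-0.4, -0.8, 0.4]
opening: 0.249
grasp_force: 0.0
```

{"method": "apply_moves", "body": {
  "moves": [
    {"jaw":0.25,"offset":[0,1,0],"rot":[0,0,0.5]},
    {"jaw":0.25,"offset":[0,1,0],"rot":[0,0,0.5]},
    {"jaw":0.25,"offset":[0,0,0],"rot":[0,0,0]},
    {"jaw":0.25,"offset":[0,0,0],"rot":[0,0,0]},
    {"jaw":0.25,"offset":[0,0,0],"rot":[0,0,0]}
  ]
}}

```text
time_s: 60.32
eef_pos: [0.4942, -0.3099, 0.1108]
eef_rot: [0.0, 0.689, 0.725, -0.0]
wrist_force: [0.1, -0.4, -0.1]
opening: 0.248
grasp_force: 0.1
```

```bash
python3 - <<'E'
from h import *
k,gz=knuck((.5003,-.4247)); o=pose()[3]; print(o["opening"],o["grasp_force"]); gateyaw()
E
```

```text
TCP [ 0.4942 -0.3099  0.1108] psi 2.91 knuckle [ 0.5    -0.4251] gz 0.0198 to pin, tool x,y mm [0.4 0.3] F [ 0.1 -0.4 -0.1]
0.2480955960312655 0.07228108554272694
scene 39 [ 0.4981 -0.3428  0.1009] yaw 93.62 -0.239
top 64 [ 0.4864 -0.2409  0.1024] yaw 94.51 -0.19
```

{"method": "apply_moves", "body": {
  "moves": [
    {"jaw":0.25,"offset":[0,1,0],"rot":[0,0,0.5]},
    {"jaw":0.25,"offset":[0,1,0],"rot":[0,0,0.5]},
    {"jaw":0.25,"offset":[0,0,0],"rot":[0,0,0]},
    {"jaw":0.25,"offset":[0,0,0],"rot":[0,0,0]},
    {"jaw":0.25,"offset":[0,0,0],"rot":[0,0,0]}
  ]
}}

```text
time_s: 61.05
eef_pos: [0.4962, -0.3098, 0.1108]
eef_rot: [0.0, 0.695, 0.719, 0.0]
wrist_force: [-0.1, 0.1, -0.1]
opening: 0.245
grasp_force: 0.1
```

{"method": "apply_moves", "body": {
  "moves": [
    {"jaw":0.25,"offset":[0,1,0],"rot":[0,0,0.5]},
    {"jaw":0.25,"offset":[0,0,0],"rot":[0,0,0]},
    {"jaw":0.25,"offset":[0,0,0],"rot":[0,0,0]},
    {"jaw":0.25,"offset":[0,0,0],"rot":[0,0,0]},
    {"jaw":0.25,"offset":[0,0,0],"rot":[0,0,0]}
  ]
}}

```text
time_s: 61.68
eef_pos: [0.4972, -0.3098, 0.1108]
eef_rot: [0.0, 0.698, 0.716, 0.0]
wrist_force: [0.5, 1.0, 0.5]
opening: 0.249
grasp_force: 0.1
```

```bash
python3 - <<'E'
from h import *
k,gz=knuck((.5003,-.4247)); o=pose()[3]; print(o["opening"],o["grasp_force"]); gateyaw()
E
```

```text
TCP [ 0.4972 -0.3098  0.1108] psi 1.41 knuckle [ 0.5    -0.4251] gz 0.0198 to pin, tool x,y mm [0.4 0.3] F [0.5 1.  0.5]
0.24896642159399426 0.0705498918352987
scene 34 [ 0.5007 -0.3377  0.101 ] yaw 93.14 -0.197
top 74 [ 0.4919 -0.2555  0.1025] yaw 92.65 -0.19
```

{"method": "apply_moves", "body": {
  "moves": [
    {"jaw":0.5,"offset":[0,0,0],"rot":[0,0,0]},
    {"jaw":0.5,"offset":[0,0,0],"rot":[0,0,0]},
    {"jaw":0.5,"offset":[0,0,-15],"rot":[0,0,0]},
    {"jaw":0.5,"offset":[0,0,-40],"rot":[0,0,0]},
    {"jaw":0.5,"offset":[0,0,-50],"rot":[0,0,0]}
  ]
}}

```text
time_s: 62.4
eef_pos: [0.4967, -0.3094, 0.217]
eef_rot: [-0.001, 0.698, 0.716, 0.0]
wrist_force: [0.6, -0.8, 0.1]
opening: 0.499
grasp_force: 0.0
```

{"method": "apply_moves", "body": {
  "moves": [
    {"jaw":0.5,"offset":[30,-40,-20],"rot":[0,0,0]},
    {"jaw":0.5,"offset":[50,-30,0],"rot":[0,0,0]},
    {"jaw":0.5,"offset":[50,-20,0],"rot":[0,0,0]},
    {"jaw":0.5,"offset":[50,0,0],"rot":[0,0,0]},
    {"jaw":0.5,"offset":[50,0,0],"rot":[0,0,0]}
  ]
}}

```text
time_s: 63.02
eef_pos: [0.4014, -0.0809, 0.2372]
eef_rot: [0.001, 0.699, 0.715, 0.0]
wrist_force: [0.9, -0.7, 0.7]
opening: 0.5
grasp_force: 0.0
```

{"method": "apply_moves", "body": {
  "moves": [
    {"jaw":0.5,"offset":[30,0,0],"rot":[0,0,0]},
    {"jaw":0.5,"offset":[0,0,0],"rot":[0,0,0]},
    {"jaw":0.5,"offset":[0,0,0],"rot":[0,0,0]},
    {"jaw":0.5,"offset":[0,0,0],"rot":[0,0,0]},
    {"jaw":0.5,"offset":[0,0,0],"rot":[0,0,0]}
  ]
}}

```text
time_s: 63.65
eef_pos: [0.4008, -0.0529, 0.2358]
eef_rot: [-0.0, 0.699, 0.715, -0.0]
wrist_force: [-0.8, 0.0, -1.0]
opening: 0.501
grasp_force: 0.0
```

```bash
python3 - <<'E'
from h import *
gateyaw(); look((.5,.72,-.4,.26),.06)
P=cloud("top",ctrl.camera("top")[1]); m=(P[...,2]>.085)&(P[...,2]<.113)&(abs(P[...,0]-.49)<.05)&(P[...,1]<-.15)&(P[...,1]>-.47); q=P[m]
for y in np.arange(-.44,-.17,.03):
    w=q[abs(q[:,1]-y)<.015]; print(round(y,3),len(w),np.round(w.mean(0),4) if len(w) else "")
m=(P[...,2]>.12)&(P[...,2]<.16)&(abs(P[...,0]-.49)<.05)&(P[...,1]<-.25)&(P[...,1]>-.4); print("tab",np.round(P[m].mean(0),4),P[m][:,2].max())
print(ctrl.get_obs()["time_s"],pose()[0])
E
```

```text
scene 31 [ 0.4917 -0.3392  0.1006] yaw 97.31 -0.203
top 126 [ 0.4909 -0.352   0.1054] yaw 99.41 -0.251
top g [0.5922 0.013 ] [1.000e+00 1.044e+03 3.600e+01 3.700e+01]
top g [ 0.5838 -0.3535] [-88. 276.  26.  12.]
top g [ 0.5788 -0.2936] [-87. 283.  26.  12.]
top g [ 0.5774 -0.2398] [-86. 292.  27.  12.]
scene g [0.6069 0.027 ] [-44. 875.  34.  34.]
scene g [ 0.5805 -0.3534] [ 89. 228.  25.  12.]
scene g [ 0.5768 -0.2919] [ 87. 192.  23.  10.]
scene g [ 0.5744 -0.2383] [ 88. 181.  22.  10.]
scene r [0.6589 0.2245] [ 82. 514.  32.  20.]
scene r [0.6513 0.1666] [ 83. 528.  34.  20.]
scene r [0.6449 0.1134] [ 81. 525.  33.  20.]
-0.44 50 [ 0.503  -0.4419  0.0991]
-0.41 37 [ 0.501  -0.412   0.1042]
-0.38 33 [ 0.495  -0.3808  0.1044]
-0.35 27 [ 0.4909 -0.3533  0.1036]
-0.32 0 
-0.29 13 [ 0.4783 -0.2831  0.1032]
-0.26 28 [ 0.4762 -0.2634  0.101 ]
-0.23 0 
-0.2 0 
-0.17 0 
tab [ 0.483  -0.305   0.1371] 0.14456121895215168
63.9 [ 0.4007476  -0.05231818  0.23569846]
```

```bash
cat >> h.py <<'E'
def gy2():
    for n in ("top","scene"):
        P=cloud(n,ctrl.camera(n)[1]); m=(P[...,2]>.115)&(P[...,2]<.15)&(abs(P[...,0]-.48)<.06)&(P[...,1]<-.27)&(P[...,1]>-.36)
        q=P[m]; 
        if len(q)>5:
            c=q.mean(0); print(n,"tab",len(q),np.round(c,4),"yaw from pin",round(np.degrees(np.arctan2(c[1]+.4247,c[0]-.5003)),2))
E
python3 - <<'E'
from h import *
gy2(); gateyaw(); gy2()
plan([(.483-.045,-.312,.24,8,0),(.483-.045,-.312,.115,8,0,2,30)])
E
```

```text
top tab 76 [ 0.4828 -0.3039  0.1364] yaw from pin 98.24
scene tab 104 [ 0.4847 -0.3041  0.1311] yaw from pin 97.35
scene 36 [ 0.4927 -0.3508  0.1006] yaw 98.16 -0.235
top 129 [ 0.4911 -0.3534  0.1057] yaw 99.64 -0.25
top tab 77 [ 0.4827 -0.3037  0.1362] yaw from pin 98.28
scene tab 105 [ 0.4853 -0.3035  0.1314] yaw from pin 97.07
from [ 0.4008 -0.0521  0.2358] 1.4 tilt [-0. -0.]
0 [-43, 5, -1] -1 | 0 [-44, 4, -1] -1 | 0 [-44, 4, -1] -1 | 0 [-44, 3, 0] -1 | 0 [-43, 2, -1] -1
0 [-44, 1, 0] -2 | 0 [0, 0, 25] 0 | 0 [0, 0, 25] 0 | 0 [0, 0, 25] 0 | 0 [0, 0, 25] 0
0 [0, 0, 25] 0 | 0 [0, 0, 0] 0 | 0 [0, 0, 0] 0 | 0 [0, 0, 0] 0 | 0 [0, 0, 0] 0
end [ 0.4377 -0.3123  0.1148] 8.4
```

{"method": "apply_moves", "body": {
  "moves": [
    {"jaw":0,"offset":[-43,5,-1],"rot":[0,0,-1]},
    {"jaw":0,"offset":[-44,4,-1],"rot":[0,0,-1]},
    {"jaw":0,"offset":[-44,4,-1],"rot":[0,0,-1]},
    {"jaw":0,"offset":[-44,3,0],"rot":[0,0,-1]},
    {"jaw":0,"offset":[-43,2,-1],"rot":[0,0,-1]}
  ]
}}

```text
time_s: 64.82
eef_pos: [0.4318, -0.2702, 0.2397]
eef_rot: [-0.0, 0.666, 0.746, 0.0]
wrist_force: [0.8, 1.3, -0.0]
opening: 0.002
grasp_force: 0.0
```

{"method": "apply_moves", "body": {
  "moves": [
    {"jaw":0,"offset":[-44,1,0],"rot":[0,0,0]},
    {"jaw":0,"offset":[0,0,25],"rot":[0,0,0]},
    {"jaw":0,"offset":[0,0,25],"rot":[0,0,0]},
    {"jaw":0,"offset":[0,0,25],"rot":[0,0,0]},
    {"jaw":0,"offset":[0,0,25],"rot":[0,0,0]}
  ]
}}

```text
time_s: 65.45
eef_pos: [0.4376, -0.3123, 0.1389]
eef_rot: [-0.0, 0.666, 0.746, 0.0]
wrist_force: [0.1, -0.3, 0.9]
opening: -0.003
grasp_force: 0.0
```

{"method": "apply_moves", "body": {
  "moves": [
    {"jaw":0,"offset":[0,0,20],"rot":[0,0,0]},
    {"jaw":0,"offset":[0,0,0],"rot":[0,0,0]},
    {"jaw":0,"offset":[0,4,0],"rot":[0,0,0]},
    {"jaw":0,"offset":[0,4,0],"rot":[0,0,0]},
    {"jaw":0,"offset":[0,4,0],"rot":[0,0,0]}
  ]
}}

```text
time_s: 66.08
eef_pos: [0.4503, -0.3113, 0.1207]
eef_rot: [0.001, 0.666, 0.746, -0.0]
wrist_force: [0.5, 0.3, -0.2]
opening: -0.004
grasp_force: 0.0
```

```bash
python3 - <<'E'
from h import *
p,psi,m,o=pose(); print(p,psi,o["wrist_force"],o["opening"]); gy2(); gateyaw()
E
```

```text
[ 0.45032939 -0.31131601  0.12066333] 6.42197732685968 [ 0.48594477  0.33874915 -0.21495073] -0.00398639643784941
top tab 41 [ 0.4811 -0.2922  0.1343] yaw from pin 98.24
scene tab 148 [ 0.4764 -0.3043  0.134 ] yaw from pin 101.25
scene 31 [ 0.4911 -0.3411  0.1011] yaw 98.3 -0.19
top 83 [ 0.473  -0.2425  0.1017] yaw 98.81 -0.193
```

{"method": "apply_moves", "body": {
  "moves": [
    {"jaw":0,"offset":[0,3,0],"rot":[0,0,0]},
    {"jaw":0,"offset":[0,3,0],"rot":[0,0,0]},
    {"jaw":0,"offset":[0,2,0],"rot":[0,0,0]},
    {"jaw":0,"offset":[0,2,0],"rot":[0,0,0]},
    {"jaw":0,"offset":[0,2,0],"rot":[0,0,0]}
  ]
}}

```text
time_s: 66.9
eef_pos: [0.4616, -0.3096, 0.1197]
eef_rot: [-0.0, 0.666, 0.746, -0.0]
wrist_force: [0.2, 0.2, 0.2]
opening: -0.001
grasp_force: 0.0
```

{"method": "apply_moves", "body": {
  "moves": [
    {"jaw":0,"offset":[0,2,0],"rot":[0,0,0]},
    {"jaw":0,"offset":[0,1,0],"rot":[0,0,0]},
    {"jaw":0,"offset":[0,0.5,0],"rot":[0,0,0]},
    {"jaw":0,"offset":[0,0,0],"rot":[0,0,0]},
    {"jaw":0,"offset":[0,0,0],"rot":[0,0,0]}
  ]
}}

```text
time_s: 67.53
eef_pos: [0.4649, -0.3092, 0.1198]
eef_rot: [-0.0, 0.666, 0.746, -0.0]
wrist_force: [0.1, 1.2, 0.4]
opening: 0.0
grasp_force: 0.1
```

```bash
python3 - <<'E'
from h import *
p,psi,m,o=pose(); print(p,psi,o["wrist_force"],o["opening"]); gateyaw(); gateyaw()
E
```

```text
[ 0.46491824 -0.30924266  0.11978545] 6.407161144091789 [0.10302196 1.21827876 0.35764187] 0.0004560250841313294
scene 36 [ 0.495  -0.3463  0.1006] yaw 95.81 -0.234
top 82 [ 0.4794 -0.2423  0.1016] yaw 98.18 -0.193
scene 30 [ 0.4956 -0.352   0.1009] yaw 96.18 -0.244
top 78 [ 0.479  -0.2417  0.1019] yaw 98.1 -0.193
```

{"method": "apply_moves", "body": {
  "moves": [
    {"jaw":0,"offset":[0,1,0],"rot":[0,0,0]},
    {"jaw":0,"offset":[0,1,0],"rot":[0,0,0]},
    {"jaw":0,"offset":[0,1,0],"rot":[0,0,0]},
    {"jaw":0,"offset":[0,1,0],"rot":[0,0,0]},
    {"jaw":0,"offset":[0,1,0],"rot":[0,0,0]}
  ]
}}

```text
time_s: 68.35
eef_pos: [0.47, -0.3087, 0.1198]
eef_rot: [0.0, 0.666, 0.746, -0.0]
wrist_force: [0.7, 0.4, 0.9]
opening: 0.002
grasp_force: 0.1
```

{"method": "apply_moves", "body": {
  "moves": [
    {"jaw":0,"offset":[0,0.5,0],"rot":[0,0,0]},
    {"jaw":0,"offset":[0,0.5,0],"rot":[0,0,0]},
    {"jaw":0,"offset":[0,0.5,0],"rot":[0,0,0]},
    {"jaw":0,"offset":[0,0,0],"rot":[0,0,0]},
    {"jaw":0,"offset":[0,0,0],"rot":[0,0,0]}
  ]
}}

```text
time_s: 68.97
eef_pos: [0.4714, -0.3085, 0.1198]
eef_rot: [0.0, 0.666, 0.746, 0.0]
wrist_force: [0.1, 0.4, 0.2]
opening: -0.004
grasp_force: 0.1
```

```bash
cat >> h.py <<'E'
def gy3():
    P=cloud("top",ctrl.camera("top")[1]); out=[]
    for a,b in ((-.29,-.19),(-.40,-.34)):
        m=(P[...,2]>.097)&(P[...,2]<.11)&(abs(P[...,0]-.48)<.03)&(P[...,1]<b)&(P[...,1]>a); q=P[m]
        if len(q)>3: c=q.mean(0); out.append((len(q),np.round(c,4).tolist(),round(np.degrees(np.arctan2(c[1]+.4247,c[0]-.5013)),2)))
    print("gate yaw via pin",out)
E
python3 - <<'E'
from h import *
p,psi,m,o=pose(); print(p,psi,o["wrist_force"],o["opening"]); gy3(); gateyaw()
E
```

```text
[ 0.47142689 -0.30852864  0.11980389] 6.41011457207217 [0.06452852 0.41342529 0.22335044] -0.0037889007559519282
gate yaw via pin [(82, [0.4886, -0.2392, 0.102], np.float64(93.92))]
scene 28 [ 0.4987 -0.3386  0.1012] yaw 92.44 -0.199
top 77 [ 0.4887 -0.2415  0.1022] yaw 96.76 -0.19
```

{"method": "apply_moves", "body": {
  "moves": [
    {"jaw":0,"offset":[0,0.5,0],"rot":[0,0,0]},
    {"jaw":0,"offset":[0,0.5,0],"rot":[0,0,0]},
    {"jaw":0,"offset":[0,0.5,0],"rot":[0,0,0]},
    {"jaw":0,"offset":[0,0,0],"rot":[0,0,0]},
    {"jaw":0,"offset":[0,0,0],"rot":[0,0,0]}
  ]
}}

```text
time_s: 69.75
eef_pos: [0.4729, -0.3083, 0.1198]
eef_rot: [-0.0, 0.666, 0.746, 0.0]
wrist_force: [-1.0, 0.0, 0.3]
opening: 0.002
grasp_force: 0.1
```

```bash
python3 - <<'E'
from h import *
p,psi,m,o=pose(); print(p,psi,o["wrist_force"],o["opening"]); gy3()
E
```

```text
[ 0.47291656 -0.30832907  0.11977615] 6.4104150115691905 [-0.96284258  0.03503369  0.34179562] 0.00244326690488486
gate yaw via pin [(82, [0.4907, -0.24, 0.1018], np.float64(93.29))]
```

{"method": "apply_moves", "body": {
  "moves": [
    {"jaw":0,"offset":[0,-1,0],"rot":[0,0,0]},
    {"jaw":0,"offset":[0,-3,0],"rot":[0,0,0]},
    {"jaw":0,"offset":[0,-8,0],"rot":[0,0,0]},
    {"jaw":0,"offset":[0,-20,0],"rot":[0,0,0]},
    {"jaw":0,"offset":[0,0,0],"rot":[0,0,0]}
  ]
}}

```text
time_s: 70.42
eef_pos: [0.4399, -0.3119, 0.1196]
eef_rot: [-0.0, 0.667, 0.745, -0.0]
wrist_force: [0.8, 0.5, -0.5]
opening: 0.002
grasp_force: 0.0
```

```bash
python3 - <<'E'
from h import *
p,psi,m,o=pose(); print(p,psi); gy3(); gy3()
E
```

```text
[ 0.43994821 -0.3119099   0.11964902] 6.337240041421051
gate yaw via pin [(86, [0.4689, -0.2403, 0.101], np.float64(99.96))]
gate yaw via pin [(80, [0.468, -0.2433, 0.1014], np.float64(100.41))]
```

```bash
python3 - <<'E'
from h import *
gy3(); gy2()
for n in ("top",):
    P=cloud(n,ctrl.camera(n)[1]); m=(P[...,2]>.06)&(abs(P[...,0]-.47)<.05)&(P[...,1]<-.17)&(P[...,1]>-.44); q=P[m]
    for y in np.arange(-.43,-.17,.02):
        w=q[abs(q[:,1]-y)<.01]; print(round(y,3),len(w),np.round(w.mean(0),4) if len(w) else "",np.round(w[:,2].max(),3) if len(w) else "")
E
```

```text
gate yaw via pin [(83, [0.4661, -0.2436, 0.1011], np.float64(100.98))]
top tab 42 [ 0.4755 -0.295   0.1362] yaw from pin 100.82
scene tab 151 [ 0.47   -0.3051  0.1329] yaw from pin 104.21
-0.43 0  
-0.41 0  
-0.39 0  
-0.37 33 [ 0.4296 -0.3679  0.4702] 0.48
-0.35 77 [ 0.4352 -0.349   0.475 ] 0.483
-0.33 155 [ 0.4447 -0.3293  0.4779] 0.485
-0.31 280 [ 0.4597 -0.3087  0.4387] 0.485
-0.29 426 [ 0.4596 -0.2893  0.4123] 0.492
-0.27 345 [ 0.4544 -0.272   0.432 ] 0.501
-0.25 162 [ 0.4627 -0.2501  0.4218] 0.517
-0.23 155 [ 0.4452 -0.2298  0.4389] 0.528
-0.21 118 [ 0.4349 -0.2106  0.4217] 0.534
-0.19 21 [ 0.4519 -0.1973  0.2046] 0.535
```

{"method": "apply_moves", "body": {
  "moves": [
    {"jaw":0,"offset":[0,-10,0],"rot":[0,0,0]},
    {"jaw":0,"offset":[0,-10,0],"rot":[0,0,0]},
    {"jaw":0,"offset":[0,0,0],"rot":[0,0,0]},
    {"jaw":0,"offset":[0,0,0],"rot":[0,0,0]},
    {"jaw":0,"offset":[0,0,0],"rot":[0,0,0]}
  ]
}}

```text
time_s: 71.35
eef_pos: [0.4214, -0.3142, 0.1199]
eef_rot: [0.0, 0.666, 0.746, 0.0]
wrist_force: [0.9, 0.2, 0.4]
opening: 0.0
grasp_force: 0.0
```

```bash
python3 - <<'E'
from h import *
gy3(); gy2()
E
```

```text
gate yaw via pin [(79, [0.4633, -0.2425, 0.1011], np.float64(101.77))]
top tab 49 [ 0.4749 -0.2968  0.1356] yaw from pin 101.23
scene tab 143 [ 0.4667 -0.306   0.1329] yaw from pin 105.79
```

{"method": "apply_moves", "body": {
  "moves": [
    {"jaw":0,"offset":[0,6,0],"rot":[0,0,0]},
    {"jaw":0,"offset":[0,6,0],"rot":[0,0,0]},
    {"jaw":0,"offset":[0,6,0],"rot":[0,0,0]},
    {"jaw":0,"offset":[0,6,0],"rot":[0,0,0]},
    {"jaw":0,"offset":[0,4,0],"rot":[0,0,0]}
  ]
}}

```text
time_s: 72.12
eef_pos: [0.4495, -0.311, 0.1198]
eef_rot: [0.0, 0.666, 0.746, -0.0]
wrist_force: [0.5, 0.4, -0.8]
opening: 0.001
grasp_force: 0.0
```

{"method": "apply_moves", "body": {
  "moves": [
    {"jaw":0,"offset":[0,2,0],"rot":[0,0,0]},
    {"jaw":0,"offset":[0,2,0],"rot":[0,0,0]},
    {"jaw":0,"offset":[0,2,0],"rot":[0,0,0]},
    {"jaw":0,"offset":[0,2,0],"rot":[0,0,0]},
    {"jaw":0,"offset":[0,2,0],"rot":[0,0,0]}
  ]
}}

```text
time_s: 72.75
eef_pos: [0.4591, -0.3099, 0.1198]
eef_rot: [-0.0, 0.666, 0.746, 0.0]
wrist_force: [0.1, -1.2, 0.1]
opening: -0.004
grasp_force: 0.1
```

{"method": "apply_moves", "body": {
  "moves": [
    {"jaw":0,"offset":[0,2,0],"rot":[0,0,0]},
    {"jaw":0,"offset":[0,2,0],"rot":[0,0,0]},
    {"jaw":0,"offset":[0,1,0],"rot":[0,0,0]},
    {"jaw":0,"offset":[0,1,0],"rot":[0,0,0]},
    {"jaw":0,"offset":[0,0.5,0],"rot":[0,0,0]}
  ]
}}

```text
time_s: 73.38
eef_pos: [0.4655, -0.3092, 0.1198]
eef_rot: [0.0, 0.666, 0.746, -0.0]
wrist_force: [-1.2, -0.6, 0.2]
opening: 0.001
grasp_force: 0.1
```

```bash
python3 - <<'E'
from h import *
p,psi,m,o=pose(); print(p,psi,o["wrist_force"]); gy3(); gy3()
E
```

```text
[ 0.46550701 -0.3091802   0.11979476] 6.4133813155155 [-1.15050612 -0.62857815  0.23447585]
gate yaw via pin [(83, [0.4803, -0.2427, 0.1016], np.float64(96.58))]
gate yaw via pin [(79, [0.4806, -0.244, 0.102], np.float64(96.52))]
```

{"method": "apply_moves", "body": {
  "moves": [
    {"jaw":0,"offset":[0,1,0],"rot":[0,0,0]},
    {"jaw":0,"offset":[0,1,0],"rot":[0,0,0]},
    {"jaw":0,"offset":[0,0.5,0],"rot":[0,0,0]},
    {"jaw":0,"offset":[0,0.5,0],"rot":[0,0,0]},
    {"jaw":0,"offset":[0,0.5,0],"rot":[0,0,0]}
  ]
}}

```text
time_s: 74.1
eef_pos: [0.469, -0.3088, 0.1198]
eef_rot: [-0.0, 0.666, 0.746, -0.0]
wrist_force: [-0.4, 1.0, 0.7]
opening: 0.002
grasp_force: 0.1
```

{"method": "apply_moves", "body": {
  "moves": [
    {"jaw":0,"offset":[0,0.5,0],"rot":[0,0,0]},
    {"jaw":0,"offset":[0,0.5,0],"rot":[0,0,0]},
    {"jaw":0,"offset":[0,0.2,0],"rot":[0,0,0]},
    {"jaw":0,"offset":[0,0,0],"rot":[0,0,0]},
    {"jaw":0,"offset":[0,0,0],"rot":[0,0,0]}
  ]
}}

```text
time_s: 74.72
eef_pos: [0.4701, -0.3087, 0.1198]
eef_rot: [-0.0, 0.666, 0.746, -0.0]
wrist_force: [-0.9, -0.4, -0.4]
opening: -0.001
grasp_force: 0.1
```

```bash
python3 - <<'E'
from h import *
p,psi,m,o=pose(); print(p,psi,o["wrist_force"]); gy3(); gy3()
E
```

```text
[ 0.47010336 -0.30866077  0.11979795] 6.410556377983715 [-0.94458941 -0.35775861 -0.37612192]
gate yaw via pin [(78, [0.4867, -0.2433, 0.1022], np.float64(94.61))]
gate yaw via pin [(82, [0.4867, -0.2433, 0.102], np.float64(94.59))]
```

{"method": "apply_moves", "body": {
  "moves": [
    {"jaw":0,"offset":[0,-0.2,0],"rot":[0,0,0]},
    {"jaw":0,"offset":[0,-0.3,0],"rot":[0,0,0]},
    {"jaw":0,"offset":[0,-0.5,0],"rot":[0,0,0]},
    {"jaw":0,"offset":[0,-1,0],"rot":[0,0,0]},
    {"jaw":0,"offset":[0,-2,0],"rot":[0,0,0]}
  ]
}}

```text
time_s: 75.45
eef_pos: [0.4661, -0.3091, 0.1198]
eef_rot: [-0.0, 0.666, 0.746, 0.0]
wrist_force: [-0.0, 0.1, -0.8]
opening: -0.0
grasp_force: 0.0
```

```bash
python3 - <<'E'
from h import *
p,psi,m,o=pose(); print(p,psi,o["wrist_force"]); gy3(); gy3()
E
```

```text
[ 0.46607046 -0.30908454  0.119776  ] 6.416918869127832 [-0.00522203  0.11516391 -0.79083641]
gate yaw via pin [(79, [0.4816, -0.2413, 0.1018], np.float64(96.13))]
gate yaw via pin [(82, [0.4807, -0.2414, 0.1014], np.float64(96.42))]
```

{"method": "apply_moves", "body": {
  "moves": [
    {"jaw":0,"offset":[0,-15,0],"rot":[0,0,0]},
    {"jaw":0,"offset":[0,-15,0],"rot":[0,0,0]},
    {"jaw":0,"offset":[0,-15,0],"rot":[0,0,0]},
    {"jaw":0,"offset":[0,0,0],"rot":[0,0,0]},
    {"jaw":0,"offset":[0,0,0],"rot":[0,0,0]}
  ]
}}

```text
time_s: 76.18
eef_pos: [0.4215, -0.3144, 0.1201]
eef_rot: [0.0, 0.667, 0.745, 0.0]
wrist_force: [-0.8, -0.6, -0.2]
opening: 0.002
grasp_force: 0.0
```

```bash
cat >> h.py <<'E'
def toe():
    "panel top edge line: height along y, from top cam; needs clear view"
    P=cloud("scene",ctrl.camera("scene")[1]); m=(abs(P[...,0]-.48)<.06)&(P[...,1]<-.17)&(P[...,1]>-.44)&(P[...,2]>.08)&(P[...,2]<.15); q=P[m]
    for y in np.arange(-.43,-.18,.03):
        w=q[abs(q[:,1]-y)<.01]
        if len(w): print("  y",round(y,2),"zmax",np.round(w[:,2].max()*1000,1),"x there",np.round(w[w[:,2].argmax(),0],4))
E
python3 - <<'E'
from h import *
gy3(); gy3(); toe(); gy3()
E
```

```text
gate yaw via pin [(85, [0.4739, -0.2422, 0.1016], np.float64(98.53))]
gate yaw via pin [(90, [0.4736, -0.2399, 0.1014], np.float64(98.52))]
  y -0.43 zmax 110.1 x there 0.5032
  y -0.4 zmax 110.1 x there 0.4962
  y -0.37 zmax 112.9 x there 0.4921
  y -0.34 zmax 140.1 x there 0.491
  y -0.31 zmax 149.5 x there 0.4321
  y -0.28 zmax 142.9 x there 0.4763
  y -0.25 zmax 106.4 x there 0.4747
  y -0.22 zmax 104.6 x there 0.4665
  y -0.19 zmax 101.8 x there 0.466
gate yaw via pin [(83, [0.4742, -0.2425, 0.1014], np.float64(98.45))]
```

{"method": "apply_moves", "body": {
  "moves": [
    {"jaw":0,"offset":[0,0,0],"rot":[0,0,0]},
    {"jaw":0,"offset":[0,0,0],"rot":[0,0,0]},
    {"jaw":0,"offset":[0,0,0],"rot":[0,0,0]},
    {"jaw":0,"offset":[0,0,0],"rot":[0,0,0]},
    {"jaw":0,"offset":[0,0,0],"rot":[0,0,0]}
  ]
}}

```text
time_s: 77.0
eef_pos: [0.4214, -0.3141, 0.1198]
eef_rot: [0.0, 0.666, 0.746, -0.0]
wrist_force: [-0.4, -0.6, 0.4]
opening: -0.005
grasp_force: 0.0
```

```bash
python3 - <<'E'
from h import *
gy3(); gy3()
E
```

```text
gate yaw via pin [(85, [0.474, -0.2426, 0.1009], np.float64(98.52))]
gate yaw via pin [(83, [0.4739, -0.2427, 0.1012], np.float64(98.57))]
```

```bash
python3 - <<'E'
from h import *
plan([(.4214,-.3141,.2,None,.5,0),(.4833,-.3107,.2,8.5,.5,2,30),(.4833,-.3107,.1108,8.5,.5,1,30)],vmax=42)
E
```

```text
from [ 0.4214 -0.3141  0.1198] 6.4 tilt [0. 0.]
0.5 [0, 0, -40] 0 | 0.5 [0, 0, -40] 0 | 0.5 [-1, 21, 0] -1 | 0.5 [-2, 20, 0] -1 | 0.5 [-2, 21, 0] 0
0.5 [0, 0, 0] 0 | 0.5 [0, 0, 0] 0 | 0.5 [0, 0, 30] 0 | 0.5 [0, 0, 29] 0 | 0.5 [0, 0, 30] 0
0.5 [0, 0, 0] 0 | 0.5 [0, 0, 0] 0 | 0.5 [0, 0, 0] 0 | 0.5 [0, 0, 0] 0 | 0.5 [0, 0, 0] 0
end [ 0.4836 -0.3111  0.1108] 8.4
```

{"method": "apply_moves", "body": {
  "moves": [
    {"jaw":0,"offset":[0,0,-40],"rot":[0,0,0]},
    {"jaw":0.5,"offset":[0,0,-40],"rot":[0,0,0]},
    {"jaw":0.5,"offset":[-1,21,0],"rot":[0,0,-1]},
    {"jaw":0.5,"offset":[-2,20,0],"rot":[0,0,-1]},
    {"jaw":0.5,"offset":[-2,21,0],"rot":[0,0,0]}
  ]
}}

```text
time_s: 77.72
eef_pos: [0.4842, -0.3111, 0.2]
eef_rot: [0.0, 0.653, 0.757, -0.0]
wrist_force: [-0.1, 0.2, 0.4]
opening: 0.498
grasp_force: 0.0
```

{"method": "apply_moves", "body": {
  "moves": [
    {"jaw":0.5,"offset":[0,0,0],"rot":[0,0,0]},
    {"jaw":0.5,"offset":[0,0,0],"rot":[0,0,0]},
    {"jaw":0.5,"offset":[0,0,30],"rot":[0,0,0]},
    {"jaw":0.5,"offset":[0,0,29],"rot":[0,0,0]},
    {"jaw":0.5,"offset":[0,0,30],"rot":[0,0,0]}
  ]
}}

```text
time_s: 78.35
eef_pos: [0.4828, -0.3113, 0.1102]
eef_rot: [0.0, 0.654, 0.757, -0.0]
wrist_force: [0.6, 0.8, 0.5]
opening: 0.5
grasp_force: 0.0
```

{"method": "apply_moves", "body": {
  "moves": [
    {"jaw":0.5,"offset":[0,0,0],"rot":[0,0,0]},
    {"jaw":0.5,"offset":[0,0,0],"rot":[0,0,0]},
    {"jaw":0.3,"offset":[0,0,0],"rot":[0,0,0]},
    {"jaw":0.25,"offset":[0,0,0],"rot":[0,0,0]},
    {"jaw":0.25,"offset":[0,0,0],"rot":[0,0,0]}
  ]
}}

```text
time_s: 78.97
eef_pos: [0.4838, -0.3113, 0.1114]
eef_rot: [0.0, 0.653, 0.757, -0.0]
wrist_force: [-0.4, 0.1, -0.4]
opening: 0.251
grasp_force: 0.0
```

```bash
python3 - <<'E'
from h import *
knuck((.5003,-.4247)); print(pose()[3]["opening"]); gy3()
E
```

```text
TCP [ 0.4838 -0.3113  0.1114] psi 8.42 knuckle [ 0.5007 -0.4254] gz 0.0204 to pin, tool x,y mm [ 0.7 -0.3] F [-0.4  0.1 -0.4]
0.2510074524890807
gate yaw via pin [(75, [0.4729, -0.2338, 0.1009], np.float64(98.47))]
```

{"method": "apply_moves", "body": {
  "moves": [
    {"jaw":0.2,"offset":[0,0,0],"rot":[0,0,0]},
    {"jaw":0.1,"offset":[0,0,0],"rot":[0,0,0]},
    {"jaw":0,"offset":[0,0,0],"rot":[0,0,0]},
    {"jaw":0,"offset":[0,0,0],"rot":[0,0,0]},
    {"jaw":0,"offset":[0,0,0],"rot":[0,0,0]}
  ]
}}

```text
time_s: 79.65
eef_pos: [0.4835, -0.311, 0.1108]
eef_rot: [-0.0, 0.653, 0.757, 0.0]
wrist_force: [-2.2, 1.9, 2.2]
opening: 0.152
grasp_force: 59.9
```

{"method": "apply_moves", "body": {
  "moves": [
    {"jaw":0,"offset":[0,0,-1],"rot":[0,0.5,0]},
    {"jaw":0,"offset":[0,0,-1],"rot":[0,0.5,0]},
    {"jaw":0,"offset":[0,0,-1],"rot":[0,0.5,0]},
    {"jaw":0,"offset":[0,0,0],"rot":[0,0,0]},
    {"jaw":0,"offset":[0,0,0],"rot":[0,0,0]}
  ]
}}

```text
time_s: 80.28
eef_pos: [0.4836, -0.3113, 0.1137]
eef_rot: [-0.01, 0.653, 0.757, 0.008]
wrist_force: [-0.2, -1.8, -1.6]
opening: 0.151
grasp_force: 59.4
```

```bash
python3 - <<'E'
from h import *
knuck((.5003,-.4247)); p,psi,m,o=pose(); print(o["opening"],m[:,2],o["torque"]); gy3(); toe()
E
```

```text
TCP [ 0.4836 -0.3113  0.1137] psi 8.41 knuckle [ 0.5004 -0.4254] gz 0.0227 to pin, tool x,y mm [ 0.7 -0. ] F [-0.2 -1.8 -1.6]
0.15097533458144602 [-0.00377076  0.02556168 -0.99966614] [-0.32451813 -0.0667672   0.03134852]
gate yaw via pin [(89, [0.4752, -0.2372, 0.1048], np.float64(97.94))]
  y -0.43 zmax 111.2 x there 0.5046
  y -0.4 zmax 112.9 x there 0.5021
  y -0.37 zmax 112.9 x there 0.4974
  y -0.34 zmax 116.2 x there 0.4922
  y -0.31 zmax 149.8 x there 0.5038
  y -0.28 zmax 147.4 x there 0.4793
  y -0.25 zmax 110.8 x there 0.4778
  y -0.22 zmax 109.2 x there 0.4696
  y -0.19 zmax 109.0 x there 0.4676
```

{"method": "apply_moves", "body": {
  "moves": [
    {"jaw":0,"offset":[0,2,0],"rot":[0,0,1]},
    {"jaw":0,"offset":[-0.1,3,0],"rot":[0,0,1.5]},
    {"jaw":0,"offset":[0,2,0],"rot":[0,0,1]},
    {"jaw":0,"offset":[0,2,0],"rot":[0,0,1]},
    {"jaw":0,"offset":[0,0,0],"rot":[0,0,0]}
  ]
}}

```text
time_s: 81.0
eef_pos: [0.4927, -0.3104, 0.1138]
eef_rot: [-0.01, 0.683, 0.731, 0.008]
wrist_force: [0.2, -3.3, -4.2]
opening: 0.154
grasp_force: 59.2
```

{"method": "apply_moves", "body": {
  "moves": [
    {"jaw":0,"offset":[0,1,0],"rot":[0,0,0.5]},
    {"jaw":0,"offset":[0,0,0],"rot":[0,0,0]},
    {"jaw":0,"offset":[0,0,0],"rot":[0,0,0]},
    {"jaw":0,"offset":[0,0,0],"rot":[0,0,0]},
    {"jaw":0,"offset":[0,0,0],"rot":[0,0,0]}
  ]
}}

```text
time_s: 81.62
eef_pos: [0.4936, -0.3103, 0.1139]
eef_rot: [-0.01, 0.686, 0.728, 0.008]
wrist_force: [1.0, -4.7, -4.3]
opening: 0.153
grasp_force: 59.1
```

```bash
python3 - <<'E'
from h import *
knuck((.5003,-.4247)); p,psi,m,o=pose(); print(o["opening"],m[:,2],o["torque"]); gy3(); gy3(); gateyaw()
E
```

```text
TCP [ 0.4936 -0.3103  0.1139] psi 3.41 knuckle [ 0.5004 -0.4254] gz 0.0229 to pin, tool x,y mm [ 0.7 -0.1] F [ 1.  -4.7 -4.3]
0.1533819316918213 [-0.00360948  0.02550458 -0.99966819] [-0.76340492 -0.15867301  0.04434406]
gate yaw via pin [(76, [0.4906, -0.2385, 0.105], np.float64(93.28))]
gate yaw via pin [(80, [0.4907, -0.2383, 0.1051], np.float64(93.25))]
scene 58 [ 0.4982 -0.311   0.101 ] yaw 93.4 -0.202
top 84 [ 0.4908 -0.2399  0.1051] yaw 95.61 -0.189
```

{"method": "apply_moves", "body": {
  "moves": [
    {"jaw":0,"offset":[-0.5,0,0.5],"rot":[0,0,0]},
    {"jaw":0,"offset":[0,0,0],"rot":[0,0,0]},
    {"jaw":0,"offset":[-0.3,0,0.3],"rot":[0,0,0]},
    {"jaw":0,"offset":[0,0,0],"rot":[0,0,0]},
    {"jaw":0,"offset":[0,0,0],"rot":[0,0,0]}
  ]
}}

```text
time_s: 82.45
eef_pos: [0.4937, -0.3103, 0.1132]
eef_rot: [-0.011, 0.686, 0.728, 0.008]
wrist_force: [0.0, 2.8, 4.1]
opening: 0.151
grasp_force: 60.1
```

```bash
python3 - <<'E'
from h import *
knuck((.5003,-.4247)); p,psi,m,o=pose(); print(o["opening"],m[:,2],o["torque"])
E
```

```text
TCP [ 0.4937 -0.3103  0.1132] psi 3.43 knuckle [ 0.5006 -0.4254] gz 0.0222 to pin, tool x,y mm [ 0.7 -0.2] F [0.  2.8 4.1]
0.15083854212437062 [-0.0038185   0.02662615 -0.99963817] [ 0.11776806  0.0609401  -0.05020284]
```

{"method": "apply_moves", "body": {
  "moves": [
    {"jaw":0,"offset":[0.2,0,-0.3],"rot":[0,0,0]},
    {"jaw":0,"offset":[0,0,0],"rot":[0,0,0]},
    {"jaw":0.17,"offset":[0,0,0],"rot":[0,0,0]},
    {"jaw":0.19,"offset":[0,0,0],"rot":[0,0,0]},
    {"jaw":0.21,"offset":[0,0,0],"rot":[0,0,0]}
  ]
}}

```text
time_s: 83.08
eef_pos: [0.4934, -0.3108, 0.113]
eef_rot: [-0.01, 0.686, 0.728, 0.008]
wrist_force: [0.3, 0.8, 0.5]
opening: 0.205
grasp_force: 0.0
```

{"method": "apply_moves", "body": {
  "moves": [
    {"jaw":0.23,"offset":[0,0,0],"rot":[0,0,0]},
    {"jaw":0.26,"offset":[0,0,0],"rot":[0,0,0]},
    {"jaw":0.3,"offset":[0,0,0],"rot":[0,0,0]},
    {"jaw":0.35,"offset":[0,0,0],"rot":[0,0,0]},
    {"jaw":0.4,"offset":[0,0,0],"rot":[0,0,0]}
  ]
}}

```text
time_s: 83.7
eef_pos: [0.4936, -0.3107, 0.1133]
eef_rot: [-0.01, 0.686, 0.728, 0.008]
wrist_force: [0.1, -0.1, 0.2]
opening: 0.402
grasp_force: 0.0
```

```bash
python3 - <<'E'
from h import *
knuck((.5003,-.4247)); p,psi,m,o=pose(); print(o["opening"],o["grasp_force"]); gy3(); gy3(); gateyaw()
E
```

```text
TCP [ 0.4936 -0.3107  0.1133] psi 3.42 knuckle [ 0.5004 -0.4258] gz 0.0223 to pin, tool x,y mm [ 1.1 -0.1] F [ 0.1 -0.1  0.2]
0.4016933671768233 0.0
gate yaw via pin [(71, [0.4918, -0.2434, 0.1009], np.float64(92.99))]
gate yaw via pin [(69, [0.4917, -0.2419, 0.1009], np.float64(93.01))]
scene 28 [ 0.5006 -0.3425  0.1011] yaw 92.34 -0.249
top 68 [ 0.4921 -0.244   0.1015] yaw 96.54 -0.19
```

{"method": "apply_moves", "body": {
  "moves": [
    {"jaw":0.5,"offset":[0,0,0],"rot":[0,0,0]},
    {"jaw":0.5,"offset":[0,0,-15],"rot":[0,0,0]},
    {"jaw":0.5,"offset":[0,0,-40],"rot":[0,0,0]},
    {"jaw":0.5,"offset":[0,0,-50],"rot":[0,0,0]},
    {"jaw":0.5,"offset":[0,0,-20],"rot":[0,-1.5,0]}
  ]
}}

```text
time_s: 84.52
eef_pos: [0.4953, -0.3156, 0.243]
eef_rot: [0.003, 0.686, 0.728, -0.001]
wrist_force: [-0.7, -0.1, -0.3]
opening: 0.494
grasp_force: 0.0
```

{"method": "apply_moves", "body": {
  "moves": [
    {"jaw":0.5,"offset":[30,-40,-5],"rot":[0,0,0]},
    {"jaw":0.5,"offset":[50,-30,0],"rot":[0,0,0]},
    {"jaw":0.5,"offset":[50,-20,0],"rot":[0,0,0]},
    {"jaw":0.5,"offset":[50,0,0],"rot":[0,0,0]},
    {"jaw":0.5,"offset":[50,0,0],"rot":[0,0,0]}
  ]
}}

```text
time_s: 85.15
eef_pos: [0.3898, -0.0882, 0.2435]
eef_rot: [-0.0, 0.686, 0.728, -0.001]
wrist_force: [0.2, -0.1, -0.0]
opening: 0.501
grasp_force: 0.0
```

{"method": "apply_moves", "body": {
  "moves": [
    {"jaw":0.5,"offset":[40,0,0],"rot":[0,0,0]},
    {"jaw":0.5,"offset":[0,0,0],"rot":[0,0,0]},
    {"jaw":0.5,"offset":[0,0,0],"rot":[0,0,0]},
    {"jaw":0.5,"offset":[0,0,0],"rot":[0,0,0]},
    {"jaw":0.5,"offset":[0,0,0],"rot":[0,0,0]}
  ]
}}

```text
time_s: 85.78
eef_pos: [0.3881, -0.0506, 0.2433]
eef_rot: [-0.001, 0.686, 0.727, -0.001]
wrist_force: [-0.4, 0.5, 0.4]
opening: 0.501
grasp_force: 0.0
```

```bash
python3 - <<'E'
from h import *
gy3(); gy2(); toe(); look((.5,.72,-.4,.26),.06); gy3(); print(pose()[0])
P=cloud("scene",ctrl.camera("scene")[1])
for y in (-.24,-.294,-.352):
    m=(abs(P[...,0]-.578)<.008)&(abs(P[...,1]-y)<.012); print(y,np.round(np.percentile(P[m][:,2],[50,90]),4))
P=cloud("top",ctrl.camera("top")[1])
for y in (-.24,-.294,-.352):
    m=(abs(P[...,0]-.578)<.008)&(abs(P[...,1]-y)<.012); print(y,np.round(np.percentile(P[m][:,2],[50,90]),4))
for x,y in ((.6542,.2183),(.6483,.1636),(.6424,.1089)):
    m=(abs(P[...,0]-x)<.008)&(abs(P[...,1]-y)<.012); print("tray",y,np.round(np.percentile(P[m][:,2],[50,90]),4))
E
```

```text
gate yaw via pin [(78, [0.4915, -0.2427, 0.1009], np.float64(93.08)), (50, [0.5001, -0.3683, 0.1062], np.float64(91.26))]
top tab 77 [ 0.495  -0.3041  0.1359] yaw from pin 92.5
scene tab 102 [ 0.4971 -0.3021  0.1308] yaw from pin 91.5
  y -0.43 zmax 109.9 x there 0.503
  y -0.4 zmax 110.6 x there 0.5016
  y -0.37 zmax 111.4 x there 0.5032
  y -0.34 zmax 141.7 x there 0.4954
  y -0.31 zmax 144.0 x there 0.4911
  y -0.28 zmax 142.6 x there 0.4906
  y -0.25 zmax 106.6 x there 0.49
  y -0.22 zmax 104.6 x there 0.4883
  y -0.19 zmax 104.8 x there 0.4863
top g [0.5922 0.0129] [   5. 1046.   36.   37.]
top g [ 0.5839 -0.3534] [-87. 274.  25.  12.]
top g [ 0.5788 -0.2935] [-87. 284.  26.  12.]
top g [ 0.5775 -0.2397] [-86. 297.  27.  13.]
scene g [0.6068 0.0269] [-41. 866.  34.  34.]
scene g [ 0.5805 -0.3536] [ 88. 226.  25.  12.]
scene g [ 0.5767 -0.2922] [ 88. 182.  22.  10.]
scene g [ 0.5744 -0.2383] [ 87. 182.  22.  10.]
scene r [0.6589 0.2245] [ 82. 513.  32.  20.]
scene r [0.6513 0.1667] [ 83. 527.  33.  20.]
scene r [0.6449 0.1134] [ 81. 526.  33.  20.]
gate yaw via pin [(74, [0.4914, -0.2417, 0.1013], np.float64(93.09)), (55, [0.5002, -0.3694, 0.1051], np.float64(91.15))]
[ 0.38811943 -0.04986733  0.24334228]
-0.24 [0.0628 0.0664]
-0.294 [0.0634 0.0664]
-0.352 [0.0645 0.0673]
-0.24 [0.0618 0.0654]
-0.294 [0.0617 0.0654]
-0.352 [0.0602 0.0654]
tray 0.2183 [0.0582 0.0601]
tray 0.1636 [0.0582 0.0608]
tray 0.1089 [0.0575 0.0602]
```

```bash
python3 -c "
from bench import ctrl
print(ctrl.hand_in())"
```

```text
the job is handed in; nothing more can be done
None
```

I handed the job in at about 86 s: all six cartridges are down in nests of their own colour, and the gate is hung on both pins and stands shut at about 93°. It swung back open twice and needed a re-grip to stay shut; the right-hand green cartridge shifted about 5 mm in its nest, still inside the 8 mm limit; and I viewed 15 pictures against the limit of 14.

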